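Scrub out the sauce beakers and set them to dry

TASK

Turn the bench drier off at its red rotary isolator, then take the brush out of the crock and scrub each beaker that is there, first white, then green, then blue: brush down to the bottom, up by about half the beaker's height or a little more while still inside, and down to the bottom again. Put the brush back in the crock, bristles down, and stand all the beakers upright, mouth up, flat on the drying plate inside its rim. The drier must stay off while the brush is out and while beakers are being moved; when everything is in place turn the isolator fully back on, and leave the plates, sauce bottle and bowl where they are.

Things in the scene. Friction and masses are not known exactly. Their poses are not given: they have to be found in the camera images.
- isolator (a joint): angle of the red bar handle on the drier, in rad: 1.571 = on (where it starts), 0 = off; a stop at each end. Seen from above, turning anticlockwise goes from on to off. A sprung detent draws the handle to the nearer end from either side of the middle (0.785), resisting with at most about 0.1 N m
- handle (a point): point on the isolator's vertical turning axis, 20 mm above the underside of the bar and 14 mm below its top; turns with the handle. The bar is upright-sided, 76 mm long, 16 mm wide, 34 mm tall, its length along this point's x axis, with a white pointer mark at its -x end. The pointer is towards the robot side of the drier (-x of the drier) at off, and towards the plate (+y of the drier) at on. The fixed black disc under the bar is 20 mm below this point
- plate (a point): centre of the drying plate's upper surface, fixed to the drier; axes of the drier: x away from the robot across the plate, y along the plate, z up. The flat plate is 130 mm (x) by 290 mm (y), 50 mm above the bench, with a rim 8 mm thick and 10 mm high round it. The steel drier is 170 mm (x) by 420 mm (y), fixed to the bench; the isolator's axis is at x = 0, y = -206 mm from this point
- white_mid (a point): centre (half-way up, on the axis) of the loose white beaker: straight-sided round cup, open at the top, 62 mm outside diameter, 84 mm tall, wall 3 mm, inside floor 38 mm below this point, about 0.25 kg; z along its axis towards the mouth. Starts upright on the bench. None if this beaker is absent
- green_mid (a point): centre (half-way up, on the axis) of the loose green beaker: straight-sided round cup, open at the top, 62 mm outside diameter, 84 mm tall, wall 3 mm, inside floor 38 mm below this point, about 0.25 kg; z along its axis towards the mouth. Starts upright on the bench. None if this beaker is absent
- blue_mid (a point): centre (half-way up, on the axis) of the loose dark blue beaker: straight-sided round cup, open at the top, 62 mm outside diameter, 84 mm tall, wall 3 mm, inside floor 38 mm below this point, about 0.25 kg; z along its axis towards the mouth. Starts upright on the bench. None if this beaker is absent
- brush_mid (a point): centre (half-way up its length) of the loose bottle brush, 170 mm long, 0.07 kg; z along the brush from the bristle end to the handle end. Round orange handle 18 mm in diameter covers the range 9 to 85 mm above this point; white bristle head (rigid) 34 mm in diameter covers 25 to 85 mm below it. Starts standing upright, bristles down, in the crock
- brush_tip (a point): centre of the bristle end of the brush, 85 mm below brush_mid along the brush; z along the brush towards the handle
- crock_floor (a point): centre of the inside floor of the terracotta brush crock, which is fixed to the bench; floor 8 mm above the bench, rim 66 mm above the bench, inside diameter 52 mm at the floor and 58 mm at the rim, outside diameter 72 mm at the rim
- plates: bystander: stack of white plates, 140 mm in diameter, 54 mm high; origin at the centre of its underside
- sauce: bystander: amber sauce bottle, 60 mm in diameter, 150 mm tall; origin at the centre of its underside
- bowl: bystander: steel bowl, 120 mm in diameter, 55 mm tall; origin at the centre of its underside

How it is judged (in metres and radians):
On the way, in this order (a step that is already met when the one before it is completed fails the run):
1. the drier's isolator is turned to off (value of joint isolator below 0.12 rad), for 0.2 s.
2. the brush tip is down at the inner floor of the white beaker (within 14 mm) (z of brush_tip in the frame of white_mid between -0.046 and -0.024 m and x of brush_tip in the frame of white_mid between -0.03 and 0.03 m and y of brush_tip in the frame of white_mid between -0.03 and 0.03 m), for 0.05 s.
3. the brush tip is drawn up at least 38 mm, still inside the white beaker (z of brush_tip in the frame of white_mid between 0 and 0.042 m and x of brush_tip in the frame of white_mid between -0.03 and 0.03 m and y of brush_tip in the frame of white_mid between -0.03 and 0.03 m), for 0.05 s.
4. the brush tip is down at the inner floor of the white beaker again (all of step 2), for 0.05 s.
5. the brush tip is down at the inner floor of the green beaker (within 14 mm) (z of brush_tip in the frame of green_mid between -0.046 and -0.024 m and x of brush_tip in the frame of green_mid between -0.03 and 0.03 m and y of brush_tip in the frame of green_mid between -0.03 and 0.03 m), for 0.05 s.
6. the brush tip is drawn up at least 38 mm, still inside the green beaker (z of brush_tip in the frame of green_mid between 0 and 0.042 m and x of brush_tip in the frame of green_mid between -0.03 and 0.03 m and y of brush_tip in the frame of green_mid between -0.03 and 0.03 m), for 0.05 s.
7. the brush tip is down at the inner floor of the green beaker again (all of step 5), for 0.05 s.
8. the brush tip is down at the inner floor of the blue beaker (within 14 mm) (z of brush_tip in the frame of blue_mid between -0.046 and -0.024 m and x of brush_tip in the frame of blue_mid between -0.03 and 0.03 m and y of brush_tip in the frame of blue_mid between -0.03 and 0.03 m), for 0.05 s.
9. the brush tip is drawn up at least 38 mm, still inside the blue beaker (z of brush_tip in the frame of blue_mid between 0 and 0.042 m and x of brush_tip in the frame of blue_mid between -0.03 and 0.03 m and y of brush_tip in the frame of blue_mid between -0.03 and 0.03 m), for 0.05 s.
10. the brush tip is down at the inner floor of the blue beaker again (all of step 8), for 0.05 s.
At the end, for the whole second after the job is handed in: beakers upright (0.1 rad), flat on the drying plate inside its rim (centres within 38 mm across, 118 mm along of its centre); brush bristles down in the crock (tip within 25 mm sideways, 20 mm above the floor, lean under 0.45 rad); isolator on (over 1.45 rad) (x of white_mid in the frame of plate between -0.038 and 0.038 m and y of white_mid in the frame of plate between -0.118 and 0.118 m and z of white_mid in the frame of plate between 0.036 and 0.047 m and angle between each of white_mid, green_mid, blue_mid's own z axis and vertical below 0.1 rad and x of green_mid in the frame of plate between -0.038 and 0.038 m and y of green_mid in the frame of plate between -0.118 and 0.118 m and z of green_mid in the frame of plate between 0.036 and 0.047 m and x of blue_mid in the frame of plate between -0.038 and 0.038 m and y of blue_mid in the frame of plate between -0.118 and 0.118 m and z of blue_mid in the frame of plate between 0.036 and 0.047 m and horizontal distance between brush_tip and crock_floor below 0.025 m and z of brush_tip in the frame of crock_floor below 0.02 m and angle between brush_mid's own z axis and vertical below 0.45 rad and value of joint isolator above 1.45 rad); the robot touches nothing.
It fails at once if the brush is lifted out while the drier is switched on (value of joint isolator above 0.5 rad and z of brush_mid in the frame of crock_floor above 0.13 m).
It fails at once if a beaker is lifted above the drying plate while the drier is switched on (value of joint isolator above 0.5 rad and z of any of white_mid, green_mid, blue_mid in the frame of plate above 0.075 m).
It fails at once if the plates, the sauce bottle or the bowl is pushed more than 30 mm (distance of any of plates, sauce, bowl from where it was at the start of the episode above 0.03 m).
Of white, green, blue only 2 to 3 are there at a start; the rules pass over those that are not, and their reading is None.
At some moment in a run one of white, green, blue may be knocked a few centimetres aside while the robot is not near it.
It also fails if it takes over 210 s, if anything falls off the work surface, if the arm or the gripper's body presses on something with over 40 N, if the wrist force passes 120 N, or if a joint passes its speed limit or range.

ROBOT

A 6-joint arm with a two-finger parallel gripper is mounted at the origin on the work surface. World frame = base frame: x ahead of the robot, y to its left, z up, the work surface at z = 0. Lengths are in mm, angles in rad, forces in N, time in s.
With the tool pointing down it reaches from about 350 to 975 mm from the base axis. Payload 7.1 kg.
Tool frame: the origin (TCP) lies at the very end of the fingers, on their centre line; the grasp point (between the pads) lies 19 mm behind it; y points along the fingers, x is the direction in which the jaws open and shut, and the axes are right-handed (so a half turn about y gives the same grasp; the last joint's range is limited). The gripper opens to 88 mm and grips with 3 to 60 N. Pads are 20 mm wide; open, the fingers measure 115 mm over their backs; the gripper's body (75 mm by 178 mm) begins 61 mm behind the grasp point.
Start: joints at [-1.324, 0.423, 1.63, -0, 1.089, -0.019], TCP at [164.194, -603.03, 222.675] pointing down, gripper open.
Joint ranges: [-3, 3], [-0.9, 2.11], [0.09, 2.58], [-1.31, 4.45], [0.11, 2.69], [-2.54, 2.54]. Speed limits (rad/s): [2.39, 2.39, 3.01, 3.14, 3.14, 3.14].

INTERFACE

Orientations are given as a rotation vector (axis times angle).
In Python, from workcell import ctrl gives the robot as it stands. The module is installed in compiled form; this text tells all that it offers.
- The arm moves only by the tool jog_arm, never from a script. Its argument "steps" is a list of rows, each an object with "turn": the turn, a rotation vector about the world's x, y, z scaled (see below), a list of three; "dp": the shift along the world's x, y, z scaled (see below), a list of three; "claw": the opening, from 0 (shut) to 1 (fully open). In form: [{"turn": [wx, wy, wz], "dp": [x, y, z], "claw": claw}, ...]. A call has 1 to 12 rows; each row is the pose to reach, as a shift and turn from the pose measured when the call began, turning the shorter way round; what a row does not reach only later rows make up. The controller multiplies each number of a shift by 80 mm and each number of a turn by pi rad. A row lasts 1/12 s, in which the tool goes at most 41.7 mm and 7.16 degrees, less where a joint would pass 70% of its speed; a pose out of reach is approached as far as the arm can. A call with a number of a shift or a turn outside -1 to 1 is refused whole. A call with a gripper value outside its range is refused whole. The fingers move at their own pace and stop on an object; the grip force is fixed at half the most. Time passes only in rows, so rows that repeat a pose let the fingers close. It gives the time, the measured TCP pose, the force and the opening at its end, in the units of the state.
- ctrl.get_obs(): the state, without advancing time (a new reading comes with each control period).
- ctrl.get_image(name): name is "scene" or "top" or "wrist"; returns a dict with "img" (480x640x3 uint8, red, green, blue), "range_z" (480x640 float32, mm along the optical axis (not along the pixel's ray), 0 where there is no reading), "fovy" (degrees; the focal length in pixels is half the picture's height over the tangent of half this angle, whatever the lens; pixels are square), "cx", "cy" (the principal point, pixels), "camera_from_world" (4x4, takes a point from world to camera coordinates); the wrist camera has in their place "hand_eye" (4x4, takes a point from camera to tool coordinates, whose origin is the TCP and whose axes are the tool frame's). Camera axes: x right, y down, z forward; pixel columns grow to the right and rows downward; lengths in mm; the calibration is good to about 2 mm. A picture is of the moment at which its call begins: read the wrist's pose just before it.
- ctrl.close_job(): hands the job in, once; it reports no verdict.
The state is a dict: "t": time; "qpos": joint angles; "qvel": joint speeds; "joint_torque": joint torques, N m; "ee_pos": TCP position; "orientation": TCP orientation; "ft_force": force on the tool from outside, world axes, zero at the start; "moment": the same for the moment, N m; "width": finger opening in mm.
Only numpy, scipy, OpenCV 4.12 (cv2) and the standard library are available. Lean on these libraries where they do the work, as an engineer would, in place of code of your own. Each camera call takes 0.05 s, during which the arm holds its last target.

## Working session

There is one attempt and no reset: what is moved stays moved. The work goes in short steps, Python scripts to look and compute and a tool call to move; the robot and the scene stay as the last step left them, time stands still between calls to the robot, and variables do not carry over. Pictures are saved under pics/ and viewed, and the job is handed in when it is done.

Besides the shell and the picture viewer there is one more tool, called as name([rows], argument=value, ...), one row to a line, values as JSON. jog_arm: Moves the arm, as the interface text tells. Its arguments: {"type":"object","properties":{"steps":{"type":"array","items":{"type":"object","properties":{"turn":{"type":"array","items":{"type":"number"}},"dp":{"type":"array","items":{"type":"number"}},"claw":{"type":"number"}}}}},"required":["steps"]}

```bash
mkdir -p pics
cat > h.py <<'E'
import numpy as np, cv2
from workcell import ctrl
from scipy.spatial.transform import Rotation as R
def cap(name,fn=None):
    o=ctrl.get_obs(); d=ctrl.get_image(name)
    if fn: cv2.imwrite('pics/'+fn+'.png',d['img'][:,:,::-1])
    if name=='wrist':
        T=np.eye(4);T[:3,:3]=R.from_rotvec(o['orientation']).as_matrix();T[:3,3]=o['ee_pos']
        d['W']=T@d['hand_eye']
    else: d['W']=np.linalg.inv(d['camera_from_world'])
    return d
def cloud(d):
    z=d['range_z'];f=240/np.tan(np.radians(d['fovy'])/2)
    v,u=np.mgrid[:480,:640]
    P=np.stack([(u-d['cx'])/f*z,(v-d['cy'])/f*z,z],-1)
    return P@d['W'][:3,:3].T+d['W'][:3,3]
E
python3 - <<'E'
from h import *
o=ctrl.get_obs();print({k:np.round(v,3) for k,v in o.items()})
for n in('scene','top','wrist'):
    d=cap(n,n+'0');print(n,d['fovy'],d['W'].round(2).tolist())
    np.savez('pics/'+n+'0.npz',P=cloud(d),img=d['img'],z=d['range_z'])
E
```

```text
{'t': np.float64(0.0), 'qpos': array([-1.324,  0.424,  1.631,  0.   ,  1.089, -0.019]), 'qvel': array([-0.001, -0.002,  0.001, -0.001,  0.   ,  0.   ]), 'joint_torque': array([-1.0000e-03, -5.4464e+01, -2.7367e+01,  6.4000e-02,  2.3000e-02,
       -0.0000e+00]), 'ee_pos': array([ 164.049, -602.505,  221.9  ]), 'orientation': array([-1.322,  1.012, -1.01 ]), 'ft_force': array([-1.325,  0.595, -0.028]), 'moment': array([-0.043,  0.011,  0.011]), 'width': np.float64(87.82)}
scene 51.76462232631029 [[0.83, 0.46, -0.33, 900.88], [0.56, -0.68, 0.47, -411.21], [-0.01, -0.57, -0.82, 787.3], [0.0, 0.0, 0.0, 1.0]]
top 43.61870633161094 [[-0.05, -0.98, 0.21, 338.45], [-1.0, 0.05, -0.01, 2.45], [0.0, -0.21, -0.98, 1276.37], [0.0, 0.0, 0.0, 1.0]]
wrist 59.77347182133309 [[0.26, -0.93, -0.26, 235.68], [-0.96, -0.25, -0.07, -583.07], [-0.0, 0.27, -0.96, 384.54], [0.0, 0.0, 0.0, 1.0]]
```

View pics/top0.png

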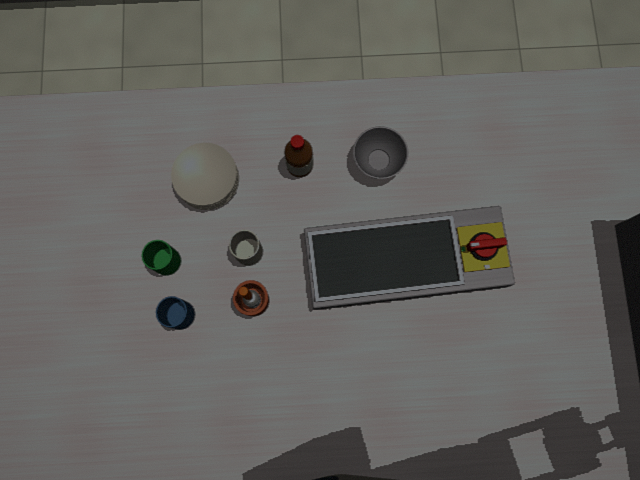

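View pics/scene0.png

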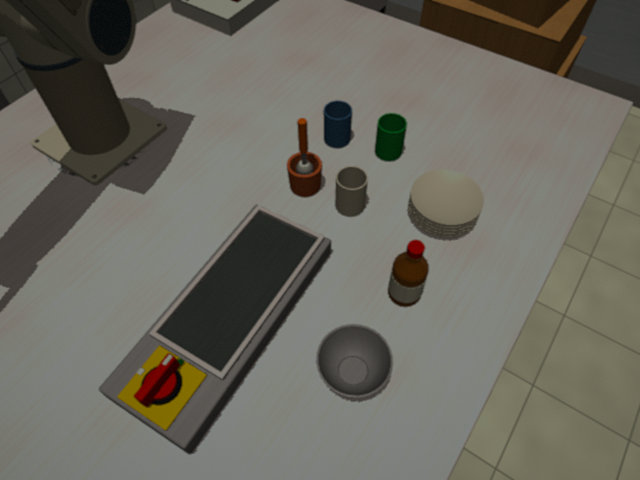

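The top view shows the drier in the middle right, with the isolator at (485,245) and its pointer to the left (+y, on). The crock is at (250,297), white at (245,248), green at (160,257) and blue at (175,312). The bystanders are along the top.

```bash
cat > loc.py <<'E'
from h import *
def circ(P):
    A=np.c_[2*P[:,:2],np.ones(len(P))];x=np.linalg.lstsq(A,(P[:,:2]**2).sum(1),rcond=None)[0]
    return x[:2],np.sqrt(x[2]+x[:2]@x[:2])
def masks(img):
    h=cv2.cvtColor(img,cv2.COLOR_RGB2HSV);return h
E
python3 - <<'E'
from loc import *
for cam in('top','scene'):
    f=np.load(f'pics/{cam}0.npz');P=f['P'];img=f['img']
    h=cv2.cvtColor(img,cv2.COLOR_RGB2HSV)
    H,S,V=h[...,0],h[...,1],h[...,2]
    z=P[...,2]
    boxes={'top':{'white':(220,225,275,275),'green':(135,230,190,285),'blue':(150,288,205,338),'crock':(225,270,280,325)},
     'scene':{'white':(325,158,375,222),'green':(368,105,412,168),'blue':(315,95,360,155),'crock':(280,145,328,200)}}[cam]
    for k,(a,b,c,d) in boxes.items():
        p=P[b:d,a:c].reshape(-1,3)
        zt=66 if k=='crock' else 84
        q=p[(abs(p[:,2]-zt)<4)]
        if len(q)>8: print(cam,k,len(q),circ(q),q.mean(0).round(1), p[:,2].max())
    # brush handle orange
    a,b,c,d=boxes['crock']; 
    if cam=='scene': b=110
    p=P[b:d,a:c].reshape(-1,3);q=p[p[:,2]>90]
    for lo in range(90,200,15):
        s=q[(q[:,2]>=lo)&(q[:,2]<lo+15)]
        if len(s):print(lo,len(s),s.mean(0).round(1))
    # isolator
    red=((H<6)|(H>174))&(S>180)&(V>90)
    s={'top':(455,220,515,275),'scene':(120,340,200,420)}[cam]
    m=np.zeros_like(red);m[s[1]:s[3],s[0]:s[2]]=1;m&=red
    q=P[m];print('red',len(q),q[:,2].max());q=q[q[:,2]>q[:,2].max()-6]
    c,sv,vt=np.linalg.svd(q[:,:2]-q[:,:2].mean(0),full_matrices=False);print(q.mean(0),vt,len(q))
E
python3 - <<'E'
import cv2
i=cv2.imread('pics/top0.png')
cv2.imwrite('pics/iso_c.png',cv2.resize(i[190:320,290:530],None,fx=3.3,fy=3.3,interpolation=2))
i=cv2.imread('pics/scene0.png')
cv2.imwrite('pics/cr_c.png',cv2.resize(i[90:230,260:430],None,fx=4,fy=4,interpolation=2))
E
```

```text
top white 132 (array([583.16207476, 147.5483728 ]), np.float64(29.313554657157315)) [582.8 148.1  84. ] 1276.3710790035097
top green 152 (array([570.73550549, 323.60367854]), np.float64(29.233056112000142)) [569.9 324.3  83.8] 1276.3710790035097
top blue 156 (array([454.67159423, 294.31666474]), np.float64(29.266012436267445)) [455.2 293.9  83.8] 1276.3710790035097
top crock 391 (array([477.14491538, 140.09676815]), np.float64(29.360332918475425)) [476.  139.1  66. ] 1276.3710790035097
105 10 [472.3 135.3 111.7]
120 12 [472.1 134.8 127.3]
135 13 [471.1 134.9 143.2]
150 10 [473.  132.9 159.1]
165 66 [475.5 138.6 176.4]
180 16 [476.8 140.9 181.2]
red 331 1276.3710790035097
[ 338.45429852    2.44818871 1276.371079  ] [[1. 0.]] 1
scene white 169 (array([583.62257326, 146.37794734]), np.float64(29.322217603198023)) [583.9 147.2  82.6] 787.2968235878666
scene green 144 (array([572.05209328, 322.62035289]), np.float64(29.340737617321864)) [571.7 322.   82.5] 787.2968235878666
scene blue 128 (array([455.86854879, 293.66948692]), np.float64(29.148768774867168)) [454.9 293.5  82.4] 787.2968235878666
scene crock 368 (array([477.57042904, 138.23698352]), np.float64(28.965576820760447)) [479.5 136.   65.1] 787.2968235878666
90 21 [480.  136.2  96.6]
105 54 [480.3 134.8 112.2]
120 52 [481.  133.4 127.4]
135 57 [480.9 134.2 142.7]
150 60 [480.7 134.3 157.5]
165 95 [479.2 136.7 173.7]
red 627 787.2968235878666
[ 900.88255318 -411.21064291  787.29682359] [[1. 0.]] 1
```

View pics/iso_c.png

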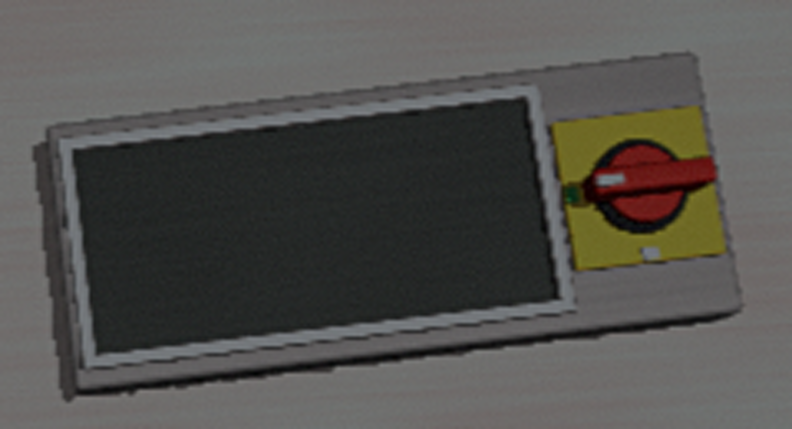

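View pics/cr_c.png

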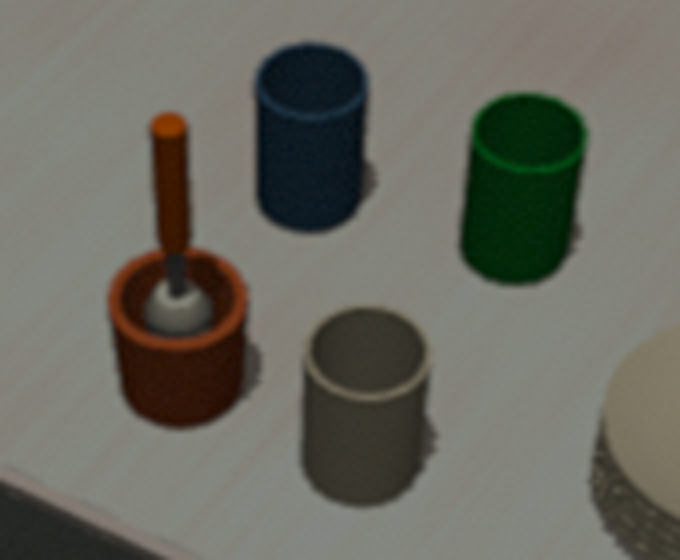

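The crop shows the drier tilted about 5° in the image. The bar runs along the drier's y with its pointer towards the plate. The brush stands roughly vertical in the crock.

Run:
```python
from loc import *
for cam in('top','scene'):
    f=np.load(f'pics/{cam}0.npz');P=f['P'];img=f['img'];Z=f['z']
    h=cv2.cvtColor(img,cv2.COLOR_RGB2HSV)
    H,S,V=h[...,0],h[...,1],h[...,2]
    x0,y0,x1,y1={'top':(455,220,515,275),'scene':(120,340,200,420)}[cam]
    p=P[y0:y1,x0:x1].reshape(-1,3);p=p[Z[y0:y1,x0:x1].ravel()>0]
    print(cam,np.histogram(p[:,2],bins=np.arange(30,130,4)))
    q=p[(p[:,2]>75)&(p[:,2]<115)];zt=np.percentile(q[:,2],90);q=q[q[:,2]>zt-4]
    r=cv2.minAreaRect(q[:,:2].astype(np.float32));print('bar',zt,r,len(q))
    # plate surface: dark with z ~50
    x0,y0,x1,y1={'top':(290,200,480,310),'scene':(140,190,340,390)}[cam]
    sub=P[y0:y1,x0:x1].reshape(-1,3);v=V[y0:y1,x0:x1].ravel()
    q=sub[(abs(sub[:,2]-50)<5)&(v<70)]
    r=cv2.minAreaRect(q[:,:2].astype(np.float32));print('plate',r,q.mean(0),np.median(q[:,2]),len(q))
    q=sub[(abs(sub[:,2]-60)<3)]
    print('rim',cv2.minAreaRect(q[:,:2].astype(np.float32)))
o=ctrl.get_obs();print(R.from_rotvec(o['orientation']).as_matrix().round(3))
```

```text
top (array([  0,   0,   1,  10, 181, 541, 797, 609, 184,  99, 134,  31,  13,
        17,  10,  35, 167, 106,   2,   0,   0,   0,   0,   0]), array([ 30,  34,  38,  42,  46,  50,  54,  58,  62,  66,  70,  74,  78,
        82,  86,  90,  94,  98, 102, 106, 110, 114, 118, 122, 126]))
bar 99.7834578741757 ((558.246337890625, -343.2750549316406), (15.574566841125488, 75.4138412475586), 4.053007125854492) 213
plate ((544.0477905273438, -151.8121795654297), (167.70040893554688, 345.8594055175781), 3.692337989807129) [ 543.22919908 -138.47561914   51.30455664] 51.43942817994434 8206
rim ((547.0552978515625, -162.48306274414062), (158.97792053222656, 361.20361328125), 4.102952480316162)
scene (array([   2,    5,    2,    8,  805, 1239, 1980,  497,  178,  179,  208,
         69,   66,   69,   64,  116,  464,   43,    0,    0,    0,    0,
          0,    0]), array([ 30,  34,  38,  42,  46,  50,  54,  58,  62,  66,  70,  74,  78,
        82,  86,  90,  94,  98, 102, 106, 110, 114, 118, 122, 126]))
bar 97.30346725420941 ((559.4945068359375, -344.56878662109375), (17.62036895751953, 75.41480255126953), 3.9375722408294678) 548
plate ((551.5635986328125, -114.60186767578125), (292.1202697753906, 395.73663330078125), 33.142765045166016) [ 548.68003672 -148.63606113   50.4980208 ] 50.523256580380576 11530
rim ((549.6710205078125, -123.94931030273438), (296.4139709472656, 398.2727966308594), 31.864294052124023)
[[ 0.263 -0.     0.965]
 [-0.965  0.001  0.263]
 [-0.001 -1.    -0.   ]]
```

jog_arm([
  {"dp": [1, 0.65, 0], "turn": [0, 0, 0.15], "claw": 1},
  {"dp": [1, 0.65, 0], "turn": [0, 0, 0.15], "claw": 1},
  {"dp": [1, 0.65, 0], "turn": [0, 0, 0.15], "claw": 1},
  {"dp": [1, 0.65, 0], "turn": [0, 0, 0.15], "claw": 1},
  {"dp": [1, 0.65, 0], "turn": [0, 0, 0.15], "claw": 1},
])

```text
t: 0.57
ee_pos: [245.0, -549.8, 221.9]
orientation: [-1.471, 0.648, -0.646]
ft_force: [0.2, 0.3, -0.7]
width: 87.5
```

jog_arm([
  {"dp": [1, 0.65, 0], "turn": [0, 0, 0.15], "claw": 1},
  {"dp": [1, 0.65, 0], "turn": [0, 0, 0.15], "claw": 1},
  {"dp": [1, 0.65, 0], "turn": [0, 0, 0.15], "claw": 1},
  {"dp": [1, 0.65, 0], "turn": [0, 0, 0.15], "claw": 1},
  {"dp": [1, 0.65, 0], "turn": [0, 0, 0.15], "claw": 1},
])

```text
t: 0.98
ee_pos: [325.5, -497.4, 221.7]
orientation: [-1.552, 0.28, -0.277]
ft_force: [0.7, -0.1, -0.5]
width: 87.8
```

jog_arm([
  {"dp": [1, 0.65, 0], "turn": [0, 0, 0.137], "claw": 1},
  {"dp": [1, 0.65, 0], "turn": [0, 0, 0.137], "claw": 1},
  {"dp": [1, 0.65, 0], "turn": [0, 0, 0.137], "claw": 1},
  {"dp": [1, 0.65, 0], "turn": [0, 0, 0.137], "claw": 1},
  {"dp": [1, 0.65, 0], "turn": [0, 0, 0.137], "claw": 1},
])

```text
t: 1.4
ee_pos: [405.7, -445.5, 221.5]
orientation: [-1.57, -0.055, 0.059]
ft_force: [1.2, -0.5, -1.0]
width: 87.8
```

jog_arm([
  {"dp": [1, 0.65, 0], "claw": 1},
  {"dp": [1, 0.65, 0], "claw": 1},
  {"dp": [1, 0.65, 0], "claw": 1},
])

```text
invalid input at $.steps[0]: expected keys turn, dp, claw
```

jog_arm([
  {"turn": [0, 0, 0], "dp": [0.958, 0.634, -0.3], "claw": 1},
  {"turn": [0, 0, 0], "dp": [0.958, 0.634, -0.3], "claw": 1},
  {"turn": [0, 0, 0], "dp": [0.958, 0.634, -0.3], "claw": 1},
])

```text
t: 1.65
ee_pos: [484.0, -393.3, 196.2]
orientation: [-1.569, -0.05, 0.053]
ft_force: [0.0, 0.9, 0.2]
width: 87.6
```

jog_arm([
  {"turn": [0, 0, 0], "dp": [0.958, 0.634, -0.4], "claw": 1},
  {"turn": [0, 0, 0], "dp": [0.958, 0.634, -0.4], "claw": 1},
  {"turn": [0, 0, 0], "dp": [0.958, 0.634, -0.4], "claw": 1},
  {"turn": [0, 0, 0], "dp": [0.958, 0.634, -0.4], "claw": 1},
])

```text
t: 1.98
ee_pos: [561.6, -341.1, 162.4]
orientation: [-1.567, -0.047, 0.053]
ft_force: [-0.9, 0.4, 0.5]
width: 88.1
```

Run:
```python
from h import *
d=cap('wrist','w1');print(ctrl.get_obs()['ee_pos'],ctrl.get_obs()['qpos'])
P=cloud(d);Z=d['range_z']
p=P[(Z>0)];q=p[(p[:,2]>92)&(p[:,2]<103)&(abs(p[:,0]-559)<60)&(abs(p[:,1]+344)<60)]
print(len(q),np.median(q[:,2]),cv2.minAreaRect(q[:,:2].astype(np.float32)))
```

```text
[ 560.43902199 -342.34060559  163.25069584] [-5.66341847e-01  5.37542736e-01  1.59314471e+00 -3.34323037e-04
  1.01544222e+00 -6.30276734e-01]
3350 96.2450118351155 ((556.3706665039062, -342.6776428222656), (15.573705673217773, 75.91507720947266), 3.8972785472869873)
```

View pics/w1.png

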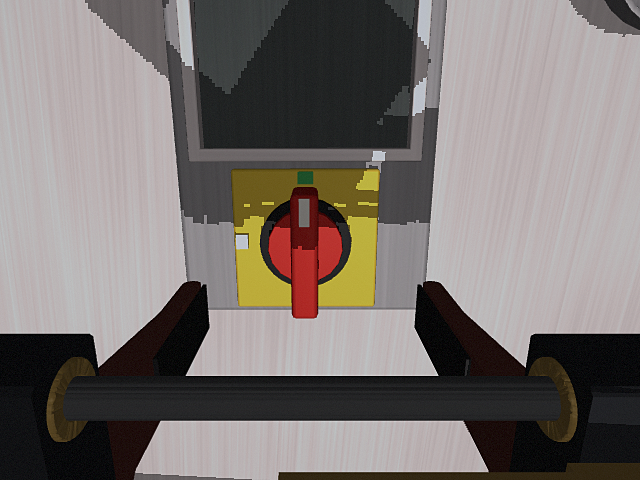

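The wrist view shows the bar centred between the fingers, at about (305,253), with its pointer towards the plate. I'll descend and grip.

jog_arm([
  {"turn": [0, 0, 0], "dp": [-0.03, -0.015, -0.5], "claw": 0.6},
  {"turn": [0, 0, 0], "dp": [-0.03, -0.015, -0.9], "claw": 0.6},
  {"turn": [0, 0, 0], "dp": [-0.03, -0.015, -1], "claw": 0.6},
  {"turn": [0, 0, 0], "dp": [-0.03, -0.015, -1], "claw": 0.6},
])

```text
t: 2.37
ee_pos: [555.1, -344.0, 81.3]
orientation: [-1.565, -0.041, 0.054]
ft_force: [0.3, 0.4, 0.4]
width: 64.4
```

jog_arm([
  {"turn": [0, 0, 0], "dp": [0, 0, -0.13], "claw": 0.5},
  {"turn": [0, 0, 0], "dp": [0, 0, -0.13], "claw": 0},
  {"turn": [0, 0, 0], "dp": [0, 0, -0.13], "claw": 0},
  {"turn": [0, 0, 0], "dp": [0, 0, -0.13], "claw": 0},
  {"turn": [0, 0, 0], "dp": [0, 0, -0.13], "claw": 0},
  {"turn": [0, 0, 0], "dp": [0, 0, -0.13], "claw": 0},
  {"turn": [0, 0, 0], "dp": [0, 0, -0.13], "claw": 0},
])

```text
t: 2.95
ee_pos: [556.1, -344.2, 71.6]
orientation: [-1.566, -0.043, 0.053]
ft_force: [15.9, 3.1, -3.1]
width: 17.8
```

jog_arm([
  {"turn": [0, 0, 0.05], "dp": [0.03, 0, 0], "claw": 0},
  {"turn": [0, 0, 0.1], "dp": [0.03, 0, 0], "claw": 0},
  {"turn": [0, 0, 0.15], "dp": [0.03, 0, 0], "claw": 0},
  {"turn": [0, 0, 0.2], "dp": [0.03, 0, 0], "claw": 0},
  {"turn": [0, 0, 0.25], "dp": [0.03, 0, 0], "claw": 0},
  {"turn": [0, 0, 0.3], "dp": [0.03, 0, 0], "claw": 0},
  {"turn": [0, 0, 0.35], "dp": [0.03, 0, 0], "claw": 0},
  {"turn": [0, 0, 0.4], "dp": [0.03, 0, 0], "claw": 0},
  {"turn": [0, 0, 0.43], "dp": [0.03, 0, 0], "claw": 0},
  {"turn": [0, 0, 0.46], "dp": [0.03, 0, 0], "claw": 0},
  {"turn": [0, 0, 0.46], "dp": [0.03, 0, 0], "claw": 0},
  {"turn": [0, 0, 0.46], "dp": [0.03, 0, 0], "claw": 0},
])

```text
t: 3.95
ee_pos: [558.4, -343.2, 71.6]
orientation: [-1.236, -1.16, 1.172]
ft_force: [0.7, 3.6, 1.9]
width: 15.8
```

Run:
```python
from h import *
o=ctrl.get_obs();print(o['qpos'].round(2),o['ft_force'],o['moment'],R.from_rotvec(o['orientation']).as_matrix()[:,0])
```

```text
[-0.57  0.65  1.64 -0.01  0.85 -2.07] [0.71180567 3.56883396 1.89001139] [ 0.73233928 -0.14133296  0.05015953] [ 0.05828793  0.99828858 -0.00473632]
```

jog_arm([
  {"turn": [0, 0, 0.045], "dp": [0, 0, 0], "claw": 0},
  {"turn": [0, 0, 0.045], "dp": [0, 0, 0], "claw": 0},
  {"turn": [0, 0, 0.045], "dp": [0, 0, 0], "claw": 0},
])

```text
t: 4.2
ee_pos: [558.4, -343.0, 71.7]
orientation: [-1.17, -1.263, 1.274]
ft_force: [0.7, 1.4, -0.4]
width: 15.8
```

jog_arm([
  {"turn": [0, 0, 0], "dp": [0, 0, 0], "claw": 1},
  {"turn": [0, 0, 0], "dp": [0, 0, 0], "claw": 1},
  {"turn": [0, 0, 0], "dp": [0, 0, 0], "claw": 1},
  {"turn": [0, 0, 0], "dp": [0, 0, 0.3], "claw": 1},
  {"turn": [0, 0, 0], "dp": [0, 0, 1], "claw": 1},
  {"turn": [0, 0, 0], "dp": [0, 0, 1], "claw": 1},
  {"turn": [0, 0, 0], "dp": [0, 0, 1], "claw": 1},
])

```text
t: 4.78
ee_pos: [560.9, -344.6, 156.4]
orientation: [-1.178, -1.265, 1.274]
ft_force: [-0.1, -0.4, -0.6]
width: 59.2
```

Run:
```python
from h import *
d=cap('wrist','w2');o=ctrl.get_obs();print(o['ee_pos'],R.from_rotvec(o['orientation']).as_matrix()[:,0])
P=cloud(d);Z=d['range_z']
p=P[(Z>0)];q=p[(p[:,2]>92)&(p[:,2]<103)&(abs(p[:,0]-559)<60)&(abs(p[:,1]+344)<60)]
print(len(q),np.median(q[:,2]),cv2.minAreaRect(q[:,:2].astype(np.float32)))
```

```text
[ 559.68731248 -343.79673044  154.03501544] [-0.07996595  0.99677209 -0.00713006]
3607 96.29511492226297 ((556.449951171875, -342.49505615234375), (75.85577392578125, 16.013469696044922), 4.287164211273193)
```

View pics/w2.png

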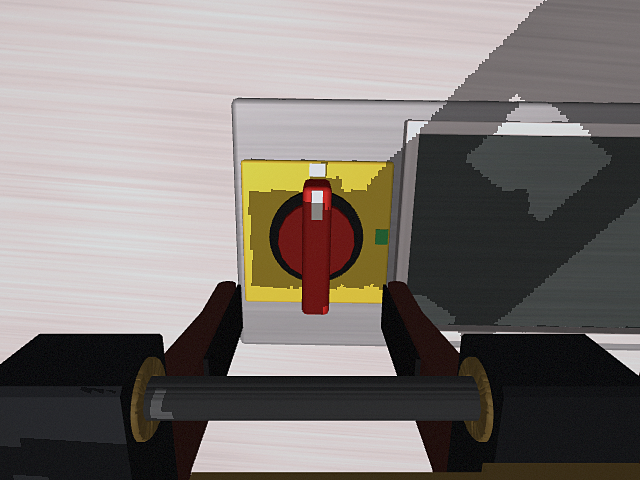

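The isolator is off: the bar lies along the drier's x with the pointer on the robot side. Next I'll go to the brush.

jog_arm([
  {"turn": [0, 0, 0], "dp": [-0.17, 0.95, 1], "claw": 0.6},
  {"turn": [0, 0, 0], "dp": [-0.17, 0.95, 1], "claw": 0.6},
  {"turn": [0, 0, 0], "dp": [-0.17, 0.95, 1], "claw": 0.6},
])

```text
t: 5.08
ee_pos: [545.1, -266.1, 233.9]
orientation: [-1.173, -1.262, 1.273]
ft_force: [1.3, 0.1, 0.5]
width: 53.1
```

jog_arm([
  {"turn": [0, 0, 0], "dp": [-0.17, 1, 0.3], "claw": 0.6},
  {"turn": [0, 0, 0], "dp": [-0.17, 1, 0.3], "claw": 0.6},
  {"turn": [0, 0, 0], "dp": [-0.17, 1, 0.3], "claw": 0.6},
])

```text
t: 5.33
ee_pos: [530.1, -181.3, 258.3]
orientation: [-1.17, -1.264, 1.273]
ft_force: [0.5, 0.6, 0.5]
width: 52.6
```

jog_arm([
  {"turn": [0, 0, 0], "dp": [-0.17, 1, 0], "claw": 0.6},
  {"turn": [0, 0, 0], "dp": [-0.17, 1, 0], "claw": 0.6},
  {"turn": [0, 0, 0], "dp": [-0.17, 1, 0], "claw": 0.6},
])

```text
t: 5.58
ee_pos: [514.2, -96.7, 256.7]
orientation: [-1.164, -1.264, 1.275]
ft_force: [0.0, 0.2, -0.1]
width: 52.9
```

jog_arm([
  {"turn": [0, 0, 0], "dp": [-0.17, 1, 0], "claw": 0.6},
  {"turn": [0, 0, 0], "dp": [-0.17, 1, 0], "claw": 0.6},
  {"turn": [0, 0, 0], "dp": [-0.17, 1, 0], "claw": 0.6},
])

```text
t: 5.83
ee_pos: [498.6, -12.6, 255.1]
orientation: [-1.159, -1.264, 1.277]
ft_force: [-0.5, 0.2, -0.4]
width: 52.6
```

jog_arm([
  {"turn": [0, 0, 0], "dp": [-0.17, 1, 0], "claw": 0.6},
  {"turn": [0, 0, 0], "dp": [-0.17, 1, 0], "claw": 0.6},
  {"turn": [0, 0, 0], "dp": [-0.17, 1, 0], "claw": 0.6},
  {"turn": [0, 0, 0], "dp": [-0.17, 1, 0], "claw": 0.6},
])

```text
t: 6.17
ee_pos: [484.4, 68.5, 254.0]
orientation: [-1.156, -1.265, 1.28]
ft_force: [-0.1, -0.8, -0.3]
width: 52.9
```

```bash
cat > look.py <<'E'
from loc import *
def look(tag,cams=('top','scene','wrist')):
    o=ctrl.get_obs();print('t',o['t'],'ee',np.round(o['ee_pos'],1),'R',R.from_rotvec(o['orientation']).as_matrix()[:,:2].round(3).tolist(),'w',o['width'],'q',o['qpos'].round(2))
    out={}
    for c in cams:
        d=cap(c,tag+'_'+c);P=cloud(d);ok=d['range_z']>0
        out[c]=(P,ok,d['img'],d)
    return out
def rim(P,ok,c,zt,tol=4,r=29.5):
    # iterative ring fit near guess c
    c=np.array(c,float)
    m=ok&(abs(P[...,2]-zt)<tol)
    q=P[m]
    for rr in (14,8,5):
        d=np.hypot(*(q[:,:2]-c).T);s=q[(abs(d-r)<rr)]
        if len(s)<15:return None
        c,rad=circ(s)
    return c.round(1),round(rad,1),len(s)
E
python3 - <<'E'
from look import *
L=look('a')
for c in L:
    P,ok=L[c][:2]
    for n,g,z,r in(('white',(583.5,147),84,29.5),('green',(571.5,323),84,29.5),('blue',(455.5,294),84,29.5),('crock',(477.5,139),66,32.5)): print(c,n,rim(P,ok,g,z,r=r))
    q=P[ok&(np.hypot(P[...,0]-477,P[...,1]-138)<30)]
    for lo in range(105,185,12):
        s=q[(q[:,2]>=lo)&(q[:,2]<lo+12)]
        if len(s)>5:print(lo,len(s),s.mean(0).round(1),s.min(0).round(1),s.max(0).round(1))
E
```

```text
t 6.1667 ee [484.4  68.5 254. ] R [[-0.089, -0.013], [0.996, -0.001], [0.001, -1.0]] w 52.880058261970014 q [ 0.12  0.19  1.89  0.    1.08 -1.54]
top white None
top green (array([570.7, 323.5]), np.float64(29.3), 152)
top blue (array([454.6, 294.4]), np.float64(29.3), 151)
top crock (array([474.9, 138.3]), np.float64(31.2), 98)
105 8 [471.1 135.8 112.7] [468.  131.1 108. ] [475.8 142.8 116.3]
129 8 [469.9 135.8 134.9] [467.8 131.9 130.7] [472.8 142.3 140.4]
165 11 [469.6 140.9 171.2] [467.9 134.3 165. ] [472.8 147.5 177. ]
177 9 [472.1 142.7 179.5] [468.5 139.5 177.6] [474.3 145.5 182.2]
scene white (array([583.9, 146.5]), np.float64(29.1), 164)
scene green (array([572. , 322.9]), np.float64(29.2), 141)
scene blue (array([455.5, 293.8]), np.float64(29.3), 120)
scene crock (array([477.8, 138.2]), np.float64(32.3), 271)
105 44 [480.4 134.8 110.5] [469.5 129.6 105.1] [485.6 144.1 116.8]
117 43 [480.9 133.8 122.8] [471.5 130.1 117.3] [486.2 143.2 128.8]
129 43 [481.2 133.9 135.1] [471.4 130.2 129.4] [486.8 142.1 140.9]
141 44 [480.8 134.2 146.8] [468.8 129.2 141.1] [486.5 142.5 152.8]
15
[... 211 characters left out ...]
(array([580.3, 149.1]), np.float64(29.2), 398)
wrist green (array([568.5, 325.1]), np.float64(29.3), 795)
wrist blue (array([452.5, 295.8]), np.float64(29.3), 1296)
wrist crock (array([474.2, 140.9]), np.float64(32.1), 1749)
105 101 [470.2 136.  111.5] [465.5 132.4 105.4] [479.1 144.7 117. ]
117 119 [470.4 135.8 123.4] [465.7 132.1 117. ] [480.  144.8 129. ]
129 133 [470.2 136.  135. ] [465.7 132.3 129.1] [479.6 145.2 141. ]
141 154 [470.4 136.  147.1] [465.6 132.2 141.1] [479.9 145.1 153. ]
153 176 [470.2 136.  159.3] [465.5 132.2 153.2] [479.9 145.3 164.9]
165 260 [471.  136.5 172.5] [465.7 132.1 165. ] [483.1 149.6 177. ]
177 552 [474.3 141.1 178.4] [466.2 133.3 177. ] [482.6 149.3 180.3]
```

View pics/a_wrist.png

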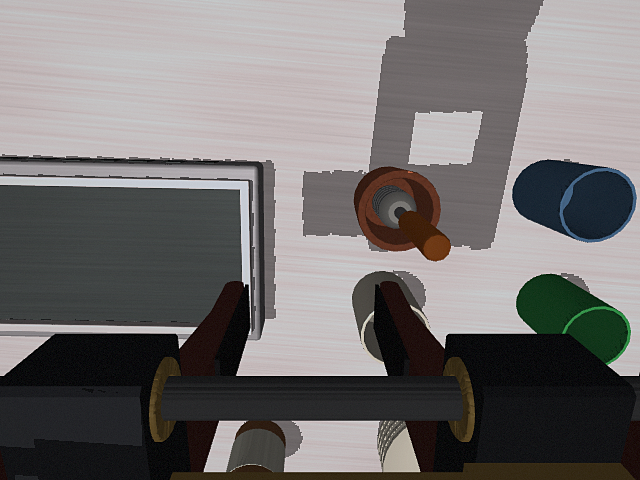

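The wrist view shows the brush upright in the crock, with the handle top at (435,245). The three beakers have not moved. I'll align and descend.

jog_arm([
  {"turn": [0, 0, 0], "dp": [-0.1, 0.885, 0], "claw": 0.6},
  {"turn": [0, 0, 0], "dp": [-0.1, 0.885, 0], "claw": 0.6},
  {"turn": [0, 0, 0], "dp": [-0.1, 0.885, 0], "claw": 0.6},
  {"turn": [0, 0, 0], "dp": [-0.1, 0.885, 0], "claw": 0.6},
  {"turn": [0, 0, 0], "dp": [-0.1, 0.885, -0.5], "claw": 0.6},
  {"turn": [0, 0, 0], "dp": [-0.1, 0.885, -0.75], "claw": 0.6},
  {"turn": [0, 0, 0], "dp": [-0.1, 0.885, -0.75], "claw": 0.6},
  {"turn": [0, 0, 0], "dp": [-0.1, 0.885, -0.75], "claw": 0.6},
])

```text
t: 6.98
ee_pos: [476.9, 135.4, 193.9]
orientation: [-1.159, -1.259, 1.277]
ft_force: [-0.6, 0.1, 0.5]
width: 52.7
```

Run:
```python
from look import *
L=look('b',['wrist','scene'])
for c in L:
    P,ok=L[c][:2]
    q=P[ok&(np.hypot(P[...,0]-477,P[...,1]-138)<15)]
    s=q[(q[:,2]>177)&(q[:,2]<183)];print(c,len(s),s.mean(0))
```

```text
t 6.9833 ee [476.9 135.4 193.9] R [[-0.083, -0.014], [0.997, -0.001], [-0.0, -1.0]] w 52.66145939764372 q [ 0.25  0.28  1.93  0.    0.95 -1.4 ]
wrist 929 [474.22761797 141.2497767  178.29032504]
scene 21 [477.04809726 139.56141148 177.89776656]
```

View pics/b_wrist.png

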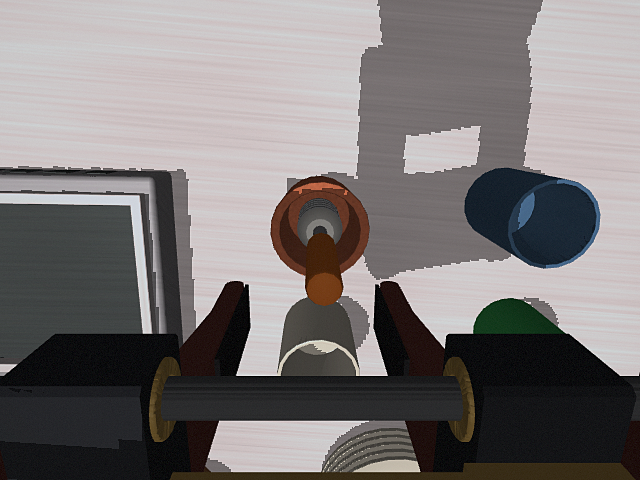

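jog_arm([
  {"turn": [0, 0, 0], "dp": [0, 0.05, -0.2], "claw": 0.6},
  {"turn": [0, 0, 0], "dp": [0, 0.05, -0.5], "claw": 0.6},
  {"turn": [0, 0, 0], "dp": [0, 0.05, -0.68], "claw": 0.4},
  {"turn": [0, 0, 0], "dp": [0, 0.05, -0.68], "claw": 0},
  {"turn": [0, 0, 0], "dp": [0, 0.05, -0.68], "claw": 0},
  {"turn": [0, 0, 0], "dp": [0, 0.05, -0.68], "claw": 0},
  {"turn": [0, 0, 0], "dp": [0, 0.05, -0.68], "claw": 0},
  {"turn": [0, 0, 0], "dp": [0, 0.05, -0.68], "claw": 0},
  {"turn": [0, 0, 0], "dp": [0, 0.05, -0.68], "claw": 0},
])

```text
t: 7.83
ee_pos: [479.3, 140.6, 142.6]
orientation: [-1.162, -1.265, 1.273]
ft_force: [0.1, -0.6, 7.5]
width: 17.5
```

jog_arm([
  {"turn": [0, 0, 0], "dp": [0, 0, 0.4], "claw": 0},
  {"turn": [0, 0, 0], "dp": [0, 0, 0.8], "claw": 0},
  {"turn": [0, 0, 0], "dp": [0, 0, 1], "claw": 0},
  {"turn": [0, 0, 0], "dp": [0, 0, 1], "claw": 0},
])

```text
t: 8.17
ee_pos: [481.6, 141.2, 226.5]
orientation: [-1.166, -1.271, 1.269]
ft_force: [0.4, 0.5, -1.0]
width: 17.5
```

jog_arm([
  {"turn": [0, 0, 0], "dp": [0.5, 0, 0.35], "claw": 0},
  {"turn": [0, 0, 0], "dp": [0.5, 0, 0.35], "claw": 0},
  {"turn": [0, 0, 0], "dp": [0.5, 0, 0.35], "claw": 0},
  {"turn": [0, 0, 0], "dp": [0.5, 0, 0.35], "claw": 0},
])

```text
t: 8.5
ee_pos: [521.3, 141.1, 253.5]
orientation: [-1.166, -1.27, 1.269]
ft_force: [-0.9, 0.8, -1.5]
width: 17.9
```

```bash
cat > st.py <<'E'
from look import *
import sys
G={'white':(583.5,147),'green':(571.5,323),'blue':(455.5,294)}
def brush(L):
    ee=ctrl.get_obs()['ee_pos']
    for c in L:
        P,ok=L[c][:2]
        if c=='wrist':continue
        q=P[ok&(np.hypot(P[...,0]-ee[0],P[...,1]-ee[1])<40)]
        for lo in range(-140,0,20):
            s=q[(q[:,2]-ee[2]>lo)&(q[:,2]-ee[2]<lo+20)]
            if len(s)>5:print(c,lo,len(s),(s.mean(0)-ee).round(1),(s.min(0)-ee).round(1),(s.max(0)-ee).round(1))
def main(tag):
    L=look(tag)
    for c in L:
        P,ok=L[c][:2]
        print(c,{n:rim(P,ok,g,84) for n,g in G.items()})
    brush(L)
if __name__=='__main__':main(sys.argv[1])
E
python3 st.py c; python3 -c "
import cv2
i=cv2.imread('pics/c_scene.png');cv2.imwrite('pics/c_sc.png',cv2.resize(i[20:230,230:470],None,fx=2.8,fy=2.8))"
```

```text
t 8.5 ee [521.3 141.1 253.5] R [[-0.083, -0.002], [0.997, 0.002], [0.002, -1.0]] w 17.862053516827824 q [ 0.24  0.26  1.79  0.    1.09 -1.41]
top {'white': None, 'green': (array([570.2, 326.1]), np.float64(26.9), 37), 'blue': None}
scene {'white': (array([583.8, 146.5]), np.float64(29.4), 167), 'green': (array([571.8, 323. ]), np.float64(29.2), 136), 'blue': (array([455.7, 293.6]), np.float64(29.3), 113)}
wrist {'white': (array([580. , 149.4]), np.float64(28.9), 204), 'green': (array([568.6, 325.2]), np.float64(29.2), 1076), 'blue': (array([452.7, 295.9]), np.float64(29.2), 1276)}
scene -140 62 [   5.7  -10.5 -124.8] [ -12.4  -18.9 -135.9] [  15.6    9.1 -120.2]
scene -120 141 [   5.8  -11.3 -109.6] [ -12.7  -19.4 -119.7] [  16.1    9.5 -100. ]
scene -100 189 [  4.3  -9.9 -88.6] [-18.  -18.8 -99.8] [ 15.5  11.6 -80. ]
scene -80 121 [  0.8  -5.5 -73.9] [-11.9 -15.7 -79.8] [ 11.9   8.8 -60.4]
scene -60 43 [  0.   -4.7 -51.7] [ -6.2  -7.6 -58.9] [  3.6  -1.1 -43.5]
scene -40 89 [  1.9  -7.3 -29.9] [ -7.3 -11.4 -39.5] [  7.3   0.8 -20. ]
scene -20 56 [  2.3  -7.5 -13.6] [ -5.9 -16.3 -19.9] [13.3 15.1 -0.1]
```

View pics/c_sc.png

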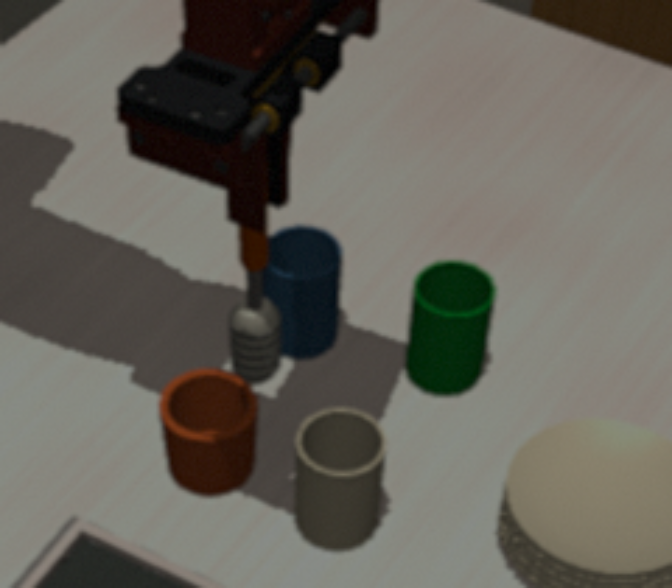

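View pics/c_wrist.png

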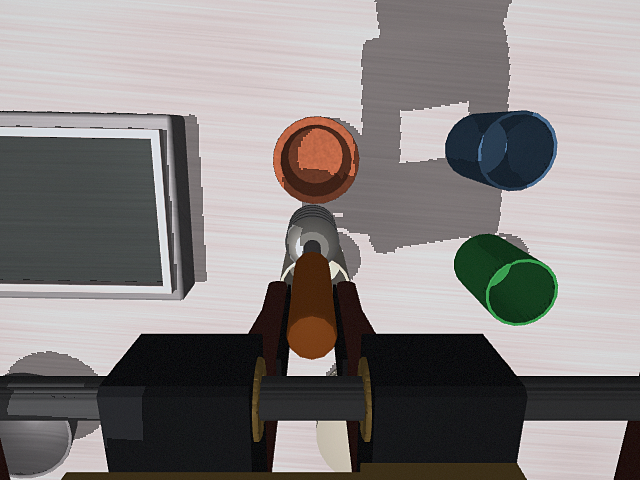

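The brush hangs vertical and clears the rims. White is 63 mm ahead and 7 mm to the left of it.

jog_arm([
  {"turn": [0, 0, 0], "dp": [0.79, 0.09, 0], "claw": 0},
  {"turn": [0, 0, 0], "dp": [0.79, 0.09, 0], "claw": 0},
  {"turn": [0, 0, 0], "dp": [0.79, 0.09, 0], "claw": 0},
  {"turn": [0, 0, 0], "dp": [0.79, 0.09, 0], "claw": 0},
])

```text
t: 8.98
ee_pos: [582.6, 148.1, 251.4]
orientation: [-1.163, -1.266, 1.272]
ft_force: [-0.9, 0.3, -0.8]
width: 17.6
```

```bash
python3 st.py d; python3 -c "
import cv2
i=cv2.imread('pics/d_scene.png');cv2.imwrite('pics/d_sc.png',cv2.resize(i[60:270,250:490],None,fx=2.8,fy=2.8))"
```

```text
t 8.9833 ee [582.6 148.1 251.4] R [[-0.083, -0.006], [0.997, 0.001], [0.002, -1.0]] w 17.605332205433402 q [ 0.23  0.36  1.66  0.    1.13 -1.43]
top {'white': None, 'green': (array([570.4, 325.3]), np.float64(27.7), 48), 'blue': None}
scene {'white': (array([583.9, 146.4]), np.float64(29.2), 154), 'green': (array([571.9, 322.9]), np.float64(29.1), 137), 'blue': (array([455.7, 293.7]), np.float64(29.2), 97)}
wrist {'white': (array([580.9, 149.4]), np.float64(29.2), 664), 'green': (array([568.8, 325.1]), np.float64(29.2), 1184), 'blue': (array([453. , 295.9]), np.float64(29.2), 1501)}
scene -140 65 [   3.3  -11.8 -124.7] [ -17.   -19.6 -136.7] [  14.7    8.5 -120.1]
scene -120 143 [   4.1  -12.1 -109.8] [ -17.   -19.2 -119.9] [  14.8    6.8 -100.2]
scene -100 186 [  3.  -10.7 -88.6] [-19.3 -19.9 -99.9] [ 15.8  10.7 -80. ]
scene -80 126 [  0.1  -5.2 -74.4] [-13.2 -14.6 -80. ] [ 10.5   8.  -60.4]
scene -60 45 [ -0.4  -4.9 -51.5] [ -5.   -9.5 -59.9] [  6.2   0.7 -40.2]
scene -40 96 [  0.7  -7.1 -29.9] [-10.6 -12.1 -39.6] [  6.8   3.5 -20. ]
scene -20 61 [  1.3  -7.5 -12.3] [-10.4 -18.1 -19.7] [13.7 13.8 -0.1]
```

View pics/d_sc.png

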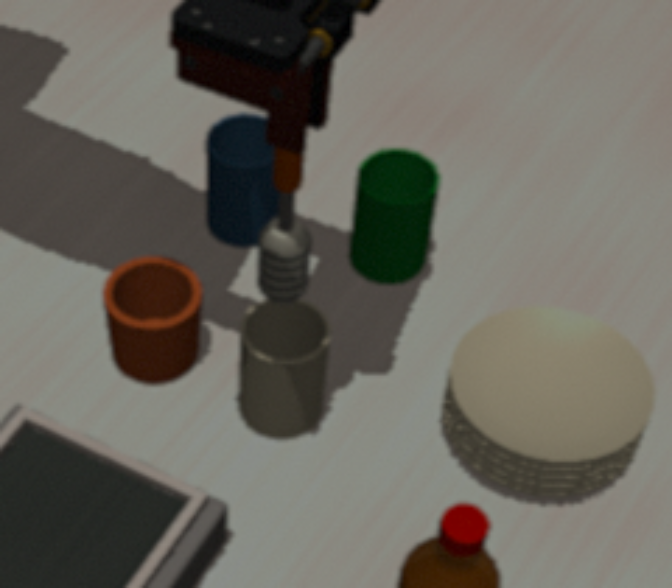

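The brush sits directly above the white beaker, about 2 mm short in x. I'll scrub: down, up, down.

jog_arm([
  {"turn": [0, 0, 0], "dp": [0.02, 0, -0.3], "claw": 0},
  {"turn": [0, 0, 0], "dp": [0.02, 0, -0.6], "claw": 0},
  {"turn": [0, 0, 0], "dp": [0.02, 0, -0.9], "claw": 0},
  {"turn": [0, 0, 0], "dp": [0.02, 0, -0.9], "claw": 0},
])

```text
t: 9.47
ee_pos: [579.4, 147.3, 176.0]
orientation: [-1.158, -1.261, 1.277]
ft_force: [-0.3, -0.3, -0.6]
width: 17.4
```

jog_arm([
  {"turn": [0, 0, 0], "dp": [0, 0, -0.2], "claw": 0},
  {"turn": [0, 0, 0], "dp": [0, 0, -0.43], "claw": 0},
  {"turn": [0, 0, 0], "dp": [0, 0, -0.43], "claw": 0},
  {"turn": [0, 0, 0], "dp": [0, 0, -0.43], "claw": 0},
  {"turn": [0, 0, 0], "dp": [0, 0, -0.43], "claw": 0},
])

```text
t: 9.88
ee_pos: [580.0, 147.5, 143.3]
orientation: [-1.159, -1.262, 1.276]
ft_force: [-0.0, 0.6, -0.8]
width: 17.4
```

```bash
python3 - <<'E'
from look import *
L=look('e',['scene','wrist'])
for c in L:
    P,ok=L[c][:2];print(c,rim(P,ok,(583,147),84)); 
P,ok=L['scene'][:2]
q=P[ok&(np.hypot(P[...,0]-583,P[...,1]-147)<16)&(P[...,2]>86)&(P[...,2]<140)];print(q.mean(0),np.histogram(q[:,2],12))
E
python3 -c "
import cv2
i=cv2.imread('pics/e_scene.png');cv2.imwrite('pics/e_sc.png',cv2.resize(i[60:270,250:490],None,fx=2.8,fy=2.8))"
```

```text
t 9.8833 ee [580.  147.5 143.3] R [[-0.084, -0.012], [0.996, -0.0], [0.001, -1.0]] w 17.41659768536373 q [ 0.23  0.49  1.74  0.    0.93 -1.43]
scene (array([583.8, 146.6]), np.float64(29.3), 145)
wrist (array([580.6, 149.3]), np.float64(29.1), 1299)
[580.05909978 140.21349439 113.29258911] (array([ 8,  7,  6,  1, 10, 13, 17, 13, 13, 16, 12,  9]), array([ 86.55702389,  90.48000038,  94.40297687,  98.32595336,
       102.24892985, 106.17190634, 110.09488283, 114.01785932,
       117.9408358 , 121.86381229, 125.78678878, 129.70976527,
       133.63274176]))
```

View pics/e_sc.png

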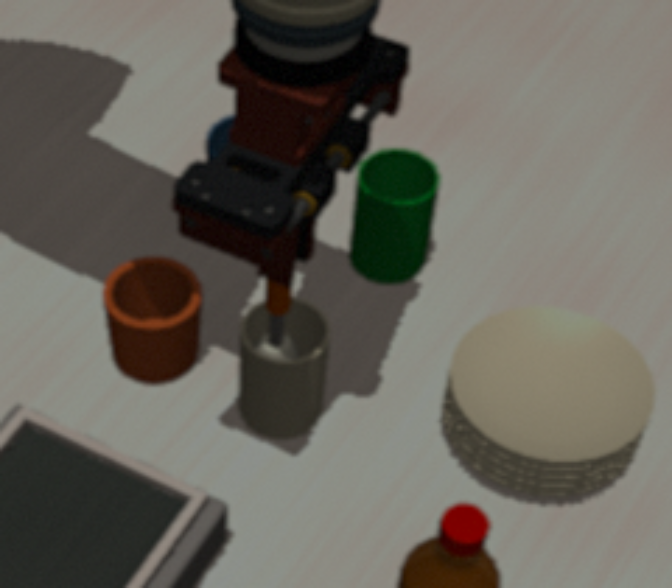

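The brush is inside the white beaker with the tip at about 7 mm and no contact force. Now up 50 and back down.

jog_arm([
  {"turn": [0, 0, 0], "dp": [0.03, 0, 0.3], "claw": 0},
  {"turn": [0, 0, 0], "dp": [0.03, 0, 0.63], "claw": 0},
  {"turn": [0, 0, 0], "dp": [0.03, 0, 0.63], "claw": 0},
  {"turn": [0, 0, 0], "dp": [0.03, 0, 0.63], "claw": 0},
  {"turn": [0, 0, 0], "dp": [0.03, 0, 0.63], "claw": 0},
  {"turn": [0, 0, 0], "dp": [0.03, 0, 0.3], "claw": 0},
  {"turn": [0, 0, 0], "dp": [0.03, 0, 0], "claw": 0},
  {"turn": [0, 0, 0], "dp": [0.03, 0, 0], "claw": 0},
  {"turn": [0, 0, 0], "dp": [0.03, 0, 0], "claw": 0},
  {"turn": [0, 0, 0], "dp": [0.03, 0, 0], "claw": 0},
])

```text
t: 10.82
ee_pos: [582.7, 147.5, 143.6]
orientation: [-1.16, -1.262, 1.276]
ft_force: [-0.7, 0.2, -0.5]
width: 17.5
```

```bash
python3 -c "
from look import *
L=look('f',['scene']);P,ok=L['scene'][:2];print(rim(P,ok,(583,147),84))
q=P[ok&(np.hypot(P[...,0]-583,P[...,1]-147)<16)&(P[...,2]>86)&(P[...,2]<140)];print(q.mean(0),np.histogram(q[:,2],12))"
```

```text
t 10.8167 ee [582.7 147.5 143.6] R [[-0.084, -0.012], [0.996, -0.0], [0.001, -1.0]] w 17.48086250685118 q [ 0.23  0.49  1.73  0.    0.93 -1.43]
(array([583.9, 146.5]), np.float64(29.3), 150)
[583.28523418 140.27726996 113.03998798] (array([ 8,  9,  9,  2,  7, 12, 19, 12, 15, 14, 11,  7]), array([ 86.37268779,  90.48228704,  94.59188629,  98.70148554,
       102.81108479, 106.92068405, 111.0302833 , 115.13988255,
       119.2494818 , 123.35908105, 127.46868031, 131.57827956,
       135.68787881]))
```

jog_arm([
  {"turn": [0, 0, 0], "dp": [0, 0, 0.5], "claw": 0},
  {"turn": [0, 0, 0], "dp": [0, 0, 1], "claw": 0},
  {"turn": [0, 0, 0], "dp": [0, 0, 1], "claw": 0},
  {"turn": [0, 0, 0], "dp": [0, 0, 1], "claw": 0},
])

```text
t: 11.2
ee_pos: [585.4, 148.2, 228.2]
orientation: [-1.165, -1.27, 1.271]
ft_force: [0.7, -0.3, -0.3]
width: 17.5
```

jog_arm([
  {"turn": [0, 0, 0], "dp": [0, 0, 0.4], "claw": 0},
  {"turn": [0, 0, 0], "dp": [0, 0.4, 0.4], "claw": 0},
  {"turn": [0, 0, 0], "dp": [-0.05, 0.9, 0.4], "claw": 0},
  {"turn": [0, 0, 0], "dp": [-0.05, 0.9, 0.4], "claw": 0},
  {"turn": [0, 0, 0], "dp": [-0.05, 0.9, 0.4], "claw": 0},
])

```text
t: 11.62
ee_pos: [580.5, 221.5, 259.5]
orientation: [-1.163, -1.271, 1.273]
ft_force: [0.2, -0.5, -1.4]
width: 17.6
```

jog_arm([
  {"turn": [0, 0, 0], "dp": [-0.1, 0.9, 0], "claw": 0},
  {"turn": [0, 0, 0], "dp": [-0.1, 0.9, 0], "claw": 0},
  {"turn": [0, 0, 0], "dp": [-0.1, 0.9, 0], "claw": 0},
  {"turn": [0, 0, 0], "dp": [-0.1, 0.9, 0], "claw": 0},
])

```text
t: 11.95
ee_pos: [571.9, 293.6, 258.5]
orientation: [-1.162, -1.271, 1.276]
ft_force: [-0.7, -0.6, -0.5]
width: 17.6
```

```bash
python3 st.py g; python3 -c "
import cv2
i=cv2.imread('pics/g_scene.png');cv2.imwrite('pics/g_sc.png',cv2.resize(i[30:240,280:520],None,fx=2.8,fy=2.8))"
```

```text
t 11.95 ee [571.9 293.6 258.5] R [[-0.089, -0.005], [0.996, 0.0], [0.001, -1.0]] w 17.581795435095366 q [ 0.45  0.42  1.55  0.    1.18 -1.21]
top {'white': (array([583. , 147.5]), np.float64(29.3), 137), 'green': None, 'blue': (array([454.9, 293.5]), np.float64(28.5), 44)}
scene {'white': (array([583.9, 146.5]), np.float64(29.4), 170), 'green': (array([571.6, 322.7]), np.float64(29.5), 111), 'blue': (array([455.5, 293.9]), np.float64(29.4), 122)}
wrist {'white': (array([581.1, 150.1]), np.float64(29.2), 1063), 'green': (array([568.8, 325.7]), np.float64(29.2), 721), 'blue': (array([453.1, 296.6]), np.float64(29.1), 1165)}
top -140 14 [  -7.5  -11.7 -122.3] [ -16.9  -15.9 -125.1] [   6.4   -3.7 -120.2]
top -120 40 [  -6.6  -13.  -109.4] [ -16.3  -17.  -119.9] [   9.2   -6.5 -100.9]
top -100 63 [ -1.8 -11.6 -87.4] [-15.7 -16.2 -99.2] [ 13.7   1.6 -80.3]
top -80 44 [ -0.2  -9.  -76. ] [-11.2 -14.6 -79.9] [  9.3  -2.9 -69.1]
scene -140 66 [   4.1  -11.5 -124.5] [ -14.9  -19.1 -133.8] [  15.6    3.8 -120. ]
scene -120 138 [   4.4  -11.9 -109.3] [ -16.2  -20.2 -119.8] [  16.1    7.7 -100.2]
scene -100 175 [  2.9 -10.7 -88.7] [-16.7 -19.6 -99.8] [ 15.5  11.4 -80.2]
scene -80 114 [  0.6  -5.7 -73.9] [-13.2 -15.3 -80. ] [ 11.7   9.7 -60.6]
scene -60 45 [ -0.7  -4.1 -51.4] [ -6.4  -8.1 -59.5] [  2.8   1.  -42. ]
scene -40 89 [  0.6  -6.9 -29.5] [-10.3 -12.5 -39.9] [  6.8   4.  -20.6]
scene -20 64 [  0.6  -6.6 -12.8] [ -8.4 -15.  -19.8] [10.8 17.1 -0. ]
```

View pics/g_sc.png

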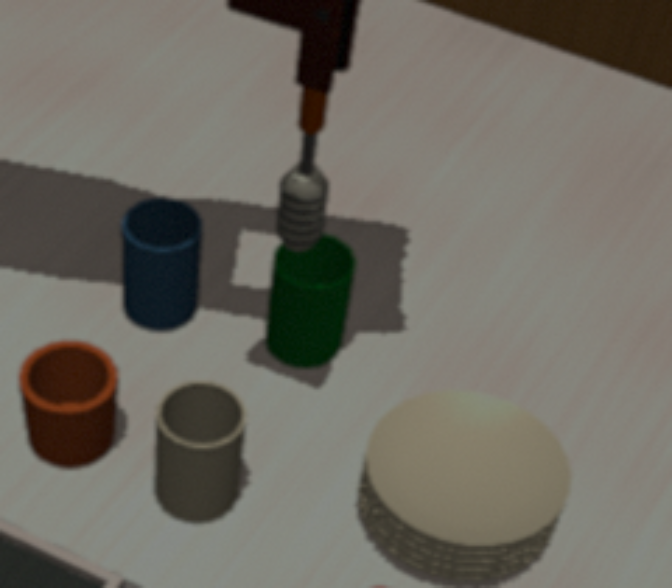

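The brush is short of green by about 31 mm in y. I'll move over and lower.

jog_arm([
  {"turn": [0, 0, 0], "dp": [0, 0.39, 0], "claw": 0},
  {"turn": [0, 0, 0], "dp": [0, 0.39, 0], "claw": 0},
  {"turn": [0, 0, 0], "dp": [0, 0.39, 0], "claw": 0},
  {"turn": [0, 0, 0], "dp": [0, 0.39, -0.3], "claw": 0},
  {"turn": [0, 0, 0], "dp": [0, 0.39, -0.7], "claw": 0},
  {"turn": [0, 0, 0], "dp": [0, 0.39, -0.9], "claw": 0},
  {"turn": [0, 0, 0], "dp": [0, 0.39, -0.9], "claw": 0},
  {"turn": [0, 0, 0], "dp": [0, 0.39, -0.9], "claw": 0},
])

```text
t: 12.77
ee_pos: [572.2, 321.6, 186.4]
orientation: [-1.163, -1.266, 1.275]
ft_force: [1.1, -0.8, -1.0]
width: 17.5
```

```bash
python3 -c "
from look import *
L=look('h',['scene']);P,ok=L['scene'][:2];print(rim(P,ok,(571.8,323),84))
ee=ctrl.get_obs()['ee_pos']
q=P[ok&(np.hypot(P[...,0]-571,P[...,1]-321)<40)&(P[...,2]>90)&(P[...,2]<175)]
for lo in range(90,175,10):
  s=q[(q[:,2]>lo)&(q[:,2]<lo+10)]; 
  if len(s)>4:print(lo,len(s),s.min(0)[:2],s.max(0)[:2])
import cv2
i=cv2.imread('pics/h_scene.png');cv2.imwrite('pics/h_sc.png',cv2.resize(i[30:240,280:520],None,fx=2.8,fy=2.8))"
```

```text
t 12.7667 ee [572.2 321.6 186.4] R [[-0.085, -0.007], [0.996, -0.001], [-0.0, -1.0]] w 17.49134672114823 q [ 0.49  0.51  1.58  0.    1.06 -1.16]
(array([571.9, 322.8]), np.float64(29.2), 108)
90 55 [556.11313382 302.1240103 ] [587.69711199 324.84404983]
100 102 [555.28085778 301.84617695] [588.5389231  334.15938853]
110 57 [561.3420406  305.24942074] [584.292633   327.78257371]
120 21 [566.33998461 311.92499564] [576.18335699 320.92744633]
130 21 [567.94229683 313.45771839] [577.06441778 320.62583536]
140 15 [567.38213107 311.70111922] [578.53221598 322.80810547]
150 39 [564.44237731 308.6096097 ] [579.29402794 320.59404895]
160 40 [562.91530294 307.79923053] [580.31148552 324.10926081]
170 17 [565.35862405 309.85449943] [579.46042955 321.72204916]
```

View pics/h_sc.png

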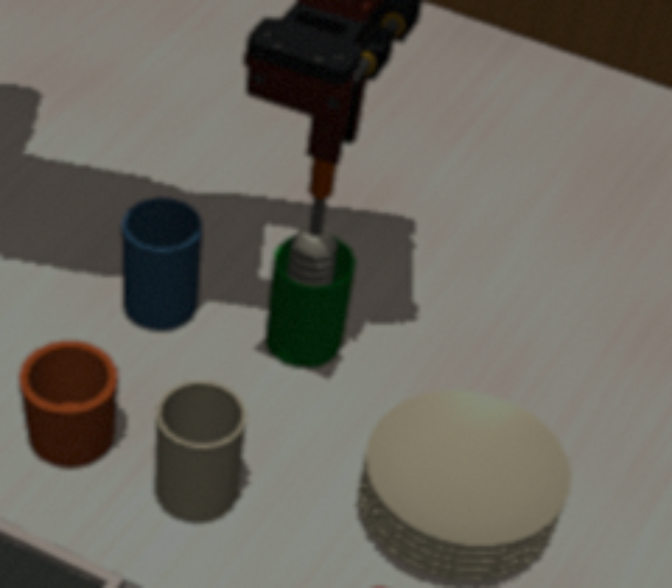

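The brush has entered the green beaker, 3–4 mm short in y. I'll correct that and scrub.

jog_arm([
  {"turn": [0, 0, 0], "dp": [0, 0.04, -0.3], "claw": 0},
  {"turn": [0, 0, 0], "dp": [0, 0.04, -0.53], "claw": 0},
  {"turn": [0, 0, 0], "dp": [0, 0.04, -0.53], "claw": 0},
  {"turn": [0, 0, 0], "dp": [0, 0.04, -0.53], "claw": 0},
  {"turn": [0, 0, 0], "dp": [0, 0.04, -0.53], "claw": 0},
  {"turn": [0, 0, 0], "dp": [0, 0.04, -0.53], "claw": 0},
])

```text
t: 13.32
ee_pos: [574.3, 326.0, 147.5]
orientation: [-1.165, -1.271, 1.271]
ft_force: [-0.4, -0.2, -0.6]
width: 17.2
```

jog_arm([
  {"turn": [0, 0, 0], "dp": [0, 0, 0.3], "claw": 0},
  {"turn": [0, 0, 0], "dp": [0, 0, 0.63], "claw": 0},
  {"turn": [0, 0, 0], "dp": [0, 0, 0.63], "claw": 0},
  {"turn": [0, 0, 0], "dp": [0, 0, 0.63], "claw": 0},
  {"turn": [0, 0, 0], "dp": [0, 0, 0.63], "claw": 0},
  {"turn": [0, 0, 0], "dp": [0, 0, 0.3], "claw": 0},
  {"turn": [0, 0, 0], "dp": [0, 0, 0], "claw": 0},
  {"turn": [0, 0, 0], "dp": [0, 0, 0], "claw": 0},
  {"turn": [0, 0, 0], "dp": [0, 0, 0], "claw": 0},
  {"turn": [0, 0, 0], "dp": [0, 0, 0], "claw": 0},
])

```text
t: 14.15
ee_pos: [574.4, 326.0, 147.7]
orientation: [-1.165, -1.271, 1.271]
ft_force: [-0.6, 0.1, -0.1]
width: 17.7
```

```bash
python3 -c "
from look import *
L=look('i',['scene']);P,ok=L['scene'][:2];print(rim(P,ok,(571.8,323),84),rim(P,ok,(455.7,294),84))
q=P[ok&(np.hypot(P[...,0]-571,P[...,1]-323)<16)&(P[...,2]>86)&(P[...,2]<140)];print(q.mean(0),np.histogram(q[:,2],12))
import cv2
i=cv2.imread('pics/i_scene.png');cv2.imwrite('pics/i_sc.png',cv2.resize(i[30:240,280:520],None,fx=2.8,fy=2.8))"
```

```text
t 14.15 ee [574.4 326.  147.7] R [[-0.085, -0.002], [0.996, 0.002], [0.002, -1.0]] w 17.671100738887834 q [ 0.5   0.56  1.6   0.    0.99 -1.16]
(array([571.8, 323. ]), np.float64(29.3), 121) (array([455.5, 293.7]), np.float64(29.2), 130)
[575.15376894 318.53461768 117.36282801] (array([ 6, 11,  5,  9,  2, 12, 17, 15, 19, 12, 17, 11]), array([ 86.59889124,  91.02773687,  95.45658249,  99.88542812,
       104.31427375, 108.74311938, 113.17196501, 117.60081063,
       122.02965626, 126.45850189, 130.88734752, 135.31619314,
       139.74503877]))
```

View pics/i_sc.png

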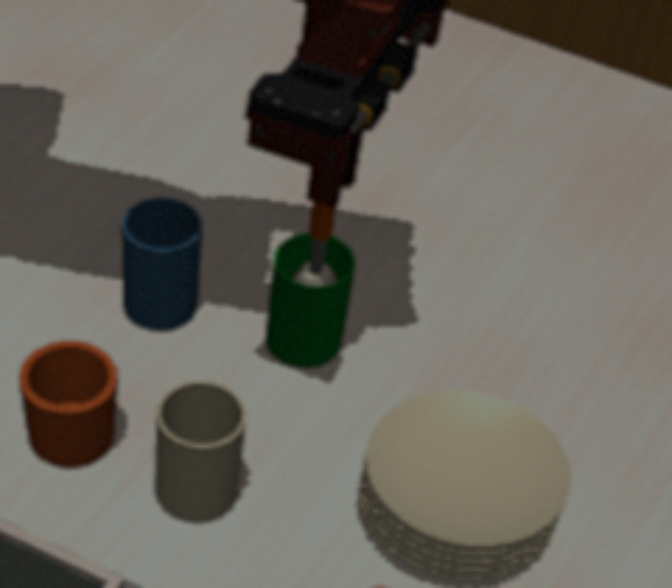

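The tip is about 12 mm up, which is inside the window but on the high side. I'll repeat the stroke a bit deeper to be safe.

jog_arm([
  {"turn": [0, 0, 0], "dp": [-0.02, 0, -0.05], "claw": 0},
  {"turn": [0, 0, 0], "dp": [-0.02, 0, -0.05], "claw": 0},
  {"turn": [0, 0, 0], "dp": [-0.02, 0, 0.3], "claw": 0},
  {"turn": [0, 0, 0], "dp": [-0.02, 0, 0.6], "claw": 0},
  {"turn": [0, 0, 0], "dp": [-0.02, 0, 0.6], "claw": 0},
  {"turn": [0, 0, 0], "dp": [-0.02, 0, 0.6], "claw": 0},
  {"turn": [0, 0, 0], "dp": [-0.02, 0, 0.3], "claw": 0},
  {"turn": [0, 0, 0], "dp": [-0.02, 0, -0.05], "claw": 0},
  {"turn": [0, 0, 0], "dp": [-0.02, 0, -0.05], "claw": 0},
  {"turn": [0, 0, 0], "dp": [-0.02, 0, -0.05], "claw": 0},
  {"turn": [0, 0, 0], "dp": [-0.02, 0, -0.05], "claw": 0},
])

```text
t: 15.12
ee_pos: [573.3, 326.3, 144.6]
orientation: [-1.165, -1.272, 1.27]
ft_force: [0.5, 1.1, -0.3]
width: 17.6
```

jog_arm([
  {"turn": [0, 0, 0], "dp": [0, 0, 0.5], "claw": 0},
  {"turn": [0, 0, 0], "dp": [0, 0, 1], "claw": 0},
  {"turn": [0, 0, 0], "dp": [0, 0, 1], "claw": 0},
  {"turn": [0, 0, 0], "dp": [0, 0, 1], "claw": 0},
])

```text
t: 15.45
ee_pos: [575.5, 327.6, 229.4]
orientation: [-1.168, -1.279, 1.264]
ft_force: [0.4, -0.7, -1.4]
width: 17.3
```

jog_arm([
  {"turn": [0, 0, 0], "dp": [0, 0, 0.4], "claw": 0},
  {"turn": [0, 0, 0], "dp": [-0.4, -0.1, 0.4], "claw": 0},
  {"turn": [0, 0, 0], "dp": [-0.75, -0.2, 0.4], "claw": 0},
  {"turn": [0, 0, 0], "dp": [-0.75, -0.2, 0.4], "claw": 0},
  {"turn": [0, 0, 0], "dp": [-0.75, -0.2, 0.4], "claw": 0},
])

```text
t: 15.87
ee_pos: [514.3, 311.2, 261.3]
orientation: [-1.168, -1.279, 1.265]
ft_force: [0.7, 0.2, 0.6]
width: 17.7
```

```bash
python3 st.py j; python3 -c "
import cv2
i=cv2.imread('pics/j_scene.png');cv2.imwrite('pics/j_sc.png',cv2.resize(i[20:230,240:480],None,fx=2.8,fy=2.8))"
```

```text
t 15.8667 ee [514.3 311.2 261.3] R [[-0.085, 0.006], [0.996, 0.006], [0.005, -1.0]] w 17.67765048289451 q [ 0.52  0.34  1.66  0.    1.13 -1.13]
top {'white': (array([582.9, 147.5]), np.float64(29.3), 146), 'green': None, 'blue': (array([454.7, 294.4]), np.float64(29.3), 135)}
scene {'white': (array([583.7, 146.7]), np.float64(29.4), 167), 'green': (array([571.7, 323.1]), np.float64(29.3), 136), 'blue': (array([455.8, 293.6]), np.float64(29.2), 137)}
wrist {'white': (array([580.9, 150.2]), np.float64(29.2), 998), 'green': (array([568.2, 325.8]), np.float64(29.1), 255), 'blue': (array([452.8, 296.8]), np.float64(29.1), 981)}
top -140 10 [  -9.9  -10.3 -122.1] [ -17.7  -17.2 -128. ] [   2.9    3.7 -120.3]
top -120 55 [  -8.6  -12.6 -110.2] [ -18.3  -17.9 -119.9] [   8.2    2.1 -100. ]
top -100 66 [ -8.6 -12.6 -87.2] [-19.  -19.3 -99.9] [ 13.3   4.8 -80.2]
top -80 82 [ -6.5  -8.1 -74.2] [-15.9 -17.4 -80. ] [  2.4   1.7 -60.5]
top -60 7 [ -5.1  -5.5 -55.2] [ -7.5  -6.4 -59.2] [ -2.3  -2.6 -49.5]
scene -140 58 [   5.1  -11.5 -124.6] [ -14.5  -19.  -133.5] [  18.2    5.4 -120.1]
scene -120 134 [   5.9  -11.6 -109.7] [ -13.9  -20.  -119.8] [  16.6    9.7 -100.1]
scene -100 169 [  4.3 -11.1 -88.9] [ -18.3  -19.8 -100. ] [ 15.9  13.3 -80.1]
scene -80 115 [  1.5  -5.8 -73.5] [-12.4 -15.2 -79.9] [ 14.1   6.6 -61.2]
scene -60 43 [  0.3  -5.  -50.9] [ -4.2  -8.2 -59.9] [  3.9   0.7 -40.3]
scene -40 87 [  0.5  -7.1 -29.4] [-10.  -12.3 -39.8] [  7.    2.3 -20.1]
scene -20 62 [ -0.2  -7.9 -13.5] [-11.1 -12.6 -20. ] [ 8.1  8.6 -1.3]
```

View pics/j_sc.png

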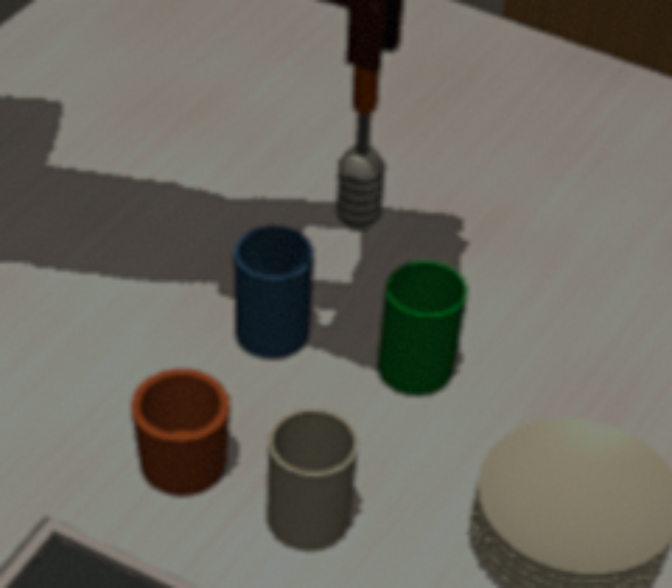

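The brush is raised about 58 mm beyond blue in x and 15 mm in y. I'll move over and dip.

jog_arm([
  {"turn": [0, 0, 0], "dp": [-0.73, -0.185, 0], "claw": 0},
  {"turn": [0, 0, 0], "dp": [-0.73, -0.185, 0], "claw": 0},
  {"turn": [0, 0, 0], "dp": [-0.73, -0.185, 0], "claw": 0},
  {"turn": [0, 0, 0], "dp": [-0.73, -0.185, 0], "claw": 0},
  {"turn": [0, 0, 0], "dp": [-0.73, -0.185, -0.3], "claw": 0},
  {"turn": [0, 0, 0], "dp": [-0.73, -0.185, -0.4], "claw": 0},
  {"turn": [0, 0, 0], "dp": [-0.73, -0.185, -0.4], "claw": 0},
])

```text
t: 16.6
ee_pos: [457.8, 296.5, 227.1]
orientation: [-1.168, -1.276, 1.266]
ft_force: [-0.3, -0.2, -0.6]
width: 17.4
```

```bash
python3 st.py k|grep -v top; python3 -c "
import cv2
i=cv2.imread('pics/k_scene.png');cv2.imwrite('pics/k_sc.png',cv2.resize(i[20:230,240:480],None,fx=2.8,fy=2.8))"
```

```text
t 16.6 ee [457.8 296.5 227.1] R [[-0.084, 0.004], [0.996, 0.004], [0.004, -1.0]] w 17.44570299658129 q [ 0.55  0.3   1.81  0.    1.03 -1.1 ]
scene {'white': (array([583.7, 146.7]), np.float64(29.4), 166), 'green': (array([571.9, 322.8]), np.float64(29.3), 140), 'blue': (array([455.5, 293.7]), np.float64(29.2), 101)}
wrist {'white': (array([580.6, 150.2]), np.float64(29.2), 639), 'green': None, 'blue': (array([452.3, 296.7]), np.float64(29.1), 802)}
scene -140 63 [   6.7  -12.  -124.8] [ -15.1  -21.3 -137.1] [  17.7    3.7 -120. ]
scene -120 124 [   5.8  -11.6 -109.7] [ -16.5  -21.1 -120. ] [  17.     8.7 -100.2]
scene -100 157 [  4.9 -10.6 -89.1] [-17.1 -20.4 -99.9] [ 17.1  13.7 -80.1]
scene -80 94 [  1.4  -5.6 -73.8] [-11.7 -16.9 -79.9] [ 12.5   7.5 -60.5]
scene -60 38 [  1.1  -5.3 -50.7] [ -4.3  -9.5 -59.3] [  5.4  -1.5 -40.5]
scene -40 79 [  1.5  -7.6 -29.8] [ -8.2 -12.7 -39.9] [  8.    0.9 -20.2]
scene -20 58 [  2.   -8.3 -11.3] [ -9.  -19.9 -19.8] [13.1 16.1 -0.5]
```

View pics/k_sc.png

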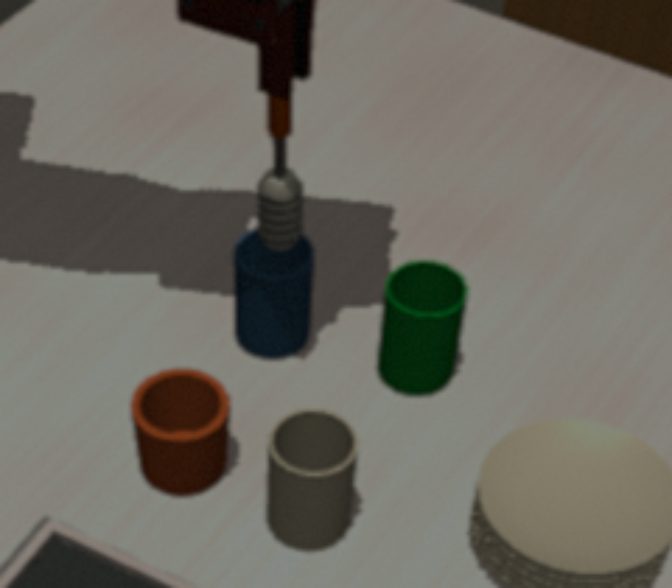

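The brush is over the blue mouth. I'll lower it in and scrub.

jog_arm([
  {"turn": [0, 0, 0], "dp": [-0.025, 0.01, -0.3], "claw": 0},
  {"turn": [0, 0, 0], "dp": [-0.025, 0.01, -0.6], "claw": 0},
  {"turn": [0, 0, 0], "dp": [-0.025, 0.01, -0.95], "claw": 0},
  {"turn": [0, 0, 0], "dp": [-0.025, 0.01, -0.98], "claw": 0},
  {"turn": [0, 0, 0], "dp": [-0.025, 0.01, -0.98], "claw": 0},
  {"turn": [0, 0, 0], "dp": [-0.025, 0.01, -0.98], "claw": 0},
])

```text
t: 17.25
ee_pos: [457.7, 298.6, 152.4]
orientation: [-1.169, -1.281, 1.262]
ft_force: [-0.0, -1.0, -0.4]
width: 17.6
```

```bash
python3 -c "
from look import *
L=look('l',['scene']);P,ok=L['scene'][:2];print(rim(P,ok,(455.5,293.5),84))
q=P[ok&(np.hypot(P[...,0]-456,P[...,1]-293)<16)&(P[...,2]>86)&(P[...,2]<140)];print(q.mean(0),np.histogram(q[:,2],12))"
```

```text
t 17.25 ee [457.7 298.6 152.4] R [[-0.084, 0.008], [0.996, 0.007], [0.007, -1.0]] w 17.603541071503837 q [ 0.56  0.4   1.86  0.    0.87 -1.1 ]
(array([455.6, 293.7]), np.float64(29.3), 115)
[459.23581414 292.05036563 118.52824904] (array([ 6,  9,  6,  8,  6,  2,  9, 16, 15, 15, 16, 18]), array([ 86.83024632,  91.15496805,  95.47968979,  99.80441153,
       104.12913327, 108.45385501, 112.77857675, 117.10329849,
       121.42802023, 125.75274197, 130.07746371, 134.40218545,
       138.72690719]))
```

jog_arm([
  {"turn": [0, 0, 0], "dp": [-0.02, -0.02, -0.11], "claw": 0},
  {"turn": [0, 0, 0], "dp": [-0.02, -0.02, -0.11], "claw": 0},
  {"turn": [0, 0, 0], "dp": [-0.02, -0.02, -0.11], "claw": 0},
  {"turn": [0, 0, 0], "dp": [-0.02, -0.02, 0.3], "claw": 0},
  {"turn": [0, 0, 0], "dp": [-0.02, -0.02, 0.53], "claw": 0},
  {"turn": [0, 0, 0], "dp": [-0.02, -0.02, 0.53], "claw": 0},
  {"turn": [0, 0, 0], "dp": [-0.02, -0.02, 0.53], "claw": 0},
  {"turn": [0, 0, 0], "dp": [-0.02, -0.02, 0.3], "claw": 0},
  {"turn": [0, 0, 0], "dp": [-0.02, -0.02, -0.11], "claw": 0},
  {"turn": [0, 0, 0], "dp": [-0.02, -0.02, -0.11], "claw": 0},
  {"turn": [0, 0, 0], "dp": [-0.02, -0.02, -0.11], "claw": 0},
  {"turn": [0, 0, 0], "dp": [-0.02, -0.02, -0.11], "claw": 0},
])

```text
t: 18.3
ee_pos: [456.3, 297.2, 144.2]
orientation: [-1.169, -1.281, 1.262]
ft_force: [-0.2, 0.4, -0.2]
width: 17.5
```

```bash
python3 -c "
from look import *
L=look('m',['scene','top']);P,ok=L['scene'][:2];print(rim(P,ok,(455.5,293.5),84))
q=P[ok&(np.hypot(P[...,0]-456,P[...,1]-293)<16)&(P[...,2]>86)&(P[...,2]<140)];print(q.mean(0),np.histogram(q[:,2],12))
import cv2
i=cv2.imread('pics/m_scene.png');cv2.imwrite('pics/m_sc.png',cv2.resize(i[20:230,240:480],None,fx=2.8,fy=2.8))"
```

```text
t 18.3 ee [456.3 297.2 144.2] R [[-0.084, 0.009], [0.996, 0.008], [0.007, -1.0]] w 17.45162698814904 q [ 0.55  0.41  1.87  0.    0.85 -1.1 ]
(array([455.8, 293.7]), np.float64(29.2), 114)
[457.87534302 289.98887448 115.5598326 ] (array([ 5,  9,  6,  4,  5, 14, 13, 17, 12, 15, 15, 10]), array([ 86.30872337,  90.49644991,  94.68417645,  98.87190299,
       103.05962953, 107.24735606, 111.4350826 , 115.62280914,
       119.81053568, 123.99826221, 128.18598875, 132.37371529,
       136.56144183]))
```

View pics/m_sc.png

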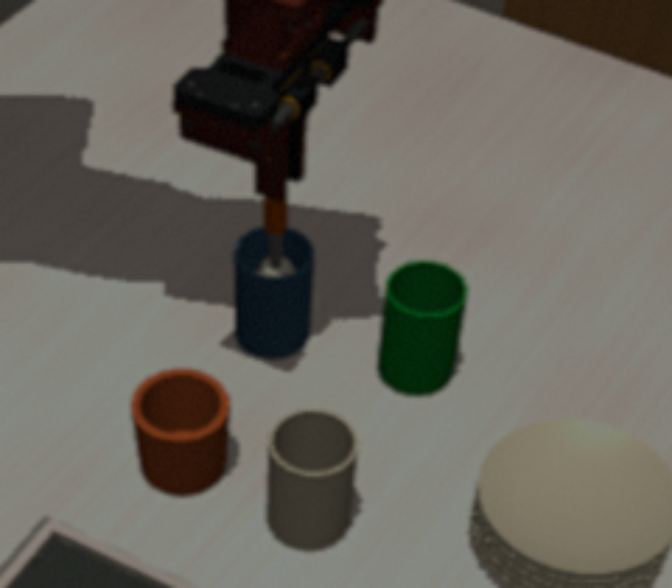

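jog_arm([
  {"turn": [0, 0, 0], "dp": [0, 0, -0.02], "claw": 0},
  {"turn": [0, 0, 0], "dp": [0, 0, -0.02], "claw": 0},
  {"turn": [0, 0, 0], "dp": [0, 0, 0.3], "claw": 0},
  {"turn": [0, 0, 0], "dp": [0, 0, 0.6], "claw": 0},
  {"turn": [0, 0, 0], "dp": [0, 0, 0.63], "claw": 0},
  {"turn": [0, 0, 0], "dp": [0, 0, 0.63], "claw": 0},
  {"turn": [0, 0, 0], "dp": [0, 0, 0.63], "claw": 0},
  {"turn": [0, 0, 0], "dp": [0, 0, 0.3], "claw": 0},
  {"turn": [0, 0, 0], "dp": [0, 0, -0.02], "claw": 0},
  {"turn": [0, 0, 0], "dp": [0, 0, -0.02], "claw": 0},
  {"turn": [0, 0, 0], "dp": [0, 0, -0.02], "claw": 0},
  {"turn": [0, 0, 0], "dp": [0, 0, -0.02], "claw": 0},
])

```text
t: 19.4
ee_pos: [457.0, 297.6, 143.7]
orientation: [-1.17, -1.283, 1.26]
ft_force: [0.0, 1.0, -0.5]
width: 17.4
```

jog_arm([
  {"turn": [0, 0, 0], "dp": [0, 0, 0.5], "claw": 0},
  {"turn": [0, 0, 0], "dp": [0, 0, 1], "claw": 0},
  {"turn": [0, 0, 0], "dp": [0, 0, 1], "claw": 0},
  {"turn": [0, 0, 0], "dp": [0, 0, 1], "claw": 0},
])

```text
t: 19.73
ee_pos: [458.8, 298.7, 227.3]
orientation: [-1.172, -1.289, 1.255]
ft_force: [-0.2, 0.0, -1.2]
width: 17.4
```

jog_arm([
  {"turn": [0, 0, 0], "dp": [0, 0, 0.3], "claw": 0},
  {"turn": [0, 0, 0], "dp": [0.05, -0.5, 0.4], "claw": 0},
  {"turn": [0, 0, 0], "dp": [0.1, -0.95, 0.4], "claw": 0},
  {"turn": [0, 0, 0], "dp": [0.1, -0.95, 0.4], "claw": 0},
  {"turn": [0, 0, 0], "dp": [0.1, -0.95, 0.4], "claw": 0},
])

```text
t: 20.15
ee_pos: [466.4, 221.2, 258.8]
orientation: [-1.173, -1.286, 1.253]
ft_force: [0.2, 1.1, -1.2]
width: 17.5
```

```bash
python3 st.py n|grep -v top; python3 -c "
import cv2
i=cv2.imread('pics/n_scene.png');cv2.imwrite('pics/n_sc.png',cv2.resize(i[20:230,240:480],None,fx=2.8,fy=2.8))"
```

```text
t 20.15 ee [466.4 221.2 258.8] R [[-0.082, 0.015], [0.997, 0.012], [0.011, -1.0]] w 17.52324641382413 q [ 0.42  0.21  1.85  0.01  1.07 -1.24]
scene {'white': (array([583.8, 146.5]), np.float64(29.3), 171), 'green': (array([571.8, 322.7]), np.float64(29.3), 139), 'blue': (array([455.5, 293.4]), np.float64(29.6), 91)}
wrist {'white': (array([580.2, 149.9]), np.float64(29.0), 446), 'green': (array([568.1, 325.4]), np.float64(29.0), 460), 'blue': (array([452.4, 296.3]), np.float64(29.2), 975)}
scene -140 60 [   8.4  -10.8 -124.6] [  -9.7  -18.2 -134.7] [  18.9    8.8 -120.1]
scene -120 138 [   8.7  -10.3 -109.6] [ -12.7  -19.1 -119.9] [  19.    11.  -100.7]
scene -100 172 [  7.  -10.7 -88.6] [-14.3 -19.  -99.9] [ 18.3  12.1 -80.3]
scene -80 121 [  2.9  -5.5 -73.6] [-11.6 -16.5 -80. ] [ 15.5   9.6 -60.1]
scene -60 46 [  1.2  -5.3 -50.6] [ -6.3  -9.2 -59.1] [  5.5   0.9 -40.5]
scene -40 83 [  2.3  -7.8 -29.3] [ -8.9 -12.3 -39.6] [  8.3  -0.  -20. ]
scene -20 68 [  2.7  -7.8 -12.2] [ -6.8 -18.8 -20. ] [13.1  7.7 -0.1]
```

View pics/n_sc.png

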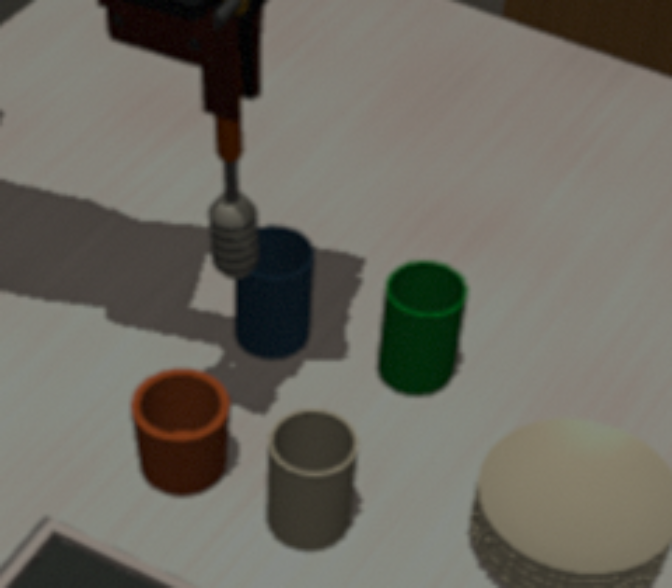

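The brush is clear of all the beakers; a small tilt has crept in. I'll straighten it while moving over the crock.

jog_arm([
  {"turn": [-0.004, 0.005, 0], "dp": [0.12, -0.5, 0], "claw": 0},
  {"turn": [-0.004, 0.005, 0], "dp": [0.12, -1, 0], "claw": 0},
  {"turn": [-0.004, 0.005, 0], "dp": [0.12, -1, 0], "claw": 0},
  {"turn": [-0.004, 0.005, 0], "dp": [0.12, -1, 0], "claw": 0},
  {"turn": [-0.004, 0.005, 0], "dp": [0.12, -1, 0], "claw": 0},
  {"turn": [-0.004, 0.005, 0], "dp": [0.12, -1, -0.4], "claw": 0},
  {"turn": [-0.004, 0.005, 0], "dp": [0.12, -1, -0.4], "claw": 0},
  {"turn": [-0.004, 0.005, 0], "dp": [0.12, -1, -0.4], "claw": 0},
])

```text
t: 20.97
ee_pos: [474.8, 144.2, 225.7]
orientation: [-1.165, -1.269, 1.275]
ft_force: [-0.1, 0.5, 0.4]
width: 17.6
```

Run:
```python
from st import *
L=look('o',['scene','wrist']);brush(L)
for c in L: print(rim(*L[c][:2],(477,139),66,r=32.5))
i=cv2.imread('pics/o_scene.png');cv2.imwrite('pics/o_sc.png',cv2.resize(i[20:230,240:480],None,fx=2.8,fy=2.8))
```

```text
t 20.9667 ee [474.8 144.2 225.7] R [[-0.086, -0.004], [0.996, -0.001], [-0.001, -1.0]] w 17.632809014146396 q [ 0.27  0.23  1.9  -0.    1.01 -1.39]
scene -140 61 [   4.5  -11.5 -124.7] [ -15.7  -18.7 -137.1] [  14.8    7.4 -120.1]
scene -120 129 [   5.5  -11.5 -109.5] [ -14.3  -20.1 -119.7] [  14.8    6.3 -100.3]
scene -100 168 [  3.6 -10.1 -88.8] [-19.  -20.2 -99.9] [ 14.6  11.6 -80. ]
scene -80 111 [  0.4  -5.1 -74.6] [-12.5 -15.8 -80. ] [ 11.3   8.5 -60.5]
scene -60 43 [ -0.9  -4.6 -51.6] [ -6.8  -8.1 -59.4] [  4.4  -0.3 -40.5]
scene -40 89 [  0.3  -7.  -29.9] [-10.6 -11.9 -39.9] [  6.3   5.5 -20.1]
scene -20 61 [  1.8  -5.2 -10.9] [ -8.8 -18.9 -19.6] [12.2 15.7 -0. ]
(array([478., 138.]), np.float64(32.3), 256)
(array([474.2, 141.5]), np.float64(32.1), 1738)
```

View pics/o_sc.png

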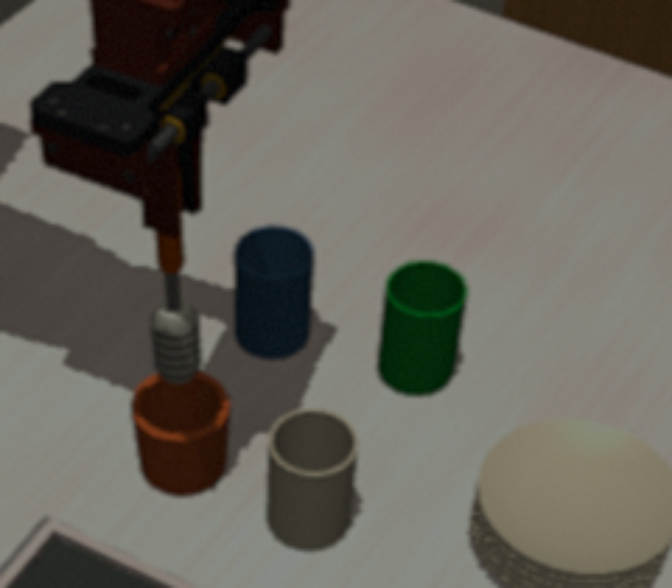

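View pics/o_wrist.png

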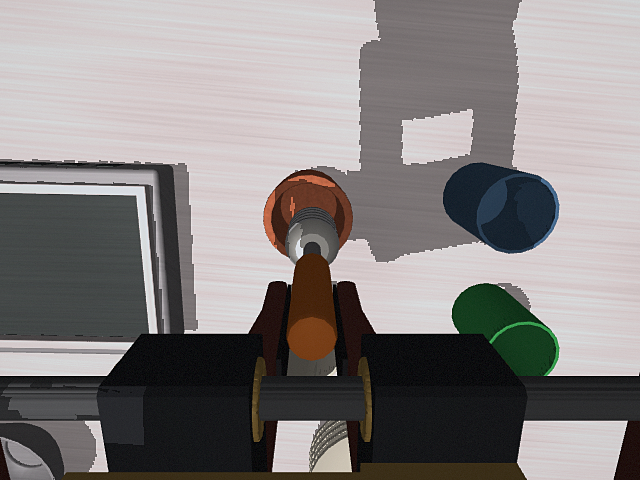

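The brush tip is just above the crock, about 5 mm short in x and 3 mm past in y. I'll correct and lower.

jog_arm([
  {"turn": [0, 0, 0], "dp": [0.065, -0.04, 0], "claw": 0},
  {"turn": [0, 0, 0], "dp": [0.065, -0.04, 0], "claw": 0},
  {"turn": [0, 0, 0], "dp": [0.065, -0.04, -0.3], "claw": 0},
  {"turn": [0, 0, 0], "dp": [0.065, -0.04, -0.6], "claw": 0},
  {"turn": [0, 0, 0], "dp": [0.065, -0.04, -0.9], "claw": 0},
  {"turn": [0, 0, 0], "dp": [0.065, -0.04, -1], "claw": 0},
  {"turn": [0, 0, 0], "dp": [0.065, -0.04, -1], "claw": 0},
  {"turn": [0, 0, 0], "dp": [0.065, -0.04, -1], "claw": 0},
])

```text
t: 21.73
ee_pos: [482.0, 141.1, 148.0]
orientation: [-1.167, -1.272, 1.273]
ft_force: [-0.7, -1.1, -1.2]
width: 17.8
```

Run:
```python
from st import *
L=look('p',['scene','wrist'])
o=ctrl.get_obs();print(o['ft_force'])
P,ok=L['scene'][:2];q=P[ok&(np.hypot(P[...,0]-478,P[...,1]-138)<18)&(P[...,2]>68)&(P[...,2]<140)];print(np.histogram(q[:,2],14))
i=cv2.imread('pics/p_scene.png');cv2.imwrite('pics/p_sc.png',cv2.resize(i[20:230,240:480],None,fx=2.8,fy=2.8))
```

```text
t 21.7333 ee [482.  141.1 148. ] R [[-0.086, -0.0], [0.996, -0.0], [-0.0, -1.0]] w 17.789846045662756 q [ 0.26  0.35  1.95 -0.    0.83 -1.4 ]
[ 0.06002358 -0.24141456 -1.07387639]
(array([53, 32, 10, 11,  9, 10, 10,  2, 14, 18, 23, 16, 21, 12]), array([ 68.01330862,  73.12607389,  78.23883917,  83.35160445,
        88.46436973,  93.57713501,  98.68990029, 103.80266557,
       108.91543084, 114.02819612, 119.1409614 , 124.25372668,
       129.36649196, 134.47925724, 139.59202252]))
```

View pics/p_sc.png

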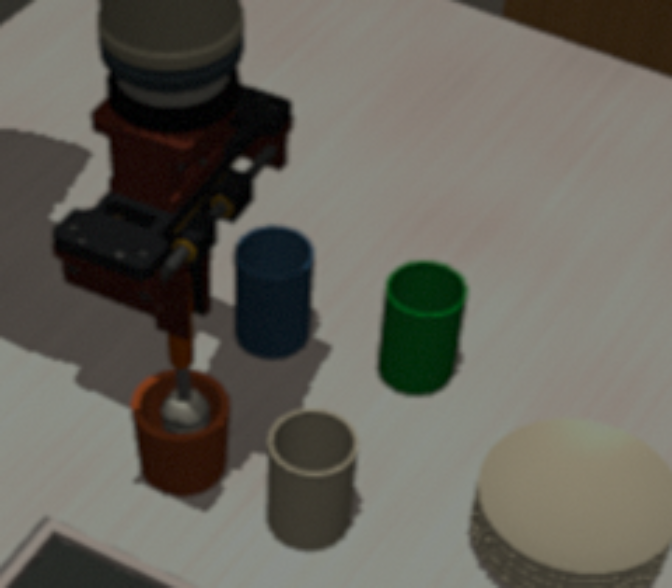

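The brush is in the crock with the tip about 4 mm above the floor. I'll lower 4 mm, release and rise.

jog_arm([
  {"turn": [0, 0, 0], "dp": [0, 0, -0.05], "claw": 0},
  {"turn": [0, 0, 0], "dp": [0, 0, -0.05], "claw": 0},
  {"turn": [0, 0, 0], "dp": [0, 0, -0.05], "claw": 0},
  {"turn": [0, 0, 0], "dp": [0, 0, -0.05], "claw": 0.15},
  {"turn": [0, 0, 0], "dp": [0, 0, -0.05], "claw": 0.4},
  {"turn": [0, 0, 0], "dp": [0, 0, -0.05], "claw": 0.6},
  {"turn": [0, 0, 0], "dp": [0, 0, -0.05], "claw": 0.6},
  {"turn": [0, 0, 0], "dp": [0, 0, 0.3], "claw": 0.6},
  {"turn": [0, 0, 0], "dp": [0, 0, 0.7], "claw": 0.6},
  {"turn": [0, 0, 0], "dp": [0, 0, 1], "claw": 0.8},
  {"turn": [0, 0, 0], "dp": [0, 0, 1], "claw": 0.85},
])

```text
t: 22.75
ee_pos: [485.5, 142.0, 233.5]
orientation: [-1.173, -1.281, 1.266]
ft_force: [0.7, -0.1, -0.5]
width: 60.6
```

```bash
python3 st.py q|grep -v -- "-.*0 "
python3 - <<'E'
from look import *
L=look('q2',['scene','wrist'])
for c in L:
    P,ok=L[c][:2]
    q=P[ok&(np.hypot(P[...,0]-477,P[...,1]-138)<30)]
    for lo in range(105,190,24):
        s=q[(q[:,2]>=lo)&(q[:,2]<lo+24)]
        if len(s)>5:print(c,lo,len(s),s.mean(0).round(1))
E
```

```text
t 22.75 ee [485.5 142.  233.5] R [[-0.086, 0.01], [0.996, 0.002], [0.002, -1.0]] w 60.58083735301178 q [ 0.26  0.23  1.89 -0.    1.02 -1.4 ]
top {'white': (array([584.1, 144.4]), np.float64(26.4), 25), 'green': None, 'blue': None}
scene {'white': (array([583.8, 146.5]), np.float64(29.3), 177), 'green': (array([571.7, 322.9]), np.float64(29.4), 139), 'blue': (array([455.6, 293.6]), np.float64(29.4), 128)}
wrist {'white': (array([580.5, 149.4]), np.float64(29.2), 1036), 'green': (array([567.7, 325.1]), np.float64(28.7), 478), 'blue': (array([452.5, 295.9]), np.float64(29.2), 1373)}
t 22.9 ee [482.4 141.2 228.5] R [[-0.086, 0.002], [0.996, 0.0], [0.0, -1.0]] w 72.36923546613265 q [ 0.26  0.23  1.89 -0.    1.01 -1.4 ]
scene 105 88 [487.2 135.2 116.2]
scene 129 85 [487.3 134.6 140.8]
scene 153 119 [486.5 136.1 166.6]
scene 177 27 [485.1 138.2 178. ]
wrist 105 182 [472.5 140.5 117.5]
wrist 129 251 [472.2 140.5 141.5]
wrist 153 396 [472.7 140.1 167.7]
wrist 177 691 [478.3 140.5 178.4]
```

View pics/q_wrist.png

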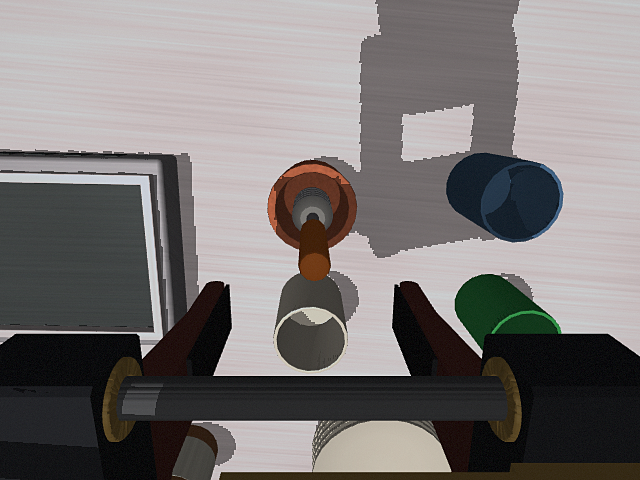

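The brush stands upright in the crock and the beakers are unmoved. Next is the white beaker.

jog_arm([
  {"turn": [0, 0, 0], "dp": [1, 0.07, 0], "claw": 1},
  {"turn": [0, 0, 0], "dp": [1, 0.07, 0], "claw": 1},
  {"turn": [0, 0, 0], "dp": [1, 0.07, -0.3], "claw": 1},
])

```text
t: 23.25
ee_pos: [570.1, 147.8, 206.4]
orientation: [-1.174, -1.281, 1.266]
ft_force: [0.6, 0.2, 0.7]
width: 87.5
```

jog_arm([
  {"turn": [0, 0, 0], "dp": [0.22, 0, -0.5], "claw": 1},
  {"turn": [0, 0, 0], "dp": [0.22, 0, -0.95], "claw": 1},
  {"turn": [0, 0, 0], "dp": [0.22, 0, -0.95], "claw": 1},
  {"turn": [0, 0, 0], "dp": [0.22, 0, -0.95], "claw": 1},
])

```text
t: 23.58
ee_pos: [585.1, 147.1, 127.3]
orientation: [-1.17, -1.274, 1.27]
ft_force: [0.4, 0.4, 0.7]
width: 87.8
```

Run:
```python
from st import *
L=look('r',['wrist','scene'])
for c in L: print(rim(*L[c][:2],(583,147),84))
```

```text
t 23.5833 ee [585.1 147.1 127.3] R [[-0.085, 0.003], [0.996, 0.0], [0.0, -1.0]] w 87.75894215974529 q [ 0.23  0.51  1.74 -0.    0.88 -1.43]
(array([580.7, 149.3]), np.float64(29.1), 2401)
(array([583.6, 146.5]), np.float64(29.3), 131)
```

View pics/r_wrist.png

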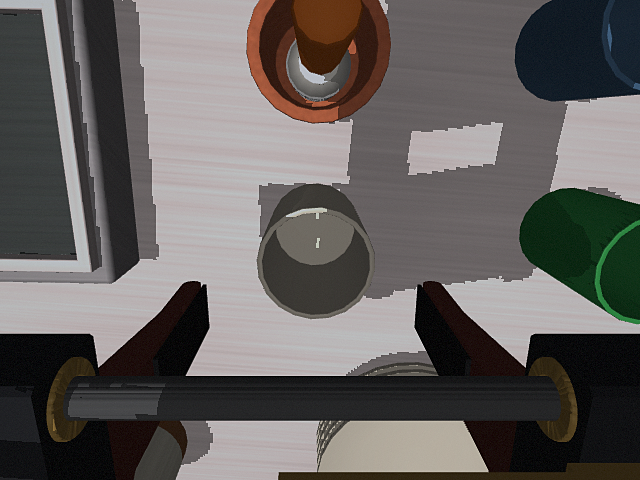

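White is centred between the open fingers. I'll descend to grip in the upper half, which keeps the wrist camera clear of the brush handle.

jog_arm([
  {"turn": [0, 0, 0], "dp": [-0.02, 0, -0.4], "claw": 1},
  {"turn": [0, 0, 0], "dp": [-0.02, 0, -0.8], "claw": 1},
  {"turn": [0, 0, 0], "dp": [-0.02, 0, -1], "claw": 1},
  {"turn": [0, 0, 0], "dp": [-0.02, 0, -1], "claw": 1},
  {"turn": [0, 0, 0], "dp": [-0.02, 0, -1], "claw": 0.6},
  {"turn": [0, 0, 0], "dp": [-0.02, 0, -1], "claw": 0.6},
  {"turn": [0, 0, 0], "dp": [-0.02, 0, -1], "claw": 0.5},
  {"turn": [0, 0, 0], "dp": [-0.02, 0, -1], "claw": 0.4},
  {"turn": [0, 0, 0], "dp": [-0.02, 0, -1], "claw": 0},
  {"turn": [0, 0, 0], "dp": [-0.02, 0, -1], "claw": 0},
  {"turn": [0, 0, 0], "dp": [-0.02, 0, -1], "claw": 0},
])

```text
t: 24.6
ee_pos: [587.5, 148.3, 53.2]
orientation: [-1.176, -1.284, 1.264]
ft_force: [-1.1, 0.8, 8.4]
width: 62.4
```

jog_arm([
  {"turn": [0, 0, 0], "dp": [0, 0, 0.3], "claw": 0},
  {"turn": [0, 0, 0], "dp": [0, 0, 0.7], "claw": 0},
  {"turn": [0, 0, 0], "dp": [0, 0, 1], "claw": 0},
  {"turn": [0, 0, 0], "dp": [0, 0, 1], "claw": 0},
])

```text
t: 24.93
ee_pos: [590.5, 149.0, 138.5]
orientation: [-1.181, -1.29, 1.259]
ft_force: [0.4, 0.2, -2.9]
width: 62.6
```

Run:
```python
from st import *
L=look('s',['wrist','scene'])
i=cv2.imread('pics/s_scene.png');cv2.imwrite('pics/s_sc.png',cv2.resize(i[20:230,240:480],None,fx=2.8,fy=2.8))
```

```text
t 24.9333 ee [590.5 149.  138.5] R [[-0.086, 0.022], [0.996, 0.005], [0.003, -1.0]] w 62.5725418659538 q [ 0.23  0.5   1.74 -0.    0.88 -1.43]
```

View pics/s_sc.png

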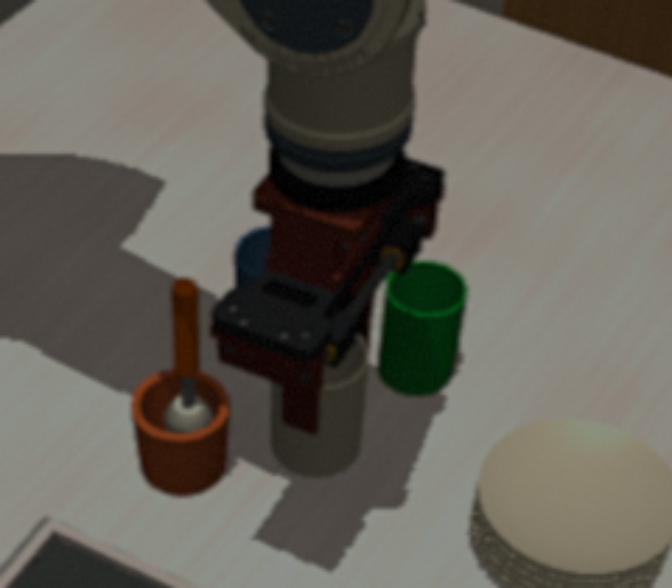

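White is held upright and clear of the bench. I'll carry it to the far end of the plate, dwelling at each end to avoid drift.

jog_arm([
  {"turn": [0, 0.003, 0], "dp": [-0.1, -0.4, 0.1], "claw": 0},
  {"turn": [0, 0.003, 0], "dp": [-0.1, -0.9, 0.1], "claw": 0},
  {"turn": [0, 0.003, 0], "dp": [-0.1, -0.9, 0.1], "claw": 0},
  {"turn": [0, 0.003, 0], "dp": [-0.1, -0.9, 0.1], "claw": 0},
])

```text
t: 25.37
ee_pos: [578.5, 74.6, 140.4]
orientation: [-1.169, -1.274, 1.266]
ft_force: [0.3, 0.7, -2.5]
width: 62.6
```

jog_arm([
  {"turn": [0, 0, 0], "dp": [-0.1, -0.4, 0], "claw": 0},
  {"turn": [0, 0, 0], "dp": [-0.1, -0.95, 0], "claw": 0},
  {"turn": [0, 0, 0], "dp": [-0.1, -0.95, 0], "claw": 0},
  {"turn": [0, 0, 0], "dp": [-0.1, -0.95, 0], "claw": 0},
])

```text
t: 25.7
ee_pos: [569.9, -2.3, 139.2]
orientation: [-1.169, -1.27, 1.265]
ft_force: [0.0, -0.4, -2.3]
width: 62.3
```

jog_arm([
  {"turn": [0, 0, 0], "dp": [-0.1, -0.4, 0], "claw": 0},
  {"turn": [0, 0, 0], "dp": [-0.1, -0.95, 0], "claw": 0},
  {"turn": [0, 0, 0], "dp": [-0.1, -0.95, 0], "claw": 0},
  {"turn": [0, 0, 0], "dp": [-0.1, -0.95, 0], "claw": 0},
])

```text
t: 26.03
ee_pos: [562.0, -78.4, 138.5]
orientation: [-1.169, -1.268, 1.263]
ft_force: [0.2, -0.0, -1.5]
width: 62.3
```

jog_arm([
  {"turn": [0, 0, 0], "dp": [-0.1, -0.4, 0], "claw": 0},
  {"turn": [0, 0, 0], "dp": [-0.1, -0.95, 0], "claw": 0},
  {"turn": [0, 0, 0], "dp": [-0.1, -0.95, 0], "claw": 0},
  {"turn": [0, 0, 0], "dp": [-0.1, -0.95, 0], "claw": 0},
  {"turn": [0, 0, 0], "dp": [-0.1, -0.95, 0], "claw": 0},
  {"turn": [0, 0, 0], "dp": [-0.1, -0.95, 0], "claw": 0},
])

```text
t: 26.53
ee_pos: [554.0, -152.3, 138.2]
orientation: [-1.167, -1.27, 1.264]
ft_force: [0.2, -1.1, -2.6]
width: 62.5
```

```bash
cat > pl.py <<'E'
import numpy as np
C=np.array([544.5,-138.5]);a=np.radians(4.0);X=np.array([np.cos(a),np.sin(a)]);Y=np.array([-X[1],X[0]])
def pw(x,y): return C+x*X+y*Y
E
python3 - <<'E'
from st import *; from pl import *
L=look('t',['wrist','scene'])
print(pw(0,-80))
for c in L: print(c,L[c][0].shape)
E
```

```text
t 26.5333 ee [ 554.  -152.3  138.2] R [[-0.079, -0.0], [0.997, 0.004], [0.004, -1.0]] w 62.473328051226986 q [-0.29  0.46  1.8   0.01  0.88 -1.94]
[ 550.0805179  -218.30512402]
wrist (480, 640, 3)
scene (480, 640, 3)
```

View pics/t_scene.png

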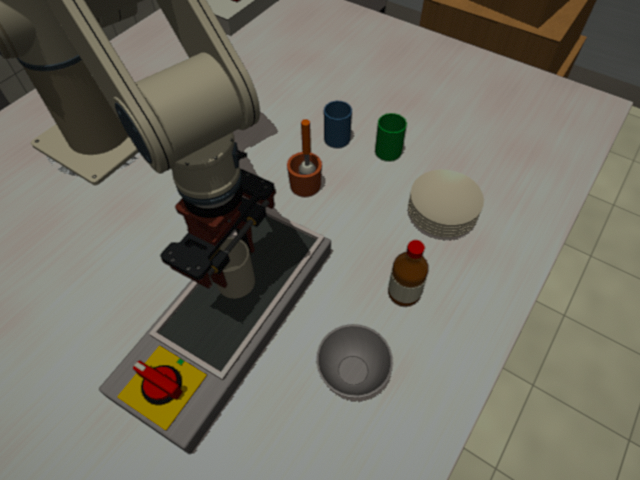

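View pics/t_wrist.png

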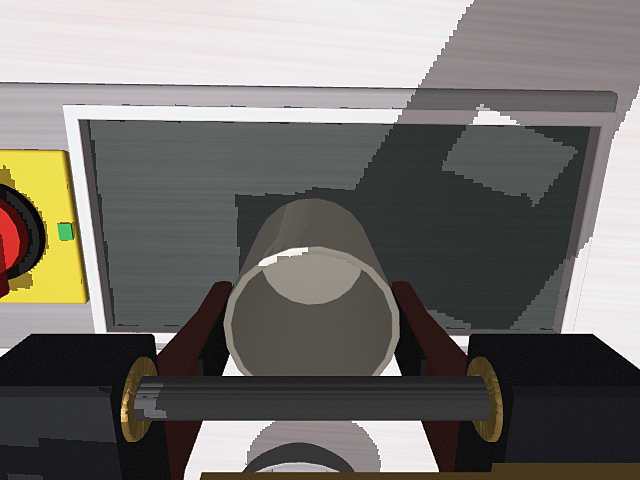

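White is upright over the plate. I'll move to its slot and lower.

jog_arm([
  {"turn": [0, 0, 0], "dp": [0, -0.4, 0], "claw": 0},
  {"turn": [0, 0, 0], "dp": [0, -0.825, 0], "claw": 0},
  {"turn": [0, 0, 0], "dp": [0, -0.825, 0], "claw": 0},
  {"turn": [0, 0, 0], "dp": [0, -0.825, 0], "claw": 0},
  {"turn": [0, 0, 0], "dp": [0, -0.825, -0.2], "claw": 0},
  {"turn": [0, 0, 0], "dp": [0, -0.825, -0.35], "claw": 0},
  {"turn": [0, 0, 0], "dp": [0, -0.825, -0.35], "claw": 0},
  {"turn": [0, 0, 0], "dp": [0, -0.825, -0.35], "claw": 0},
])

```text
t: 27.3
ee_pos: [553.4, -217.2, 109.4]
orientation: [-1.164, -1.269, 1.266]
ft_force: [-1.0, -0.1, -2.9]
width: 62.2
```

Run:
```python
from st import *; from pl import *
L=look('u',['wrist','scene'])
P,ok=L['wrist'][:2]
for z in (134,138,142,146,150):print(z,rim(P,ok,(549,-218),z,tol=3))
i=cv2.imread('pics/u_scene.png');cv2.imwrite('pics/u_sc.png',cv2.resize(i[230:440,90:330],None,fx=2.8,fy=2.8))
```

```text
t 27.3 ee [ 553.4 -217.2  109.4] R [[-0.081, -0.002], [0.997, 0.005], [0.005, -1.0]] w 62.18573496063 q [-0.4   0.53  1.77  0.01  0.85 -2.05]
134 (array([ 545.9, -217.6]), np.float64(29.4), 1814)
138 (array([ 547. , -217.6]), np.float64(29.4), 3583)
142 (array([ 548. , -217.5]), np.float64(29.8), 3897)
146 (array([ 545.6, -217.7]), np.float64(32.2), 552)
150 (array([ 541.2, -218.2]), np.float64(32.4), 501)
```

View pics/u_sc.png

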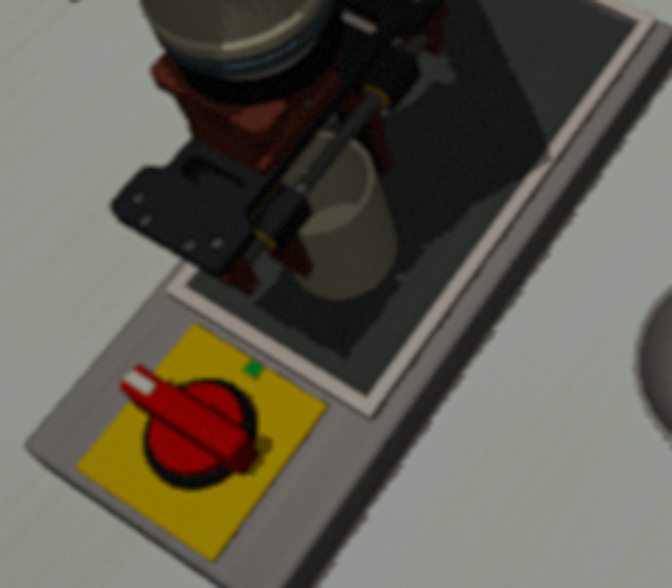

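jog_arm([
  {"turn": [0, 0, 0], "dp": [0, 0, -0.05], "claw": 0},
  {"turn": [0, 0, 0], "dp": [0, 0, -0.08], "claw": 0},
  {"turn": [0, 0, 0], "dp": [0, 0, -0.08], "claw": 0},
  {"turn": [0, 0, 0], "dp": [0, 0, -0.08], "claw": 0},
])

```text
t: 27.73
ee_pos: [554.3, -218.0, 104.2]
orientation: [-1.167, -1.27, 1.265]
ft_force: [0.3, -0.4, -1.7]
width: 61.9
```

Run:
```python
from st import *; from pl import *
L=look('v',['wrist'])
P,ok=L['wrist'][:2]
q=P[ok&(abs(np.hypot(P[...,0]-547,P[...,1]+217.5)-29.5)<1.3)&(P[...,2]>120)&(P[...,2]<150)];print(np.histogram(q[:,2],15));print(ctrl.get_obs()['ft_force'])
```

```text
t 27.7333 ee [ 554.3 -218.   104.2] R [[-0.08, -0.0], [0.997, 0.004], [0.004, -1.0]] w 61.8901918380077 q [-0.4   0.54  1.77  0.01  0.84 -2.05]
(array([ 575,  495,  464,  424,  426,  414,  431, 1595,  360,   40,   33,
         44,   43,   40,   43]), array([120.00330733, 122.00117567, 123.999044  , 125.99691233,
       127.99478067, 129.992649  , 131.99051734, 133.98838567,
       135.98625401, 137.98412234, 139.98199067, 141.97985901,
       143.97772734, 145.97559568, 147.97346401, 149.97133234]))
[-0.7033272   0.82259956 -2.68390425]
```

jog_arm([
  {"turn": [0, 0, 0], "dp": [0, 0, -0.02], "claw": 0},
  {"turn": [0, 0, 0], "dp": [0, 0, -0.02], "claw": 0},
  {"turn": [0, 0, 0], "dp": [0, 0, -0.02], "claw": 0.85},
  {"turn": [0, 0, 0], "dp": [0, 0, -0.02], "claw": 0.85},
  {"turn": [0, 0, 0], "dp": [0, 0, -0.02], "claw": 0.85},
  {"turn": [0, 0, 0], "dp": [0, 0, 0.3], "claw": 0.85},
  {"turn": [0, 0, 0], "dp": [0, 0, 0.8], "claw": 0.85},
  {"turn": [0, 0, 0], "dp": [0, 0, 1], "claw": 0.85},
  {"turn": [0, 0, 0], "dp": [0, 0, 1], "claw": 0.85},
  {"turn": [0, 0, 0], "dp": [0, 0, 1], "claw": 0.85},
])

```text
t: 28.62
ee_pos: [554.9, -218.3, 185.2]
orientation: [-1.17, -1.272, 1.265]
ft_force: [0.7, -0.1, -0.2]
width: 75.0
```

Run:
```python
from st import *; from pl import *
L=look('x')
for c in L:
  P,ok=L[c][:2];print(c,rim(P,ok,(549,-218),134),{n:rim(P,ok,g,84) for n,g in G.items()})
```

```text
t 28.6167 ee [ 554.9 -218.3  185.2] R [[-0.08, 0.002], [0.997, 0.003], [0.003, -1.0]] w 74.98460637083511 q [-0.4   0.43  1.72  0.    0.99 -2.05]
top None {'white': None, 'green': (array([570.6, 323.5]), np.float64(29.3), 148), 'blue': (array([454.8, 294.4]), np.float64(29.3), 149)}
scene (array([ 550.3, -220.4]), np.float64(29.2), 266) {'white': None, 'green': (array([572. , 322.9]), np.float64(29.3), 138), 'blue': (array([455.6, 293.7]), np.float64(29.3), 127)}
wrist (array([ 547.3, -218.2]), np.float64(29.1), 2275) {'white': None, 'green': None, 'blue': None}
```

View pics/x_scene.png

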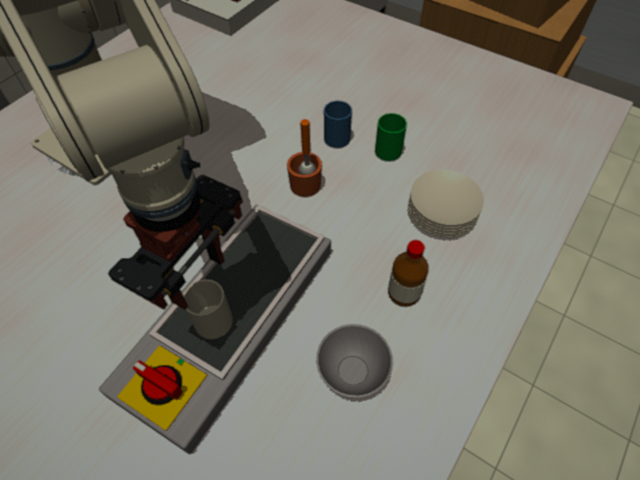

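White stands upright on the plate, about (549,-219). Now green.

jog_arm([
  {"turn": [0, 0, 0], "dp": [0.03, 0.5, 0.1], "claw": 1},
  {"turn": [0, 0, 0], "dp": [0.03, 1, 0.1], "claw": 1},
  {"turn": [0, 0, 0], "dp": [0.03, 1, 0.1], "claw": 1},
])

```text
t: 29.02
ee_pos: [554.5, -132.7, 189.1]
orientation: [-1.159, -1.27, 1.267]
ft_force: [-1.1, -0.9, 0.1]
width: 87.5
```

jog_arm([
  {"turn": [0, 0, 0], "dp": [0.03, 0.5, 0], "claw": 1},
  {"turn": [0, 0, 0], "dp": [0.03, 1, 0], "claw": 1},
  {"turn": [0, 0, 0], "dp": [0.03, 1, 0], "claw": 1},
])

```text
t: 29.27
ee_pos: [555.6, -47.8, 187.5]
orientation: [-1.153, -1.271, 1.269]
ft_force: [-0.4, 0.7, 0.1]
width: 87.8
```

jog_arm([
  {"turn": [0, 0, 0], "dp": [0.03, 0.5, 0], "claw": 1},
  {"turn": [0, 0, 0], "dp": [0.03, 1, 0], "claw": 1},
  {"turn": [0, 0, 0], "dp": [0.03, 1, 0], "claw": 1},
])

```text
t: 29.52
ee_pos: [557.2, 36.9, 186.2]
orientation: [-1.149, -1.272, 1.272]
ft_force: [0.4, -0.3, 0.2]
width: 87.8
```

jog_arm([
  {"turn": [0, 0, 0], "dp": [0.03, 0.5, 0], "claw": 1},
  {"turn": [0, 0, 0], "dp": [0.03, 1, 0], "claw": 1},
  {"turn": [0, 0, 0], "dp": [0.03, 1, 0], "claw": 1},
])

```text
t: 29.77
ee_pos: [559.2, 121.4, 185.0]
orientation: [-1.145, -1.275, 1.274]
ft_force: [0.2, 0.3, -0.1]
width: 88.0
```

jog_arm([
  {"turn": [0, 0, 0], "dp": [0.03, 0.5, 0], "claw": 1},
  {"turn": [0, 0, 0], "dp": [0.03, 1, 0], "claw": 1},
  {"turn": [0, 0, 0], "dp": [0.03, 1, 0], "claw": 1},
])

```text
t: 30.02
ee_pos: [561.6, 205.8, 184.1]
orientation: [-1.142, -1.278, 1.276]
ft_force: [-0.2, -0.2, -1.1]
width: 87.9
```

jog_arm([
  {"turn": [0, 0, 0], "dp": [0.03, 0.5, 0], "claw": 1},
  {"turn": [0, 0, 0], "dp": [0.03, 1, 0], "claw": 1},
  {"turn": [0, 0, 0], "dp": [0.03, 1, 0], "claw": 1},
  {"turn": [0, 0, 0], "dp": [0.03, 1, 0], "claw": 1},
])

```text
t: 30.35
ee_pos: [563.7, 286.4, 182.9]
orientation: [-1.14, -1.279, 1.279]
ft_force: [0.0, -0.8, -1.1]
width: 87.9
```

Run:
```python
from st import *
L=look('y')
for c in L:
  P,ok=L[c][:2];print(c,rim(P,ok,(549,-218),134),{n:rim(P,ok,g,84) for n,g in G.items()})
```

```text
t 30.35 ee [563.7 286.4 182.9] R [[-0.1, -0.015], [0.995, 0.013], [0.014, -1.0]] w 87.94039844995928 q [ 0.44  0.48  1.64  0.02  1.03 -1.24]
top (array([ 549.7, -219.2]), np.float64(29.3), 176) {'white': None, 'green': None, 'blue': None}
scene (array([ 550.4, -220.4]), np.float64(29.2), 314) {'white': None, 'green': (array([571.7, 322.9]), np.float64(29.3), 136), 'blue': (array([455.8, 293.6]), np.float64(29.2), 130)}
wrist None {'white': None, 'green': (array([568.7, 325.5]), np.float64(29.1), 1502), 'blue': (array([453.1, 296.5]), np.float64(29.1), 1946)}
```

View pics/y_wrist.png

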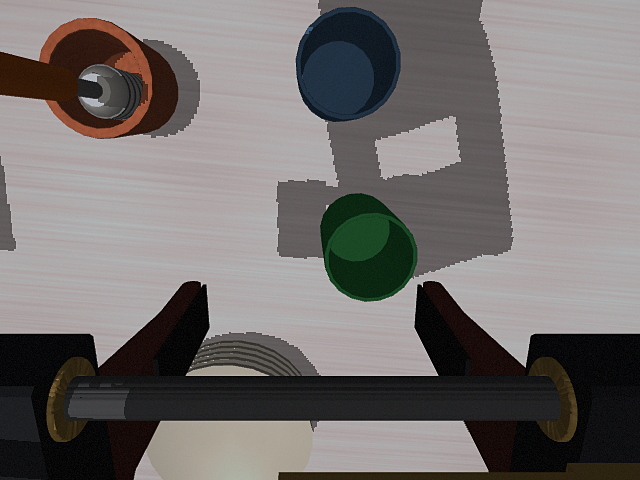

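Green is ahead of the fingers, and the tool has tilted slightly. I'll level it and align.

jog_arm([
  {"turn": [-0.004, -0.005, 0], "dp": [0.1, 0.46, 0], "claw": 1},
  {"turn": [-0.004, -0.005, 0], "dp": [0.1, 0.46, 0], "claw": 1},
  {"turn": [-0.004, -0.005, 0], "dp": [0.1, 0.46, -0.4], "claw": 1},
  {"turn": [-0.004, -0.005, 0], "dp": [0.1, 0.46, -0.7], "claw": 1},
  {"turn": [-0.004, -0.005, 0], "dp": [0.1, 0.46, -0.7], "claw": 1},
  {"turn": [-0.004, -0.005, 0], "dp": [0.1, 0.46, -0.7], "claw": 1},
  {"turn": [-0.004, -0.005, 0], "dp": [0.1, 0.46, -0.7], "claw": 1},
])

```text
t: 31.08
ee_pos: [572.6, 320.0, 128.4]
orientation: [-1.164, -1.281, 1.278]
ft_force: [0.0, -0.2, -0.1]
width: 87.5
```

Run:
```python
from st import *
L=look('z',['wrist','scene'])
for c in L:
  P,ok=L[c][:2];print(c,{n:rim(P,ok,g,84) for n,g in G.items()})
```

```text
t 31.0833 ee [572.6 320.  128.4] R [[-0.096, 0.002], [0.995, 0.0], [0.0, -1.0]] w 87.50019301781714 q [ 0.49  0.58  1.62 -0.    0.94 -1.17]
wrist {'white': None, 'green': (array([568.6, 325.7]), np.float64(29.1), 2387), 'blue': (array([453.5, 296.7]), np.float64(28.9), 1733)}
scene {'white': None, 'green': (array([571.8, 322.8]), np.float64(29.4), 117), 'blue': (array([455.9, 293.8]), np.float64(29.4), 125)}
```

jog_arm([
  {"turn": [0, 0, 0], "dp": [-0.02, 0.035, -0.4], "claw": 1},
  {"turn": [0, 0, 0], "dp": [-0.02, 0.035, -0.8], "claw": 1},
  {"turn": [0, 0, 0], "dp": [-0.02, 0.035, -1], "claw": 1},
  {"turn": [0, 0, 0], "dp": [-0.02, 0.035, -1], "claw": 1},
  {"turn": [0, 0, 0], "dp": [-0.02, 0.035, -1], "claw": 1},
  {"turn": [0, 0, 0], "dp": [-0.02, 0.035, -1], "claw": 1},
])

```text
t: 31.68
ee_pos: [572.7, 324.1, 51.2]
orientation: [-1.165, -1.285, 1.275]
ft_force: [-0.5, 0.4, 0.6]
width: 87.4
```

jog_arm([
  {"turn": [0, 0, 0], "dp": [0, 0, -0.1], "claw": 1},
  {"turn": [0, 0, 0], "dp": [0, 0, -0.1], "claw": 0.6},
  {"turn": [0, 0, 0], "dp": [0, 0, -0.1], "claw": 0.5},
  {"turn": [0, 0, 0], "dp": [0, 0, -0.1], "claw": 0.4},
  {"turn": [0, 0, 0], "dp": [0, 0, -0.1], "claw": 0},
  {"turn": [0, 0, 0], "dp": [0, 0, -0.1], "claw": 0},
  {"turn": [0, 0, 0], "dp": [0, 0, -0.1], "claw": 0},
])

```text
t: 32.27
ee_pos: [573.0, 324.4, 43.6]
orientation: [-1.165, -1.286, 1.274]
ft_force: [-0.1, 0.2, 2.4]
width: 62.3
```

jog_arm([
  {"turn": [0, 0, 0], "dp": [0, 0, 0.3], "claw": 0},
  {"turn": [0, 0, 0], "dp": [0, 0, 0.7], "claw": 0},
  {"turn": [0, 0, 0], "dp": [0, 0, 1], "claw": 0},
  {"turn": [0, 0, 0], "dp": [0, 0, 1], "claw": 0},
  {"turn": [0, 0, 0], "dp": [0, 0, 1], "claw": 0},
])

```text
t: 32.68
ee_pos: [573.6, 324.7, 124.7]
orientation: [-1.166, -1.288, 1.273]
ft_force: [-0.3, -0.5, -2.8]
width: 62.3
```

jog_arm([
  {"turn": [0, 0, 0], "dp": [0, -0.4, 0.2], "claw": 0},
  {"turn": [0, 0, 0], "dp": [0, -0.95, 0.2], "claw": 0},
  {"turn": [0, 0, 0], "dp": [0, -0.95, 0.2], "claw": 0},
  {"turn": [0, 0, 0], "dp": [0, -0.95, 0.2], "claw": 0},
])

```text
t: 33.02
ee_pos: [572.3, 246.2, 138.7]
orientation: [-1.166, -1.283, 1.273]
ft_force: [-0.2, 1.0, -1.5]
width: 62.4
```

jog_arm([
  {"turn": [0, 0, 0], "dp": [0, -0.4, 0.03], "claw": 0},
  {"turn": [0, 0, 0], "dp": [0, -0.95, 0.03], "claw": 0},
  {"turn": [0, 0, 0], "dp": [0, -0.95, 0.03], "claw": 0},
  {"turn": [0, 0, 0], "dp": [0, -0.95, 0.03], "claw": 0},
])

```text
t: 33.35
ee_pos: [571.6, 169.1, 139.7]
orientation: [-1.166, -1.279, 1.273]
ft_force: [-1.0, -0.0, -1.3]
width: 62.5
```

jog_arm([
  {"turn": [0, 0, 0], "dp": [0, -0.4, 0.02], "claw": 0},
  {"turn": [0, 0, 0], "dp": [0, -0.95, 0.02], "claw": 0},
  {"turn": [0, 0, 0], "dp": [0, -0.95, 0.02], "claw": 0},
  {"turn": [0, 0, 0], "dp": [0, -0.95, 0.02], "claw": 0},
])

```text
t: 33.68
ee_pos: [571.5, 92.9, 140.6]
orientation: [-1.166, -1.276, 1.272]
ft_force: [0.5, 0.1, -0.9]
width: 62.5
```

jog_arm([
  {"turn": [0, 0, 0], "dp": [-0.1, -0.4, 0.02], "claw": 0},
  {"turn": [0, 0, 0], "dp": [-0.1, -0.95, 0.02], "claw": 0},
  {"turn": [0, 0, 0], "dp": [-0.1, -0.95, 0.02], "claw": 0},
  {"turn": [0, 0, 0], "dp": [-0.1, -0.95, 0.02], "claw": 0},
  {"turn": [0, 0, 0], "dp": [-0.1, -0.95, 0.02], "claw": 0},
  {"turn": [0, 0, 0], "dp": [-0.1, -0.95, 0.02], "claw": 0},
])

```text
t: 34.18
ee_pos: [563.8, 18.8, 141.9]
orientation: [-1.165, -1.278, 1.273]
ft_force: [-0.2, 0.9, -2.4]
width: 62.5
```

Run:
```python
from st import *
from pl import *
L=look('aa',['wrist','scene']);print(pw(0,6))
for c in L:
  P,ok=L[c][:2];print(c,rim(P,ok,(549,-218),134),{n:rim(P,ok,g,84) for n,g in G.items()})
```

```text
t 34.1833 ee [563.8  18.8 141.9] R [[-0.09, 0.002], [0.996, 0.003], [0.003, -1.0]] w 62.46009981415799 q [ 0.01  0.44  1.82  0.    0.87 -1.65]
[ 544.08146116 -132.5146157 ]
wrist None {'white': None, 'green': None, 'blue': None}
scene (array([ 550.2, -220.3]), np.float64(29.3), 304) {'white': None, 'green': None, 'blue': (array([455.8, 294. ]), np.float64(29.0), 76)}
```

View pics/aa_scene.png

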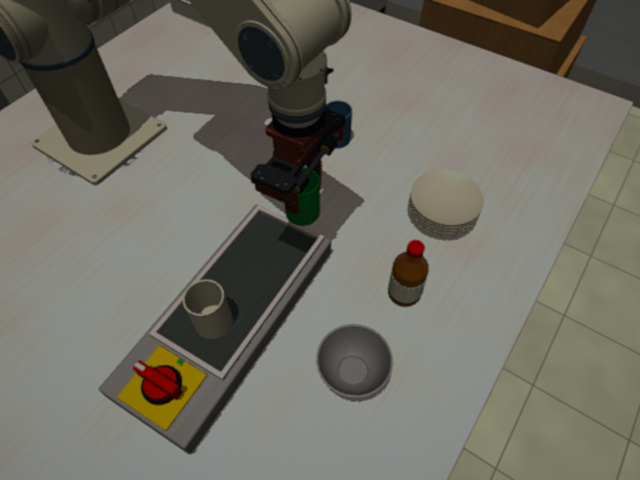

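Green is held near the plate's +y end, with white still in place.

jog_arm([
  {"turn": [0, 0, 0], "dp": [-0.11, -0.4, 0], "claw": 0},
  {"turn": [0, 0, 0], "dp": [-0.11, -0.93, 0], "claw": 0},
  {"turn": [0, 0, 0], "dp": [-0.11, -0.93, 0], "claw": 0},
  {"turn": [0, 0, 0], "dp": [-0.11, -0.93, 0], "claw": 0},
  {"turn": [0, 0, 0], "dp": [-0.11, -0.93, 0], "claw": 0},
])

```text
t: 34.7
ee_pos: [555.1, -55.1, 142.0]
orientation: [-1.164, -1.278, 1.272]
ft_force: [0.8, 0.0, -2.4]
width: 62.4
```

jog_arm([
  {"turn": [0, 0, 0], "dp": [-0.11, -0.4, 0], "claw": 0},
  {"turn": [0, 0, 0], "dp": [-0.11, -0.93, 0], "claw": 0},
  {"turn": [0, 0, 0], "dp": [-0.11, -0.93, 0], "claw": 0},
  {"turn": [0, 0, 0], "dp": [-0.11, -0.93, 0], "claw": 0},
  {"turn": [0, 0, 0], "dp": [-0.11, -0.93, -0.25], "claw": 0},
  {"turn": [0, 0, 0], "dp": [-0.11, -0.93, -0.5], "claw": 0},
  {"turn": [0, 0, 0], "dp": [-0.11, -0.93, -0.5], "claw": 0},
  {"turn": [0, 0, 0], "dp": [-0.11, -0.93, -0.5], "claw": 0},
])

```text
t: 35.37
ee_pos: [545.6, -127.5, 101.3]
orientation: [-1.161, -1.278, 1.274]
ft_force: [1.0, 0.0, -1.7]
width: 62.0
```

Run:
```python
from st import *
L=look('ab',['wrist','scene'])
P,ok=L['wrist'][:2]
for z in(134,138,142):print(rim(P,ok,(542,-131),z,tol=3))
q=P[ok&(abs(np.hypot(P[...,0]-542,P[...,1]+131)-29.5)<2)&(P[...,2]>120)&(P[...,2]<150)];print(np.histogram(q[:,2],15))
```

```text
t 35.3667 ee [ 545.6 -127.5  101.3] R [[-0.092, -0.001], [0.996, 0.004], [0.004, -1.0]] w 62.03550391136047 q [-0.25  0.5   1.85  0.    0.79 -1.92]
(array([ 540.3, -127.9]), np.float64(29.3), 1585)
(array([ 541.2, -127.9]), np.float64(29.9), 1854)
(array([ 542.1, -127.7]), np.float64(29.7), 4490)
(array([ 323,  312,  332,  283,  308,  314,  335,  313,  336,  387,  935,
       1083,  107,   97,   90]), array([120.00061258, 122.00049289, 124.00037321, 126.00025352,
       128.00013383, 130.00001415, 131.99989446, 133.99977478,
       135.99965509, 137.99953541, 139.99941572, 141.99929604,
       143.99917635, 145.99905666, 147.99893698, 149.99881729]))
```

View pics/ab_wrist.png

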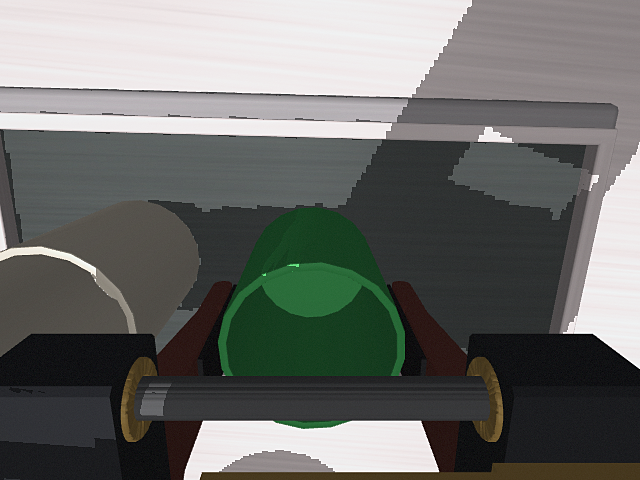

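Green is upright, 7 mm above its seat and clear of white. I'll set it down.

jog_arm([
  {"turn": [0, 0, 0], "dp": [0, -0.03, -0.05], "claw": 0},
  {"turn": [0, 0, 0], "dp": [0, -0.03, -0.1], "claw": 0},
  {"turn": [0, 0, 0], "dp": [0, -0.03, -0.1], "claw": 0},
  {"turn": [0, 0, 0], "dp": [0, -0.03, -0.1], "claw": 0},
  {"turn": [0, 0, 0], "dp": [0, -0.03, -0.1], "claw": 0},
])

```text
t: 35.88
ee_pos: [547.0, -130.9, 94.9]
orientation: [-1.164, -1.279, 1.273]
ft_force: [-0.4, -0.5, -2.2]
width: 62.2
```

Run:
```python
from st import *
L=look('ac',['wrist']);print(ctrl.get_obs()['ft_force'])
P,ok=L['wrist'][:2]
print(rim(P,ok,(541,-131),134,tol=3))
q=P[ok&(abs(np.hypot(P[...,0]-541,P[...,1]+130)-29.5)<2)&(P[...,2]>120)&(P[...,2]<150)];print(np.histogram(q[:,2],15)[0])
```

```text
t 35.8833 ee [ 547.  -130.9   94.9] R [[-0.091, 0.002], [0.996, 0.003], [0.003, -1.0]] w 62.227345885360634 q [-0.26  0.51  1.85  0.    0.78 -1.92]
[ 0.89490935 -0.75038559 -1.71810805]
(array([ 543.2, -131. ]), np.float64(29.6), 4745)
[ 434  424  436  396  412  425  442 1615  707   70   73   75   67   60
   65]
```

jog_arm([
  {"turn": [0, 0, 0], "dp": [0, 0, -0.025], "claw": 0},
  {"turn": [0, 0, 0], "dp": [0, 0, -0.025], "claw": 0},
  {"turn": [0, 0, 0], "dp": [0, 0, -0.025], "claw": 0.83},
  {"turn": [0, 0, 0], "dp": [0, 0, -0.025], "claw": 0.83},
  {"turn": [0, 0, 0], "dp": [0, 0, -0.025], "claw": 0.83},
  {"turn": [0, 0, 0], "dp": [0, 0, 0.3], "claw": 0.83},
  {"turn": [0, 0, 0], "dp": [0, 0, 0.8], "claw": 0.83},
  {"turn": [0, 0, 0], "dp": [0, 0, 1], "claw": 0.83},
  {"turn": [0, 0, 0], "dp": [0, 0, 1], "claw": 0.83},
  {"turn": [0, 0, 0], "dp": [0, 0, 1], "claw": 0.83},
])

```text
t: 36.77
ee_pos: [547.6, -131.1, 175.7]
orientation: [-1.167, -1.281, 1.272]
ft_force: [0.0, -0.2, 0.5]
width: 72.5
```

Run:
```python
from st import *
L=look('ad')
for c in L:
  P,ok=L[c][:2];print(c,rim(P,ok,(549,-218),134),rim(P,ok,(545,-131),134),rim(P,ok,G['blue'],84))
```

```text
t 36.7667 ee [ 547.6 -131.1  175.7] R [[-0.091, 0.005], [0.996, 0.002], [0.002, -1.0]] w 72.51809920516604 q [-0.26  0.39  1.81  0.    0.94 -1.92]
top None None (array([454.7, 294.5]), np.float64(29.3), 145)
scene (array([ 550.5, -220.4]), np.float64(29.3), 315) (array([ 546.1, -133.3]), np.float64(29.4), 221) (array([455.6, 293.4]), np.float64(29.2), 123)
wrist (array([ 547.4, -217.5]), np.float64(29.2), 2799) (array([ 543., -131.]), np.float64(29.1), 2463) None
```

View pics/ad_scene.png

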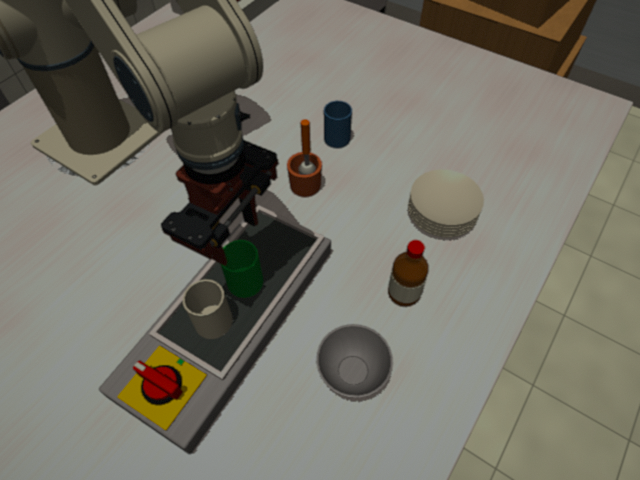

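White and green are both upright on the plate. I'll go round to blue, keeping clear of the brush handle.

jog_arm([
  {"turn": [0, 0, 0], "dp": [0, 0.5, 0.4], "claw": 1},
  {"turn": [0, 0, 0], "dp": [0, 1, 0.4], "claw": 1},
  {"turn": [0, 0, 0], "dp": [0, 1, 0.4], "claw": 1},
])

```text
t: 37.17
ee_pos: [545.8, -46.8, 205.4]
orientation: [-1.16, -1.28, 1.274]
ft_force: [-0.3, 0.5, -1.1]
width: 87.2
```

jog_arm([
  {"turn": [0, 0, 0], "dp": [0, 0.5, 0], "claw": 1},
  {"turn": [0, 0, 0], "dp": [0, 1, 0], "claw": 1},
  {"turn": [0, 0, 0], "dp": [0, 1, 0], "claw": 1},
])

```text
t: 37.42
ee_pos: [544.8, 38.2, 203.9]
orientation: [-1.155, -1.281, 1.276]
ft_force: [-0.4, 0.8, 0.3]
width: 88.1
```

jog_arm([
  {"turn": [0, 0, 0], "dp": [0, 0.5, 0], "claw": 1},
  {"turn": [0, 0, 0], "dp": [0, 1, 0], "claw": 1},
  {"turn": [0, 0, 0], "dp": [0, 1, 0], "claw": 1},
])

```text
t: 37.67
ee_pos: [544.1, 122.7, 202.5]
orientation: [-1.151, -1.283, 1.279]
ft_force: [0.6, -0.1, 0.1]
width: 87.9
```

jog_arm([
  {"turn": [0, 0, 0], "dp": [0, 0.5, 0], "claw": 1},
  {"turn": [0, 0, 0], "dp": [0, 1, 0], "claw": 1},
  {"turn": [0, 0, 0], "dp": [0, 1, 0], "claw": 1},
])

```text
t: 37.92
ee_pos: [543.8, 207.0, 201.2]
orientation: [-1.147, -1.286, 1.281]
ft_force: [-0.4, -0.1, -0.2]
width: 88.2
```

jog_arm([
  {"turn": [0, 0, 0], "dp": [-0.1, 0.5, 0], "claw": 1},
  {"turn": [0, 0, 0], "dp": [-0.4, 1, 0], "claw": 1},
  {"turn": [0, 0, 0], "dp": [-0.4, 1, 0], "claw": 1},
  {"turn": [0, 0, 0], "dp": [-0.4, 1, 0], "claw": 1},
])

```text
t: 38.25
ee_pos: [510.4, 287.7, 199.9]
orientation: [-1.145, -1.286, 1.286]
ft_force: [-0.6, -0.1, -0.2]
width: 88.0
```

Run:
```python
from st import *
L=look('ae')
for c in L:
  P,ok=L[c][:2];print(c,rim(P,ok,(549,-218),134),rim(P,ok,(545,-131),134),rim(P,ok,G['blue'],84))
```

```text
t 38.25 ee [510.4 287.7 199.9] R [[-0.108, -0.008], [0.994, 0.008], [0.008, -1.0]] w 87.95340626544856 q [ 0.49  0.39  1.73  0.01  1.02 -1.2 ]
top (array([ 549.7, -219.3]), np.float64(29.2), 157) (array([ 545.4, -132.2]), np.float64(29.2), 157) (array([454.6, 294. ]), np.float64(28.9), 50)
scene (array([ 550.4, -220.3]), np.float64(29.3), 313) (array([ 546.1, -133.4]), np.float64(29.3), 263) (array([455.8, 293.4]), np.float64(29.4), 126)
wrist None None (array([452.8, 296.6]), np.float64(29.1), 1425)
```

View pics/ae_wrist.png

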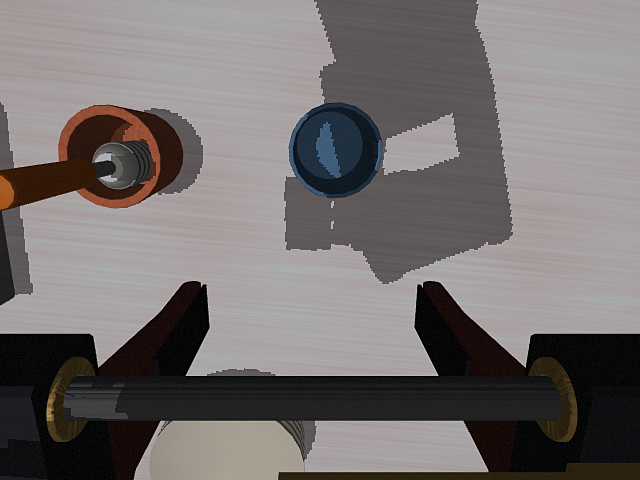

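Blue is 55 mm back from the fingers. I'll level the tool, align and descend.

jog_arm([
  {"turn": [-0.0025, -0.0025, -0.012], "dp": [-0.4, 0.08, 0], "claw": 1},
  {"turn": [-0.0025, -0.0025, -0.012], "dp": [-0.69, 0.08, 0], "claw": 1},
  {"turn": [-0.0025, -0.0025, -0.012], "dp": [-0.69, 0.08, 0], "claw": 1},
  {"turn": [-0.0025, -0.0025, -0.012], "dp": [-0.69, 0.08, -0.4], "claw": 1},
  {"turn": [-0.0025, -0.0025, -0.012], "dp": [-0.69, 0.08, -0.9], "claw": 1},
  {"turn": [-0.0025, -0.0025, -0.012], "dp": [-0.69, 0.08, -0.9], "claw": 1},
  {"turn": [-0.0025, -0.0025, -0.012], "dp": [-0.69, 0.08, -0.9], "claw": 1},
  {"turn": [-0.0025, -0.0025, -0.012], "dp": [-0.69, 0.08, -0.9], "claw": 1},
])

```text
t: 39.07
ee_pos: [458.3, 291.5, 129.8]
orientation: [-1.179, -1.259, 1.256]
ft_force: [0.8, 0.2, 0.8]
width: 87.6
```

Run:
```python
from st import *
L=look('af',['wrist','scene'])
for c in L:
  P,ok=L[c][:2];print(c,rim(P,ok,G['blue'],84))
```

```text
t 39.0667 ee [458.3 291.5 129.8] R [[-0.065, 0.002], [0.998, 0.0], [0.0, -1.0]] w 87.62866471625028 q [ 0.55  0.43  1.88 -0.    0.83 -1.09]
wrist (array([452.3, 296.6]), np.float64(29.1), 2342)
scene (array([455.6, 293.5]), np.float64(29.2), 109)
```

View pics/af_wrist.png

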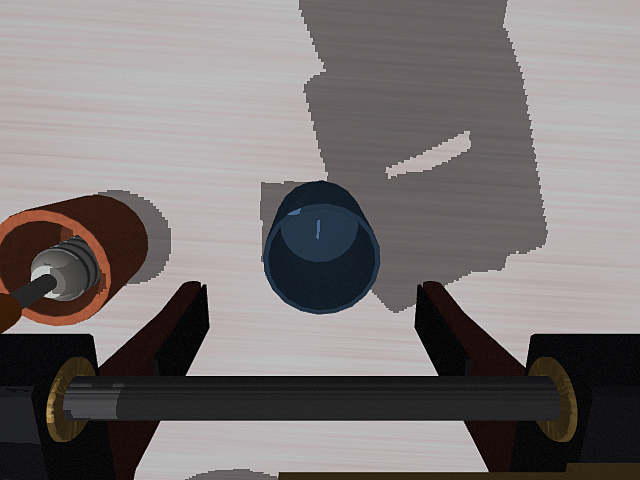

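Blue is centred between the fingers. I'll descend and grip.

jog_arm([
  {"turn": [0, 0, 0], "dp": [-0.045, 0.03, -0.4], "claw": 1},
  {"turn": [0, 0, 0], "dp": [-0.045, 0.03, -0.8], "claw": 1},
  {"turn": [0, 0, 0], "dp": [-0.045, 0.03, -1], "claw": 1},
  {"turn": [0, 0, 0], "dp": [-0.045, 0.03, -1], "claw": 1},
  {"turn": [0, 0, 0], "dp": [-0.045, 0.03, -1], "claw": 1},
  {"turn": [0, 0, 0], "dp": [-0.045, 0.03, -1], "claw": 1},
])

```text
t: 39.67
ee_pos: [456.4, 295.3, 52.6]
orientation: [-1.181, -1.264, 1.252]
ft_force: [1.2, 0.2, -0.5]
width: 87.7
```

jog_arm([
  {"turn": [0, 0, 0], "dp": [0, 0, -0.1], "claw": 1},
  {"turn": [0, 0, 0], "dp": [0, 0, -0.1], "claw": 0.6},
  {"turn": [0, 0, 0], "dp": [0, 0, -0.1], "claw": 0.5},
  {"turn": [0, 0, 0], "dp": [0, 0, -0.1], "claw": 0.4},
  {"turn": [0, 0, 0], "dp": [0, 0, -0.1], "claw": 0},
  {"turn": [0, 0, 0], "dp": [0, 0, -0.1], "claw": 0},
  {"turn": [0, 0, 0], "dp": [0, 0, -0.1], "claw": 0},
])

```text
t: 40.25
ee_pos: [456.7, 295.6, 45.0]
orientation: [-1.181, -1.265, 1.251]
ft_force: [0.0, 0.6, 3.5]
width: 62.6
```

jog_arm([
  {"turn": [0, 0, 0], "dp": [0, 0, 0.3], "claw": 0},
  {"turn": [0, 0, 0], "dp": [0, 0, 0.7], "claw": 0},
  {"turn": [0, 0, 0], "dp": [0, 0, 1], "claw": 0},
  {"turn": [0, 0, 0], "dp": [0, 0, 1], "claw": 0},
  {"turn": [0, 0, 0], "dp": [0, 0, 1], "claw": 0},
])

```text
t: 40.67
ee_pos: [457.2, 295.8, 125.7]
orientation: [-1.181, -1.267, 1.249]
ft_force: [-0.2, -0.6, -3.8]
width: 62.3
```

jog_arm([
  {"turn": [0, 0, 0], "dp": [0.4, 0, 0.2], "claw": 0},
  {"turn": [0, 0, 0], "dp": [0.9, 0, 0.25], "claw": 0},
  {"turn": [0, 0, 0], "dp": [1, 0, 0.25], "claw": 0},
  {"turn": [0, 0, 0], "dp": [1, 0, 0.25], "claw": 0},
])

```text
t: 41.0
ee_pos: [539.2, 295.4, 144.1]
orientation: [-1.182, -1.265, 1.248]
ft_force: [0.3, -0.5, -2.5]
width: 62.5
```

jog_arm([
  {"turn": [0, 0, 0], "dp": [0.05, -0.4, 0], "claw": 0},
  {"turn": [0, 0, 0], "dp": [0.1, -0.95, 0], "claw": 0},
  {"turn": [0, 0, 0], "dp": [0.1, -0.95, 0], "claw": 0},
  {"turn": [0, 0, 0], "dp": [0.1, -0.95, 0], "claw": 0},
])

```text
t: 41.33
ee_pos: [545.1, 217.1, 142.0]
orientation: [-1.182, -1.259, 1.249]
ft_force: [-0.2, -0.1, -2.6]
width: 62.1
```

jog_arm([
  {"turn": [0, 0, 0], "dp": [0, -0.4, 0], "claw": 0},
  {"turn": [0, 0, 0], "dp": [0, -0.95, 0], "claw": 0},
  {"turn": [0, 0, 0], "dp": [0, -0.95, 0], "claw": 0},
  {"turn": [0, 0, 0], "dp": [0, -0.95, 0], "claw": 0},
])

```text
t: 41.67
ee_pos: [543.9, 140.2, 141.0]
orientation: [-1.181, -1.255, 1.249]
ft_force: [0.3, -0.3, -1.8]
width: 62.7
```

jog_arm([
  {"turn": [0, 0, 0], "dp": [0, -0.4, 0], "claw": 0},
  {"turn": [0, 0, 0], "dp": [0, -0.95, 0], "claw": 0},
  {"turn": [0, 0, 0], "dp": [0, -0.95, 0], "claw": 0},
  {"turn": [0, 0, 0], "dp": [0, -0.95, 0], "claw": 0},
  {"turn": [0, 0, 0], "dp": [0, -0.95, 0], "claw": 0},
])

```text
t: 42.08
ee_pos: [543.9, 65.6, 140.7]
orientation: [-1.181, -1.256, 1.248]
ft_force: [0.2, 0.2, -2.8]
width: 62.9
```

Run:
```python
from st import *
from pl import *
L=look('ag',['wrist','scene']);print(pw(0,92))
for c in L:
  P,ok=L[c][:2];print(c,rim(P,ok,(549,-218),134),rim(P,ok,(545,-131),134))
```

```text
t 42.0833 ee [543.9  65.6 140.7] R [[-0.058, 0.003], [0.998, 0.003], [0.003, -1.0]] w 62.90039481263011 q [ 0.1   0.42  1.86  0.    0.86 -1.54]
[538.08240442 -46.72410738]
wrist None None
scene (array([ 550.4, -220.4]), np.float64(29.3), 309) (array([525.2, -94.1]), np.float64(29.3), 247)
```

View pics/ag_scene.png

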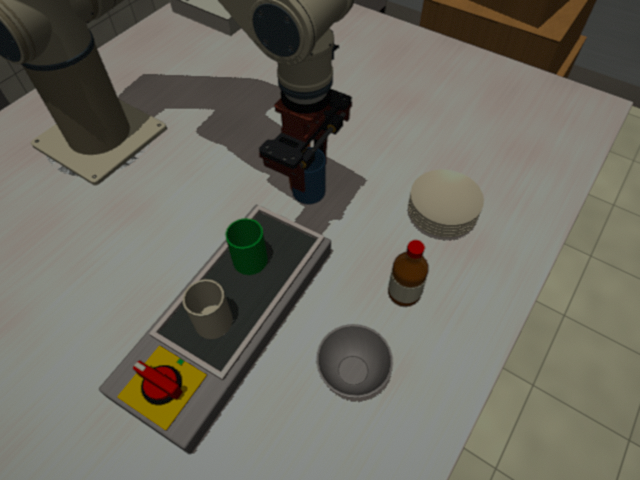

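Green has been knocked along the plate, to about (525,-94). It is still upright and inside the rim. I'll check that, then put blue in the remaining room with the jaws turned across the plate.

jog_arm([
  {"turn": [0, 0, -0.04], "dp": [0, 0, 0.1], "claw": 0},
  {"turn": [0, 0, -0.08], "dp": [0, 0, 0.1], "claw": 0},
  {"turn": [0, 0, -0.12], "dp": [0, 0, 0.1], "claw": 0},
  {"turn": [0, 0, -0.16], "dp": [0, 0, 0.1], "claw": 0},
  {"turn": [0, 0, -0.2], "dp": [0, 0, 0.1], "claw": 0},
  {"turn": [0, 0, -0.24], "dp": [0, 0, 0.1], "claw": 0},
  {"turn": [0, 0, -0.28], "dp": [0, 0, 0.1], "claw": 0},
  {"turn": [0, 0, -0.32], "dp": [0, 0, 0.1], "claw": 0},
  {"turn": [0, 0, -0.36], "dp": [0, 0, 0.1], "claw": 0},
  {"turn": [0, 0, -0.4], "dp": [0, 0, 0.1], "claw": 0},
  {"turn": [0, 0, -0.44], "dp": [0, 0, 0.1], "claw": 0},
  {"turn": [0, 0, -0.44], "dp": [0, 0, 0.1], "claw": 0},
])

```text
t: 43.18
ee_pos: [544.0, 67.7, 148.8]
orientation: [-1.564, -0.196, 0.19]
ft_force: [0.6, 0.7, -3.1]
width: 62.6
```

Run:
```python
from st import *
from pl import *
L=look('ah')
for c in L:
  P,ok=L[c][:2]
  for g in((549,-218),(525,-94)):
    r=rim(P,ok,g,134)
    if r: d=r[0]-C;print(c,r,'plate',d@X,d@Y)
o=ctrl.get_obs();R_=R.from_rotvec(o['orientation']).as_matrix();print(np.degrees(np.arctan2(R_[1,0],R_[0,0])))
print(pw(14,108))
```

```text
t 43.1833 ee [544.   67.7 148.8] R [[0.97, 0.004], [0.243, -0.002], [0.003, -1.0]] w 62.618018970186384 q [ 0.1   0.41  1.86 -0.    0.87 -0.14]
top (array([ 549.8, -219.2]), np.float64(29.3), 161) plate -0.34225796477388837 -80.87312816681165
top (array([524.4, -93. ]), np.float64(29.3), 145) plate -16.877117854864785 46.79126940907892
scene (array([ 550.4, -220.4]), np.float64(29.3), 305) plate 0.17257269688907684 -82.11205891136994
scene (array([525.2, -94.1]), np.float64(29.3), 245) plate -16.1557987357754 45.63814377479781
14.526129205575252
[550.93219754 -29.78649194]
```

View pics/ah_wrist.png

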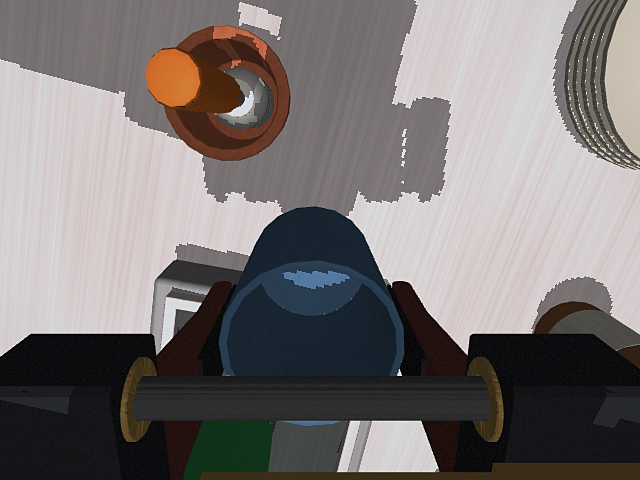

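View pics/ah_top.png

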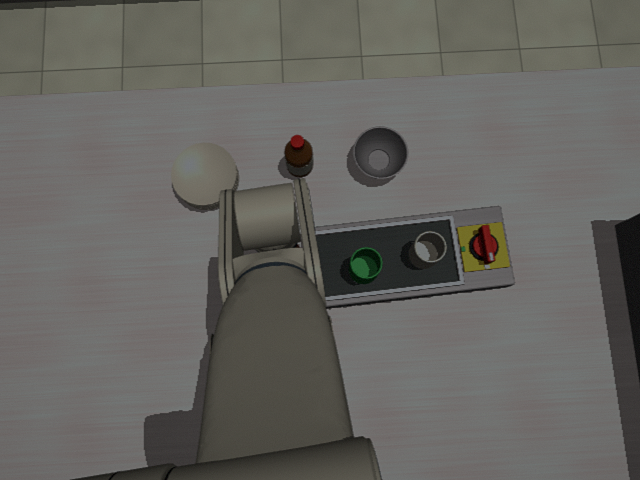

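Top and scene agree that green is at plate (-16.5, 46), upright and within limits. The free spot for blue is near plate (14, 108), so I'll move blue there.

jog_arm([
  {"turn": [0, 0, -0.03], "dp": [0.05, -0.3, 0], "claw": 0},
  {"turn": [0, 0, -0.05], "dp": [0.05, -0.7, 0], "claw": 0},
  {"turn": [0, 0, -0.05], "dp": [0.05, -0.7, 0], "claw": 0},
  {"turn": [0, 0, -0.05], "dp": [0.05, -0.7, 0], "claw": 0},
  {"turn": [0, 0, -0.05], "dp": [0.05, -0.7, 0], "claw": 0},
])

```text
t: 43.75
ee_pos: [547.8, 11.3, 148.8]
orientation: [-1.572, -0.079, 0.075]
ft_force: [-0.4, -0.3, -2.8]
width: 62.7
```

Run:
```python
from st import *
from pl import *
L=look('ai',['wrist','scene'])
P,ok,img=L['wrist'][:3]
ee=ctrl.get_obs()['ee_pos']
for z in range(174,198,3):print(z,rim(P,ok,ee[:2],z,tol=2))
P,ok,img=L['scene'][:3]
h=cv2.cvtColor(img,cv2.COLOR_RGB2HSV);
```

```text
t 43.75 ee [547.8  11.3 148.8] R [[0.995, 0.003], [0.098, -0.002], [0.003, -1.0]] w 62.6506633476119 q [ 0.    0.41  1.86 -0.    0.87 -0.1 ]
174 (array([546.8,  16.6]), np.float64(29.2), 1069)
177 (array([546.7,  16.6]), np.float64(29.1), 1070)
180 (array([546.7,  16.5]), np.float64(29.2), 1030)
183 (array([546.8,  15.9]), np.float64(29.7), 1150)
186 (array([546.9,  14.8]), np.float64(29.8), 2243)
189 (array([546.9,  14.3]), np.float64(29.7), 3577)
192 (array([546.1,  23.7]), np.float64(32.5), 327)
195 (array([545.2,  31.5]), np.float64(33.7), 194)
```

View pics/ai_scene.png

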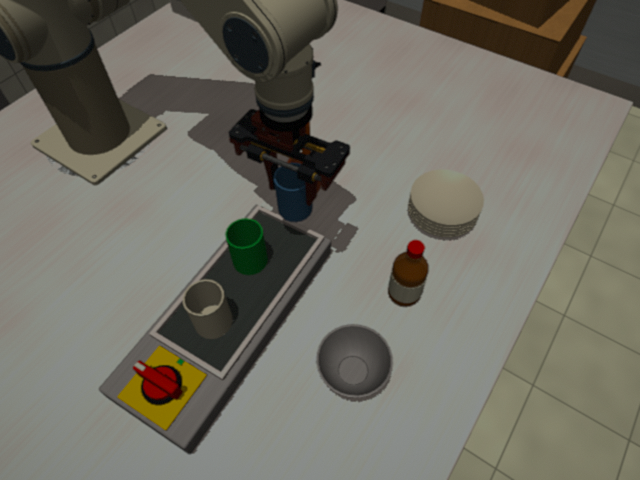

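Blue is upright and 42 mm from its spot. I'll move over and lower to just above the plate.

jog_arm([
  {"turn": [0, 0, -0.008], "dp": [0.055, -0.3, 0], "claw": 0},
  {"turn": [0, 0, -0.008], "dp": [0.055, -0.53, 0], "claw": 0},
  {"turn": [0, 0, -0.008], "dp": [0.055, -0.53, 0], "claw": 0},
  {"turn": [0, 0, -0.008], "dp": [0.055, -0.53, 0], "claw": 0},
  {"turn": [0, 0, -0.008], "dp": [0.055, -0.53, -0.3], "claw": 0},
  {"turn": [0, 0, -0.008], "dp": [0.055, -0.53, -0.55], "claw": 0},
  {"turn": [0, 0, -0.008], "dp": [0.055, -0.53, -0.55], "claw": 0},
  {"turn": [0, 0, -0.008], "dp": [0.055, -0.53, -0.55], "claw": 0},
  {"turn": [0, 0, -0.008], "dp": [0.055, -0.53, -0.55], "claw": 0},
])

```text
t: 44.6
ee_pos: [552.7, -29.9, 105.5]
orientation: [-1.572, -0.061, 0.056]
ft_force: [-1.1, -0.0, -2.4]
width: 62.5
```

Run:
```python
from st import *
from pl import *
L=look('aj',['wrist','scene'])
P,ok,img=L['wrist'][:3]
ee=ctrl.get_obs()['ee_pos']
for z in range(132,152,3):print(z,rim(P,ok,ee[:2],z,tol=2))
P,ok,img=L['scene'][:3]
for z in range(132,152,3):print(z,rim(P,ok,ee[:2],z,tol=2))
i=cv2.imread('pics/aj_scene.png');cv2.imwrite('pics/aj_sc.png',cv2.resize(i[120:330,150:390],None,fx=2.8,fy=2.8))
```

```text
t 44.6 ee [552.7 -29.9 105.5] R [[0.997, 0.004], [0.074, -0.002], [0.003, -1.0]] w 62.52323803816535 q [-0.07  0.48  1.87 -0.    0.79 -0.15]
132 (array([551.5, -24.6]), np.float64(29.1), 1051)
135 (array([551.4, -24.6]), np.float64(29.1), 1025)
138 (array([551.7, -24.9]), np.float64(29.4), 1088)
141 (array([551.7, -25.6]), np.float64(29.9), 1211)
144 (array([551.8, -26.7]), np.float64(29.7), 3923)
147 (array([551.8, -27.2]), np.float64(30.1), 1783)
150 (array([550.9, -14.4]), np.float64(32.8), 265)
132 (array([553.9, -30.4]), np.float64(29.2), 69)
135 (array([554.6, -30. ]), np.float64(29.4), 73)
138 (array([555.2, -29.5]), np.float64(29.6), 76)
141 (array([554.2, -30.3]), np.float64(29.2), 72)
144 (array([553.5, -29.9]), np.float64(29.1), 125)
147 (array([554. , -29.1]), np.float64(30.5), 41)
150 None
```

View pics/aj_sc.png

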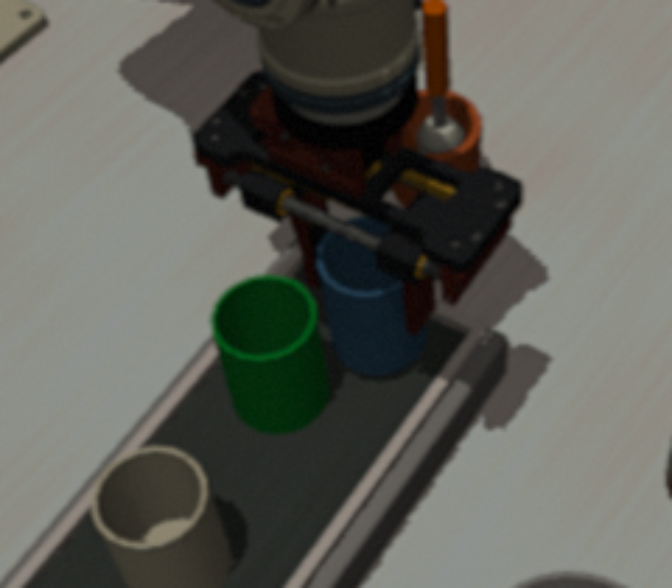

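View pics/aj_wrist.png

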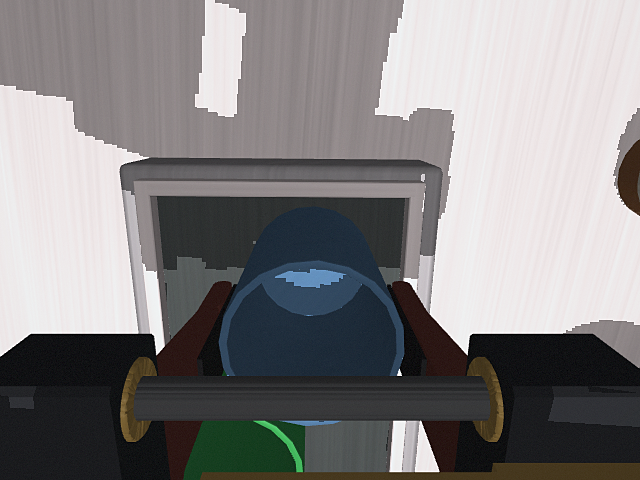

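Blue is upright about 10 mm above the plate, inside the rim and clear of green. I'll set it down.

jog_arm([
  {"turn": [0, 0, 0], "dp": [0, 0, -0.06], "claw": 0},
  {"turn": [0, 0, 0], "dp": [0, 0, -0.12], "claw": 0},
  {"turn": [0, 0, 0], "dp": [0, 0, -0.12], "claw": 0},
  {"turn": [0, 0, 0], "dp": [0, 0, -0.12], "claw": 0},
  {"turn": [0, 0, 0], "dp": [0, 0, -0.12], "claw": 0},
])

```text
t: 45.12
ee_pos: [553.1, -30.3, 96.3]
orientation: [-1.573, -0.062, 0.054]
ft_force: [0.2, -0.3, -1.7]
width: 62.5
```

Run:
```python
from st import *
L=look('ak',['wrist']);print(ctrl.get_obs()['ft_force'])
P,ok=L['wrist'][:2]
q=P[ok&(abs(np.hypot(P[...,0]-551.7,P[...,1]+27)-29.5)<1.5)&(P[...,2]>120)&(P[...,2]<150)];print(np.histogram(q[:,2],15)[0])
```

```text
t 45.1167 ee [553.1 -30.3  96.3] R [[0.997, 0.005], [0.074, -0.002], [0.005, -1.0]] w 62.524914757682694 q [-0.08  0.5   1.87 -0.    0.77 -0.15]
[ 0.68943511 -0.09902768 -2.35837735]
[ 311  321  309  325  359  321  362 1658 1411   31   30   28   28   27
   19]
```

jog_arm([
  {"turn": [0, 0, 0], "dp": [0, 0, -0.025], "claw": 0},
  {"turn": [0, 0, 0], "dp": [0, 0, -0.03], "claw": 0},
  {"turn": [0, 0, 0], "dp": [0, 0, -0.03], "claw": 0.85},
  {"turn": [0, 0, 0], "dp": [0, 0, -0.03], "claw": 0.85},
  {"turn": [0, 0, 0], "dp": [0, 0, -0.03], "claw": 0.85},
  {"turn": [0, 0, 0], "dp": [0, 0, 0.3], "claw": 0.85},
  {"turn": [0, 0, 0], "dp": [0, 0, 0.8], "claw": 0.85},
  {"turn": [0, 0, 0], "dp": [0, 0, 1], "claw": 0.85},
  {"turn": [0, 0, 0], "dp": [0, 0, 1], "claw": 0.85},
  {"turn": [0, 0, 0], "dp": [0, 0, 1], "claw": 0.85},
])

```text
t: 46.0
ee_pos: [553.8, -30.4, 177.2]
orientation: [-1.573, -0.064, 0.052]
ft_force: [0.8, -0.2, -0.4]
width: 74.7
```

```bash
cat > chk.py <<'E'
from st import *
from pl import *
L=look(sys.argv[1],['top','scene'])
for c in L:
  P,ok=L[c][:2]
  for n,g in(('w',(549,-218)),('g',(525,-94)),('b',(552,-30))):
    r=rim(P,ok,g,134)
    if r:
        d=r[0]-C
        m=ok&(abs(P[...,2]-134)<4)&(abs(np.hypot(P[...,0]-r[0][0],P[...,1]-r[0][1])-29.5)<3);q=P[m];s=np.linalg.lstsq(np.c_[q-q.mean(0),np.ones(len(q))][:,[0,1,3]],q[:,2],rcond=None)[0]
        print(c,n,r,'plate',(d@X).round(1),(d@Y).round(1),'slope',s[:2].round(3),'z',s[2].round(1))
  q=P[ok&(np.hypot(P[...,0]-482,P[...,1]-138)<30)&(P[...,2]>105)&(P[...,2]<190)]
  for lo in(105,140,177):
    s=q[(q[:,2]>=lo)&(q[:,2]<lo+20)]
    if len(s)>4:print(c,'brush',lo,len(s),s.mean(0).round(1))
E
python3 chk.py al
```

```text
t 46.0 ee [553.8 -30.4 177.2] R [[0.997, 0.007], [0.074, -0.003], [0.007, -1.0]] w 74.68833049096712 q [-0.08  0.38  1.83 -0.    0.93 -0.15]
top w (array([ 549.7, -219.2]), np.float64(29.3), 159) plate -0.4 -80.9 slope [0.002 0.004] z 134.5
top brush 105 13 [477.7 135.6 114.8]
top brush 140 15 [477.2 135.  150.3]
top brush 177 58 [483.  140.3 179.5]
scene w (array([ 550.4, -220.3]), np.float64(29.3), 303) plate 0.2 -82.0 slope [-0.001 -0.008] z 133.2
scene g (array([525.3, -94.1]), np.float64(29.3), 252) plate -16.1 45.6 slope [-0.004 -0.001] z 132.8
scene b (array([555.3, -29.2]), np.float64(29.2), 204) plate 18.4 108.3 slope [0.001 0.001] z 132.8
scene brush 140 82 [486.8 134.9 150.1]
scene brush 177 31 [484.7 139.  177.9]
```

View pics/al_scene.png

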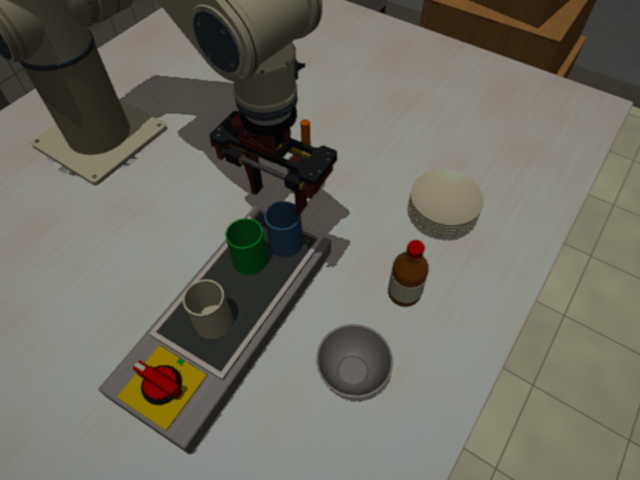

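All three beakers stand flat on the plate inside the limits, and the brush is in the crock. I'll return to the isolator, turning the jaws back on the way.

jog_arm([
  {"turn": [0, 0, 0.03], "dp": [0, 0, 0.7], "claw": 0.85},
  {"turn": [0, 0, 0.06], "dp": [0, -0.4, 0.7], "claw": 0.85},
  {"turn": [0, 0, 0.1], "dp": [0, -0.97, 0.7], "claw": 0.85},
  {"turn": [0, 0, 0.14], "dp": [0, -0.97, 0.7], "claw": 0.85},
  {"turn": [0, 0, 0.14], "dp": [0, -0.97, 0.7], "claw": 0.85},
])

```text
t: 46.52
ee_pos: [551.6, -109.8, 229.9]
orientation: [-1.534, -0.406, 0.403]
ft_force: [-0.1, -0.2, 0.6]
width: 74.7
```

jog_arm([
  {"turn": [0, 0, 0.03], "dp": [0, -0.4, 0], "claw": 0.85},
  {"turn": [0, 0, 0.06], "dp": [0, -0.97, 0], "claw": 0.85},
  {"turn": [0, 0, 0.1], "dp": [0, -0.97, 0], "claw": 0.85},
  {"turn": [0, 0, 0.14], "dp": [0, -0.97, 0], "claw": 0.85},
  {"turn": [0, 0, 0.14], "dp": [0, -0.97, 0], "claw": 0.85},
])

```text
t: 46.93
ee_pos: [550.7, -187.0, 228.1]
orientation: [-1.437, -0.745, 0.745]
ft_force: [1.1, -0.0, -0.5]
width: 74.5
```

jog_arm([
  {"turn": [0, 0, 0.03], "dp": [0, -0.4, 0], "claw": 0.85},
  {"turn": [0, 0, 0.06], "dp": [0, -0.97, 0], "claw": 0.85},
  {"turn": [0, 0, 0.1], "dp": [0, -0.97, 0], "claw": 0.85},
  {"turn": [0, 0, 0.14], "dp": [0, -0.97, 0], "claw": 0.85},
  {"turn": [0, 0, 0.14], "dp": [0, -0.97, 0], "claw": 0.85},
])

```text
t: 47.35
ee_pos: [550.4, -264.0, 226.7]
orientation: [-1.284, -1.076, 1.078]
ft_force: [0.7, 0.8, -0.7]
width: 74.5
```

jog_arm([
  {"turn": [0, 0, 0.03], "dp": [0, -0.4, 0], "claw": 0.7},
  {"turn": [0, 0, 0.06], "dp": [0, -0.97, 0], "claw": 0.7},
  {"turn": [0, 0, 0.08], "dp": [0, -0.97, 0], "claw": 0.7},
  {"turn": [0, 0, 0.08], "dp": [0, -0.97, 0], "claw": 0.7},
  {"turn": [0, 0, 0.08], "dp": [0, -0.97, 0], "claw": 0.7},
  {"turn": [0, 0, 0.08], "dp": [0, -0.97, 0], "claw": 0.7},
])

```text
t: 47.85
ee_pos: [550.3, -339.9, 226.1]
orientation: [-1.17, -1.258, 1.261]
ft_force: [-0.5, -1.4, 0.2]
width: 61.4
```

Run:
```python
from st import *
L=look('am',['wrist','scene'])
o=ctrl.get_obs();R_=R.from_rotvec(o['orientation']).as_matrix();print(np.degrees(np.arctan2(R_[1,0],R_[0,0])))
for c in L:
  P,ok=L[c][:2];q=P[ok&(P[...,2]>92)&(P[...,2]<103)&(abs(P[...,0]-559)<55)&(abs(P[...,1]+344)<55)]
  print(c,len(q),cv2.minAreaRect(q[:,:2].astype(np.float32)))
```

```text
t 47.85 ee [ 550.3 -339.9  226.1] R [[-0.07, -0.005], [0.998, 0.002], [0.003, -1.0]] w 61.403510743875856 q [-0.57  0.45  1.57 -0.    1.12 -2.21]
94.17762805764292
wrist 2147 ((556.093017578125, -342.5465087890625), (74.88256072998047, 15.943188667297363), 4.280492305755615)
scene 569 ((559.2412109375, -344.5393981933594), (76.56024932861328, 16.388917922973633), 3.9647605419158936)
```

View pics/am_wrist.png

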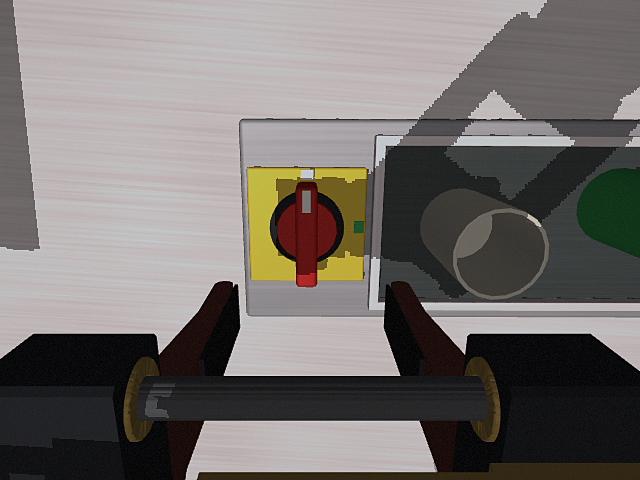

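The bar is still at off. I'll align and descend.

jog_arm([
  {"turn": [0, 0, 0], "dp": [0.1, -0.04, 0], "claw": 0.6},
  {"turn": [0, 0, 0], "dp": [0.1, -0.04, -0.5], "claw": 0.6},
  {"turn": [0, 0, 0], "dp": [0.1, -0.04, -1], "claw": 0.6},
  {"turn": [0, 0, 0], "dp": [0.1, -0.04, -1], "claw": 0.6},
  {"turn": [0, 0, 0], "dp": [0.1, -0.04, -1], "claw": 0.6},
])

```text
t: 48.37
ee_pos: [557.7, -342.0, 144.9]
orientation: [-1.164, -1.258, 1.263]
ft_force: [0.4, -0.2, -0.2]
width: 52.8
```

jog_arm([
  {"turn": [0, 0, 0], "dp": [0, 0, -0.4], "claw": 0.6},
  {"turn": [0, 0, 0], "dp": [0, 0, -0.8], "claw": 0.6},
  {"turn": [0, 0, 0], "dp": [0, 0, -0.8], "claw": 0.6},
  {"turn": [0, 0, 0], "dp": [0, 0, -0.8], "claw": 0.6},
  {"turn": [0, 0, 0], "dp": [0, 0, -0.8], "claw": 0.6},
])

```text
t: 48.78
ee_pos: [559.4, -342.9, 83.9]
orientation: [-1.168, -1.26, 1.263]
ft_force: [-0.5, -0.9, 0.8]
width: 52.6
```

jog_arm([
  {"turn": [0, 0, 0], "dp": [-0.012, 0, -0.11], "claw": 0.6},
  {"turn": [0, 0, 0], "dp": [-0.012, 0, -0.11], "claw": 0.3},
  {"turn": [0, 0, 0], "dp": [-0.012, 0, -0.11], "claw": 0},
  {"turn": [0, 0, 0], "dp": [-0.012, 0, -0.11], "claw": 0},
  {"turn": [0, 0, 0], "dp": [-0.012, 0, -0.11], "claw": 0},
  {"turn": [0, 0, 0], "dp": [-0.012, 0, -0.11], "claw": 0},
  {"turn": [0, 0, 0], "dp": [-0.012, 0, -0.11], "claw": 0},
  {"turn": [0, 0, 0], "dp": [-0.012, 0, -0.11], "claw": 0},
])

```text
t: 49.45
ee_pos: [558.4, -342.9, 75.2]
orientation: [-1.168, -1.26, 1.263]
ft_force: [-1.2, -0.5, 2.1]
width: 15.8
```

jog_arm([
  {"turn": [0, 0, -0.05], "dp": [0, 0, 0], "claw": 0},
  {"turn": [0, 0, -0.1], "dp": [0, 0, 0], "claw": 0},
  {"turn": [0, 0, -0.15], "dp": [0, 0, 0], "claw": 0},
  {"turn": [0, 0, -0.2], "dp": [0, 0, 0], "claw": 0},
  {"turn": [0, 0, -0.25], "dp": [0, 0, 0], "claw": 0},
  {"turn": [0, 0, -0.3], "dp": [0, 0, 0], "claw": 0},
  {"turn": [0, 0, -0.35], "dp": [0, 0, 0], "claw": 0},
  {"turn": [0, 0, -0.4], "dp": [0, 0, 0], "claw": 0},
  {"turn": [0, 0, -0.44], "dp": [0, 0, 0], "claw": 0},
  {"turn": [0, 0, -0.46], "dp": [0, 0, 0], "claw": 0},
  {"turn": [0, 0, -0.46], "dp": [0, 0, 0], "claw": 0},
  {"turn": [0, 0, -0.46], "dp": [0, 0, 0], "claw": 0},
])

```text
t: 50.45
ee_pos: [557.6, -344.1, 75.2]
orientation: [-1.561, -0.151, 0.15]
ft_force: [-3.5, -5.0, 1.3]
width: 16.2
```

Run:
```python
from h import *
o=ctrl.get_obs();R_=R.from_rotvec(o['orientation']).as_matrix();print(np.degrees(np.arctan2(R_[1,0],R_[0,0])),o['moment'],o['ft_force'])
```

```text
10.990420692449522 [-1.04762572  0.61201205 -0.03802535] [-3.48455186 -5.0287952   1.32121131]
```

Another 7° or so to the stop, then release.

jog_arm([
  {"turn": [0, 0, -0.042], "dp": [0, 0, 0], "claw": 0},
  {"turn": [0, 0, -0.042], "dp": [0, 0, 0], "claw": 0},
  {"turn": [0, 0, -0.042], "dp": [0, 0, 0], "claw": 0},
  {"turn": [0, 0, -0.042], "dp": [0, 0, 0], "claw": 0},
])

```text
t: 50.78
ee_pos: [557.4, -344.2, 75.2]
orientation: [-1.566, -0.05, 0.049]
ft_force: [-2.2, -0.4, 1.4]
width: 16.0
```

jog_arm([
  {"turn": [0, 0, 0], "dp": [0, 0, 0], "claw": 0.6},
  {"turn": [0, 0, 0], "dp": [0, 0, 0], "claw": 0.6},
  {"turn": [0, 0, 0], "dp": [0, 0, 0], "claw": 0.6},
  {"turn": [0, 0, 0], "dp": [0, 0, 0], "claw": 0.6},
  {"turn": [0, 0, 0], "dp": [0, 0, 0.4], "claw": 0.6},
  {"turn": [0, 0, 0], "dp": [0, 0, 1], "claw": 0.6},
  {"turn": [0, 0, 0], "dp": [0, 0, 1], "claw": 0.6},
  {"turn": [0, 0, 0], "dp": [0, 0, 1], "claw": 0.6},
])

```text
t: 51.45
ee_pos: [559.4, -345.5, 158.8]
orientation: [-1.57, -0.055, 0.045]
ft_force: [-1.0, -0.2, -0.8]
width: 52.6
```

jog_arm([
  {"turn": [0, 0, 0], "dp": [-0.5, -0.3, 0.6], "claw": 0.6},
  {"turn": [0, 0, 0], "dp": [-1, -0.6, 1], "claw": 0.6},
  {"turn": [0, 0, 0], "dp": [-1, -0.6, 1], "claw": 0.6},
  {"turn": [0, 0, 0], "dp": [-1, -0.6, 1], "claw": 0.6},
  {"turn": [0, 0, 0], "dp": [-1, -0.6, 1], "claw": 0.6},
])

```text
t: 51.87
ee_pos: [478.7, -394.4, 239.1]
orientation: [-1.571, -0.054, 0.042]
ft_force: [0.7, -0.5, -0.3]
width: 52.4
```

```bash
python3 chk.py an
python3 - <<'E'
from st import *
L=look('ao',['wrist','scene','top'])
f0={c:np.load(f'pics/{c}0.npz') for c in('scene','top')}
for c in L:
  P,ok=L[c][:2];q=P[ok&(P[...,2]>92)&(P[...,2]<103)&(abs(P[...,0]-559)<55)&(abs(P[...,1]+344)<55)]
  print(c,len(q),cv2.minAreaRect(q[:,:2].astype(np.float32)) if len(q)>9 else '')
d=np.abs(L['scene'][2].astype(int)-f0['scene']['img'].astype(int)).max(-1)
for n,(a,b,c2,d2) in {'plates':(400,160,490,245),'sauce':(380,230,435,310),'bowl':(310,315,400,405)}.items(): print(n,(d[b:d2,a:c2]>40).sum())
E
```

```text
t 51.8667 ee [ 478.7 -394.4  239.1] R [[0.998, 0.008], [0.061, -0.0], [0.008, -1.0]] w 52.43203391857147 q [-0.71  0.4   1.63  0.01  1.11 -0.77]
top w (array([ 549.7, -219.2]), np.float64(29.2), 168) plate -0.4 -80.9 slope [ 0.003 -0.004] z 134.3
top g (array([524.5, -93. ]), np.float64(29.3), 146) plate -16.8 46.8 slope [-0.007 -0.005] z 134.5
top b (array([554.6, -28.1]), np.float64(29.2), 157) plate 17.8 109.4 slope [-0.011 -0.007] z 134.3
top brush 105 15 [478.5 135.5 114.9]
top brush 140 18 [478.1 135.5 149.3]
top brush 177 48 [482.3 140.  179.4]
scene w (array([ 550.5, -220.4]), np.float64(29.2), 316) plate 0.3 -82.1 slope [ 0.003 -0.   ] z 133.2
scene g (array([525.2, -94.1]), np.float64(29.3), 251) plate -16.2 45.6 slope [0.002 0.   ] z 132.9
scene b (array([555.2, -29.2]), np.float64(29.3), 224) plate 18.3 108.3 slope [ 0.001 -0.005] z 132.9
scene brush 105 66 [487.  134.2 114.9]
scene brush 140 77 [486.8 134.7 150.3]
scene brush 177 21 [484.6 139.3 177.9]
t 51.9667 ee [ 479.1 -392.7  237. ] R [[0.998, 0.005], [0.063, 0.002], [0.005, -1.0]] w 52.734205775542804 q [-0.71  0.4   1.63  0.01  1.11 -0.77]
wrist 2348 ((556.3843383789062, -342.3952331542969), (16.5108585357666, 75.16287994384766), 3.50883412361145)
scene 586 ((559.2252807617188, -344.46661376953125), (16.970399856567383, 75.63727569580078), 4.146773815155029)
top 287 ((558.6703491210938, -343.817138671875), (16.908748626708984, 75.7459487915039), 4.1270012855529785)
plates 0
sauce 0
bowl 0
```

View pics/ao_scene.png

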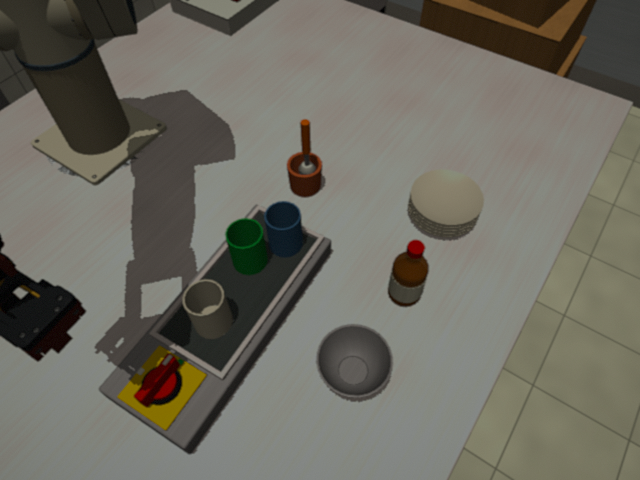

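View pics/ao_top.png

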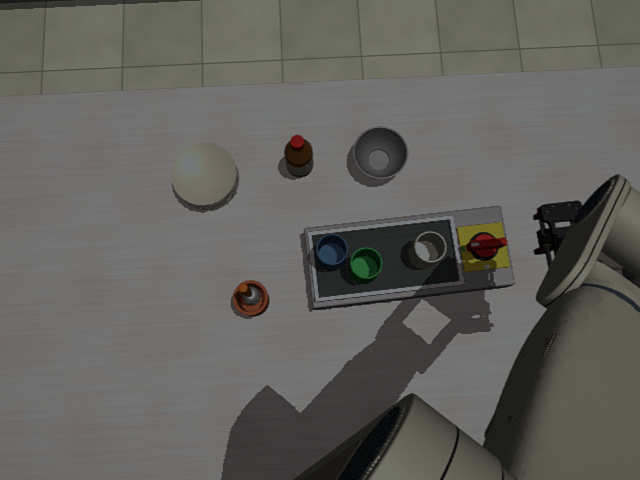

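Both views show the bar back at its starting angle (on), three beakers upright on the plate, the brush in the crock, the bystanders unmoved and the arm clear.

```bash
python3 -c "
from workcell import ctrl
print(ctrl.close_job())"
```

```text
the job is handed in; nothing more can be done
None
```

I carried out the whole sequence and handed the job in at about t = 52 s; no verdict is reported. I turned the isolator off and scrubbed the white, green and blue beakers in that order. I then put the brush back in the crock, stood all three beakers on the plate, and turned the isolator on again.

**Beakers:** the last checks had both cameras agreeing within about 1.2 mm. All three stand flat with no measurable tilt. Positions from the plate centre:

| Beaker | Across (mm, limit ±38) | Along (mm, limit ±118) |
|---|---|---|
| White | 0 | -81 |
| Green | -16 | 46 |
| Blue | 18 | 109 |

**Other checks:** the isolator bar is at the same angle as at the start (about 4.1°). The brush stands upright, about 6 mm off the crock's centre. The scene picture shows no change around the plates, sauce bottle and bowl, and the arm was clear of everything.

**What went differently:**
- **Green knocked:** it was pushed about 4 cm along the plate after I had placed it. It stayed upright and within limits, so I left it and put blue in the free space at the end.
- **Brush depth:** the first dips in green and blue were on the shallow side, so I repeated those strokes deeper. In blue, the first dip alone left the tip only about 1–2 mm inside the allowed height.
- **Wrist camera:** it read 2–3 mm off from the other two cameras, and I allowed for that.

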